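# Load the cold bricks into an insulated shipper and close it

## Robot

A 6-joint arm with a two-finger parallel gripper is mounted at the origin on the work surface. World frame = base frame: x ahead of the robot, y to its left, z up, the work surface at z = 0. Lengths are in m, angles in degrees, forces in N, time in s.
With the tool pointing down it reaches from about 0.375 to 0.9 m from the base axis. Payload 3.1 kg.
Tool frame: the origin (TCP) lies at the very end of the fingers, on their centre line; the grasp point (between the pads) lies 19 mm behind it; z points along the fingers, x is the direction in which the jaws open and shut, and the axes are right-handed (so a half turn about z gives the same grasp; the last joint's range is limited). The gripper opens to 87 mm and grips with 3 to 60 N. Pads are 19 mm wide; open, the fingers measure 117 mm over their backs; the gripper's body (75 mm by 190 mm) begins 51 mm behind the grasp point.
Start: joints at [-83.967, 30.224, 82.088, -0, 67.689, -10.227], TCP at [0.175, -0.6, 0.201] pointing down, gripper open.
Joint ranges: [-176.69, 176.69], [-43.24, 126.21], [12.49, 139.97], [-82, 262], [0, 151.66], [-163.58, 163.58]. Speed limits (degrees/s): [159.86, 159.86, 180, 180, 180, 180].

## Interface

Orientations are given as a 3x3 rotation matrix whose columns are the frame's x, y, z axes.
In Python, from rig import bot gives the robot as it stands.
- The arm moves only by the tool arm_command, never from a script. Its argument "plan" is a list of rows, each an object of numbers: "claw": the opening, from 0 (shut) to 1 (fully open); "dx", "dy", "dz": the shift along the tool's x, y, z in cm; "twist": the turn about the tool's z in degrees. A call has 1 to 8 rows; each row is the pose to reach, as a shift and turn from the pose measured when the call began, along the tool's axes at that moment; what a row does not reach only later rows make up. A row lasts 1/12 s, in which the tool goes at most 41.7 mm and 7.16 degrees, less where a joint would pass 70% of its speed; a pose out of reach is approached as far as the arm can. A call with a gripper value outside its range is refused whole. The fingers move at their own pace and stop on an object; the grip force is fixed at half the most. Time passes only in rows, so rows that repeat a pose let the fingers close. It gives the time, the measured TCP pose, the force and the opening at its end, in the units of the state.
- bot.read_state(): the state, without advancing time (a new reading comes with each control period).
- bot.capture(name): name is "scene" or "side" or "wrist"; returns the picture (384x512x3 uint8, red, green, blue); there is no depth.
- bot.calibration(name): a dict with "intrinsics" (3x3 intrinsics, pixels), "rvec" (rotation vector, rad) and "tvec" (3), from world to camera coordinates, as OpenCV has them; the wrist camera has in their place "T_tool_cam" (4x4, takes a point from camera to tool coordinates, whose origin is the TCP and whose axes are the tool frame's). Camera axes: x right, y down, z forward; pixel columns grow to the right and rows downward; lengths in m; the calibration is good to about 2 mm. A picture is of the moment at which its call begins: read the wrist's pose just before it. calibration takes no time and is no camera call.
- bot.hand_in(): hands the job in, once; it reports no verdict.
The state is a dict: "time_s": time; "joint_positions": joint angles; "qvel": joint speeds; "tau": joint torques, N m; "position": TCP position; "tcp_rot": TCP orientation; "force": force on the tool from outside, world axes, zero at the start; "moment": the same for the moment, N m; "opening": opening from 0.0 (shut) to 1.0 (fully open).
Only numpy, scipy, OpenCV 4.12 (cv2) and the standard library are available. Lean on these libraries where they do the work, as an engineer would, in place of code of your own. Each camera call takes 0.05 s, during which the arm holds its last target.

## Task

Get the insulated shipping box ready for the samples: take its lid off and lay it the right way up on the rubber mat, then seat every cold brick lying on the bench in a pocket of its own in the box's insert, cap in the notch, flat and square on the pocket floor. When all the bricks are in, put the lid back and press it down level until it sits fully home on the rim all round; leave the jars, tape and labels where they stand.

Things in the scene. Friction and masses are not known exactly. Their poses are not given: they have to be found in the camera images.
- shipper: White insulated shipping box base, open-topped, fixed; outside 310 x 254 x 84 mm (x, y, z), walls 22 mm, inside 266 x 210 mm; a 12 mm ledge outside each long wall. Origin: centre of its underside, on the bench; x along its length, y across, z up. In it lies a grey insert, upper face 40 mm above the origin, with four pockets 16 mm deep (floor 24 mm above the origin).
- pocket1 (a point): Centre of pocket 1's floor, at x -73, y 42.5, z 24 mm in the box's frame; axes as the box. The pocket is 108 x 54 mm (2 mm clearance each side of a brick), 16 mm deep, with a 27 x 16 mm notch at the middle of its +x end for the cap: a brick goes in only with its cap to +x. Seated, the brick's centre is 18 mm above this point and it stands 20 mm out of the insert.
- pocket2 (a point): Centre of pocket 2's floor, at x 57, y 42.5, z 24 mm in the box's frame; axes as the box. The pocket is 108 x 54 mm (2 mm clearance each side of a brick), 16 mm deep, with a 27 x 16 mm notch at the middle of its +x end for the cap: a brick goes in only with its cap to +x. Seated, the brick's centre is 18 mm above this point and it stands 20 mm out of the insert.
- pocket3 (a point): Centre of pocket 3's floor, at x -73, y -42.5, z 24 mm in the box's frame; axes as the box. The pocket is 108 x 54 mm (2 mm clearance each side of a brick), 16 mm deep, with a 27 x 16 mm notch at the middle of its +x end for the cap: a brick goes in only with its cap to +x. Seated, the brick's centre is 18 mm above this point and it stands 20 mm out of the insert.
- pocket4 (a point): Centre of pocket 4's floor, at x 57, y -42.5, z 24 mm in the box's frame; axes as the box. The pocket is 108 x 54 mm (2 mm clearance each side of a brick), 16 mm deep, with a 27 x 16 mm notch at the middle of its +x end for the cap: a brick goes in only with its cap to +x. Seated, the brick's centre is 18 mm above this point and it stands 20 mm out of the insert.
- lid_bar (a point): Centre of the grey carrying bar on the loose lid: bar 110 x 24 x 14 mm (x, y, z), open below between two end posts, 27 mm above the flange's upper face; x along the bar and the lid's length, z up. The lid is white, 0.35 kg: a plug 260 x 204 x 18 mm under a flange 294 x 238 x 8 mm. The point is 53 mm above the plug's underside, on the lid's centre line.
- rim (a point): Centre of the box's mouth, level with the rim (84 mm above the bench); axes as the box. A rubber bulb seal runs inside each long wall, 8 mm below the rim: the lid laid on them stands 14 mm proud, as at the start, and is pressed (8 to 10 N) past them, one side sometimes before the other. Home, its flange lies on the rim and the bar's centre is 35 mm above this point. Plug clearance 3 mm each side.
- mat_top (a point): Black rubber mat 330 x 270 x 4 mm (x, y, z), fixed on the bench at the robot's right; the point is the centre of its upper face, x along its 330 mm side.
- brick1_c (a point): Cold brick 1 (may be absent): blue hard-shell block 104 x 50 x 36 mm (x, y, z), 0.2 kg, lying flat on the bench at the start, with a white round filler cap (22 mm diameter, 14 mm long, axis 18 mm above the underside) on the middle of its +x end. The point is the centre of the 104 x 50 x 36 body, 18 mm up; x points along its length to the cap, z up.
- brick2_c (a point): Cold brick 2 (may be absent): blue hard-shell block 104 x 50 x 36 mm (x, y, z), 0.2 kg, lying flat on the bench at the start, with a white round filler cap (22 mm diameter, 14 mm long, axis 18 mm above the underside) on the middle of its +x end. The point is the centre of the 104 x 50 x 36 body, 18 mm up; x points along its length to the cap, z up.
- brick3_c (a point): Cold brick 3 (may be absent): blue hard-shell block 104 x 50 x 36 mm (x, y, z), 0.2 kg, lying flat on the bench at the start, with a white round filler cap (22 mm diameter, 14 mm long, axis 18 mm above the underside) on the middle of its +x end. The point is the centre of the 104 x 50 x 36 body, 18 mm up; x points along its length to the cap, z up.
- brick4_c (a point): Cold brick 4 (may be absent): blue hard-shell block 104 x 50 x 36 mm (x, y, z), 0.2 kg, lying flat on the bench at the start, with a white round filler cap (22 mm diameter, 14 mm long, axis 18 mm above the underside) on the middle of its +x end. The point is the centre of the 104 x 50 x 36 body, 18 mm up; x points along its length to the cap, z up.
- jar_a_c (a point): Bystander: clear screw jar, 52 mm diameter, 78 mm high, standing among the bricks; point half-way up.
- jar_b_c (a point): Bystander: clear screw jar, 60 mm diameter, 78 mm high, behind the bricks (+x); point half-way up.
- tape_roll_c (a point): Bystander: roll of packing tape lying flat, 104 mm diameter, 48 mm high; point at its centre.
- label_block_c (a point): Bystander: block of paper labels 80 x 60 x 22 mm lying on the bench near the robot; point at its centre.
Mind the look-alikes: they are no part of the job. Leave any orange look-alike of the part that bears brick4_c alone. Leave any green or pink look-alike of the part that bears brick1_c alone.

How it is judged (in metres and radians):
On the way, in this order (a step that is already met when the one before it is completed fails the run):
1. the lid lies right way up on the mat (horizontal distance between lid_bar and mat_top below 0.07 m and z of lid_bar in the frame of mat_top below 0.06 m and angle between lid_bar's own z axis and vertical below 0.06 rad), for 0.2 s.
2. every brick lies flat and square on the floor of a pocket (z of brick1_c in the frame of shipper between 0.039 and 0.0445 m and angle between each of brick1_c, brick2_c, brick3_c, brick4_c's own z axis and vertical below 0.05 rad and angle between the x axis of each of brick1_c, brick2_c, brick3_c, brick4_c and the x axis of shipper, either way round below 0.06 rad and (horizontal distance between brick1_c and pocket1 below 0.005 m or horizontal distance between brick1_c and pocket2 below 0.005 m or horizontal distance between brick1_c and pocket3 below 0.005 m or horizontal distance between brick1_c and pocket4 below 0.005 m) and z of brick2_c in the frame of shipper between 0.039 and 0.0445 m and (horizontal distance between brick2_c and pocket1 below 0.005 m or horizontal distance between brick2_c and pocket2 below 0.005 m or horizontal distance between brick2_c and pocket3 below 0.005 m or horizontal distance between brick2_c and pocket4 below 0.005 m) and z of brick3_c in the frame of shipper between 0.039 and 0.0445 m and (horizontal distance between brick3_c and pocket1 below 0.005 m or horizontal distance between brick3_c and pocket2 below 0.005 m or horizontal distance between brick3_c and pocket3 below 0.005 m or horizontal distance between brick3_c and pocket4 below 0.005 m) and z of brick4_c in the frame of shipper between 0.039 and 0.0445 m and (horizontal distance between brick4_c and pocket1 below 0.005 m or horizontal distance between brick4_c and pocket2 below 0.005 m or horizontal distance between brick4_c and pocket3 below 0.005 m or horizontal distance between brick4_c and pocket4 below 0.005 m)), for 0.2 s.
3. the lid is pressed home (z of lid_bar in the frame of shipper between 0.116 and 0.1222 m and angle between lid_bar's own z axis and vertical below 0.02 rad and angle between the x axis of lid_bar and the x axis of shipper, either way round below 0.05 rad and horizontal distance between lid_bar and shipper below 0.007 m), for 0.2 s.
At the end, for the whole second after the job is handed in: Each brick is on a pocket floor (centre within 5 mm sideways, 2.5 mm in height; tilt under 0.05 rad, square to the box within 0.06 rad); the lid is home on the rim (height within 3 mm, level within 0.02 rad, centred within 7 mm, square within 0.05 rad) (all of step 2 and all of step 3); the robot touches nothing.
It fails at once if the jar among the bricks is knocked away (80 mm) or tipped over (distance of jar_a_c from where it was at the start of the episode above 0.08 m or angle between jar_a_c's own z axis and vertical above 0.6 rad).
It fails at once if the jar at the back is knocked away (80 mm) or tipped over (distance of jar_b_c from where it was at the start of the episode above 0.08 m or angle between jar_b_c's own z axis and vertical above 0.6 rad).
It fails at once if the tape roll is knocked away (80 mm) or tipped over (distance of tape_roll_c from where it was at the start of the episode above 0.08 m or angle between tape_roll_c's own z axis and vertical above 0.6 rad).
It fails at once if the block of labels is knocked away (80 mm) or tipped over (distance of label_block_c from where it was at the start of the episode above 0.08 m or angle between label_block_c's own z axis and vertical above 0.6 rad).
Of brick1, brick2, brick3, brick4 only 2 to 4 are there at a start; the rules pass over those that are not, and their reading is None.
At some moment in a run one of brick1, brick2, brick3, brick4 may be knocked a few centimetres aside while the robot is not near it.
Once in a run the grip may slacken for a moment while it holds something.
It also fails if it takes over 210 s, if anything falls off the work surface, if the arm or the gripper's body presses on something with over 40 N, if the wrist force passes 120 N, or if a joint passes its speed limit or range.

## Working session

There is one attempt and no reset: what is moved stays moved. The work goes in short steps, Python scripts to look and compute and a tool call to move; the robot and the scene stay as the last step left them, time stands still between calls to the robot, and variables do not carry over. Pictures are saved under pics/ and viewed, and the job is handed in when it is done.

Besides the shell and the picture viewer there is one more tool, called after ">>>" as name(argument=value, ...), one argument or row to a line, values as JSON. arm_command: Moves the arm, as the interface text tells. Its arguments: {"type":"object","properties":{"plan":{"type":"array"}},"required":["plan"]}

```bash
ls; mkdir -p pics; python3 - <<'E'
from rig import bot
import cv2,numpy as np
s=bot.read_state();print({k:np.round(v,3).tolist() for k,v in s.items()})
for n in("scene","side","wrist"):
    im=bot.capture(n);cv2.imwrite(f"pics/{n}0.png",im[:,:,::-1])
    print(n,{k:np.round(v,4).tolist() for k,v in bot.calibration(n).items()})
E
```

```text
pics
{'time_s': 0.0, 'joint_positions': [-83.967, 30.276, 82.156, -0.0, 67.689, -10.228], 'qvel': [0.162, -0.016, 0.067, 0.001, -0.052, 0.084], 'tau': [-0.002, -44.004, -17.659, 0.063, 0.058, -0.0], 'position': [0.175, -0.599, 0.2], 'tcp_rot': [[0.28, -0.96, -0.0], [-0.96, -0.28, 0.002], [-0.002, -0.0, -1.0]], 'force': [-0.699, -0.595, 0.498], 'moment': [-0.029, -0.021, 0.046], 'opening': 1.002}
scene {'intrinsics': [[474.1425, 0.0, 249.7537], [0.0, 474.1425, 185.7568], [0.0, 0.0, 1.0]], 'rvec': [1.7499, 1.5773, -0.7596], 'tvec': [-0.0101, -0.2303, 1.7908]}
side {'intrinsics': [[348.1171, 0.0, 257.2606], [0.0, 348.1171, 193.5954], [0.0, 0.0, 1.0]], 'rvec': [2.3133, -0.1738, 0.0511], 'tvec': [-0.4839, 0.1196, 0.9744]}
wrist {'intrinsics': [[290.0507, 0.0, 254.356], [0.0, 290.0507, 194.8778], [0.0, 0.0, 1.0]], 'T_tool_cam': [[1.0, 0.0003, 0.0007, -0.0001], [-0.0005, 0.961, 0.2765, -0.076], [-0.0005, -0.2765, 0.961, -0.1838], [0.0, 0.0, 0.0, 1.0]]}
```

View pics/scene0.png

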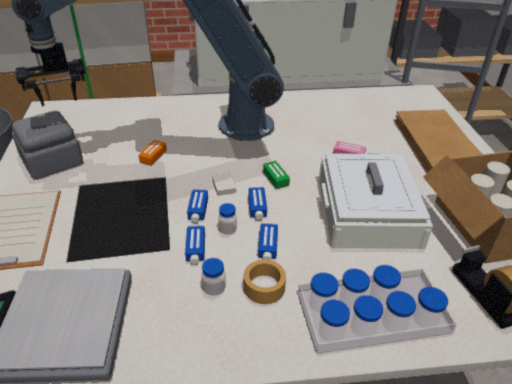

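View pics/side0.png

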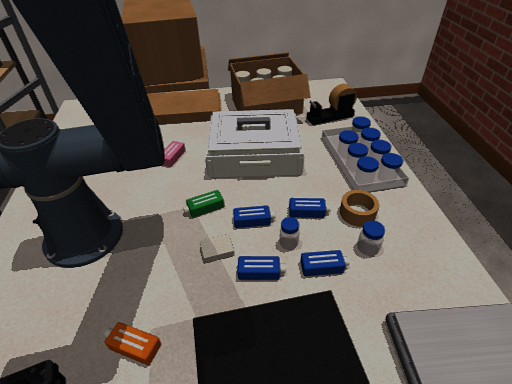

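View pics/wrist0.png

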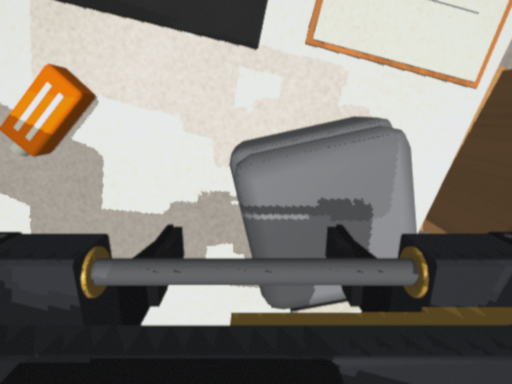

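Candidates (scene px): the blue bodies at (198,205), (258,202), (195,243), (268,241) with white caps are the bricks. The look-alikes are green (276,174), orange (152,152) and pink (349,149). The jars have blue lids at (228,213), (213,268), and the jar tray at (370,300) is blue too. The lid bar is at (374,178), the mat at (122,215).

```bash
cat > h.py <<'E'
from rig import bot
import cv2,numpy as np
def cam(name,st=None):
    c=bot.calibration(name);K=np.array(c["intrinsics"])
    if "rvec" in c:
        R=cv2.Rodrigues(np.array(c["rvec"]))[0];t=np.array(c["tvec"]).ravel()
        return K,R.T,-R.T@t      # cam->world R, centre
    T=np.array(c["T_tool_cam"]);Rt=np.array(st["tcp_rot"]);p=np.array(st["position"])
    return K,Rt@T[:3,:3],Rt@T[:3,3]+p
def ray(C,px,z):
    K,R,o=C;px=np.atleast_2d(np.asarray(px,float))
    d=(R@np.linalg.inv(K)@np.c_[px,np.ones(len(px))].T).T
    return o+d*((z-o[2])/d[:,2])[:,None]
def proj(C,P):
    K,R,o=C;q=(K@(R.T@(np.atleast_2d(P)-o).T)).T
    return q[:,:2]/q[:,2:]
def shot(name,fn=None):
    st=bot.read_state();im=bot.capture(name)[:,:,::-1].copy()
    if fn:cv2.imwrite(f"pics/{fn}.png",im)
    return im,cam(name,st),st
def blue(im):
    h=cv2.cvtColor(im,cv2.COLOR_BGR2HSV)
    return cv2.inRange(h,(108,120,50),(130,255,255))
def rects(m,amin=100):
    n,l,s,c=cv2.connectedComponentsWithStats(m)
    return [(i,s[i],c[i]) for i in range(1,n) if s[i,4]>amin],l
def brk(C,im,z=0.036,amin=150,close=5):
    """blue blobs -> min-area rect of world points on plane z"""
    m=cv2.morphologyEx(blue(im),cv2.MORPH_CLOSE,np.ones((close,close),np.uint8))
    r,l=rects(m,amin);out=[]
    for i,s,c in r:
        ys,xs=np.nonzero(l==i);P=ray(C,np.c_[xs,ys],z)[:,:2]
        out.append((c,s[4],cv2.minAreaRect(P.astype(np.float32)*1000)))
    return out
E
python3 - <<'E'
from h import *
for n in("scene","side"):
    im=cv2.imread(f"pics/{n}0.png");C=cam(n)
    print(n,"cam at",C[2])
    for c,a,r in brk(C,im,0.02,60): print(np.round(c),a,np.round(r[0]),np.round(r[1]),round(r[2]))
C=cam("scene")
print("bar",ray(C,[(374,166),(376,180),(374,178)],0.14))
print("mat",ray(C,[(77,183),(167,178),(171,248),(72,255)],0.004))
print("lidtop",ray(C,[(332,155),(405,155),(425,216),(331,218)],0.106))
print("jars",ray(C,[(228,209),(213,266)],0.078),"tape",ray(C,(265,276),.048),"lab",ray(C,(224,184),.02))
print("green/pink/orange",ray(C,[(276,174),(349,149),(152,152)],.02))
im=cv2.imread("pics/scene0.png");cv2.imwrite("pics/c1.png",cv2.resize(im[140:310,60:460],(800,340),interpolation=cv2.INTER_CUBIC))
E
```

```text
scene cam at [ 1.54189281 -0.16109043  0.92550544]
[257. 201.] 417 [473. -18.] [ 49. 129.] 88
[197. 203.] 434 [ 467. -196.] [ 50. 132.] 81
[227. 210.] 171 [ 503. -110.] [41. 53.] 85
[268. 239.] 524 [637. -10.] [ 47. 128.] 79
[202. 252.] 878 [ 659. -195.] [198.  80.] 18
[408. 294.] 1657 [832. 312.] [158. 149.] 3
[362. 295.] 1109 [840. 191.] [158.  68.] 3
[330. 300.] 1133 [845. 111.] [158.  68.] 3
side cam at [ 0.40260126 -0.69657873  0.74203399]
[369. 145.] 1365 [922. 287.] [155. 326.] 4
[307. 204.] 455 [638.   7.] [ 50. 105.] 81
[251. 213.] 461 [472.  -3.] [ 52. 102.] 88
[290. 224.] 208 [574. -64.] [48. 56.] 23
[374. 229.] 293 [ 793. -119.] [65. 55.] 81
[323. 260.] 678 [ 628. -193.] [ 51. 104.] 87
[258. 264.] 676 [ 466. -181.] [ 48. 104.] 81
bar [[0.49305613 0.31123586 0.14      ]
 [0.55723947 0.29628569 0.14      ]
 [0.54790892 0.29365321 0.14      ]]
mat [[ 0.30889317 -0.5714569   0.004     ]
 [ 0.31045278 -0.2899969   0.004     ]
 [ 0.62528283 -0.27004731  0.004     ]
 [ 0.62490683 -0.52949715  0.004     ]]
lidtop [[0.37913854 0.22154474 0.106     ]
 [0.4009184  0.4443341  0.106     ]
 [0.67676076 0.39457727 0.106     ]
 [0.66001623 0.14944857 0.106     ]]
jars [[ 0.56614955 -0.11057112  0.078     ]
 [ 0.76871458 -0.16066572  0.078     ]] tape [[ 0.78611192 -0.03742571  0.048     ]] lab [[ 0.38019219 -0.11110414  0.02      ]]
green/pink/orange [[ 0.34467817  0.05739059  0.02      ]
 [ 0.22712526  0.32880064  0.02      ]
 [ 0.18001174 -0.34261454  0.02      ]]
```

View pics/c1.png

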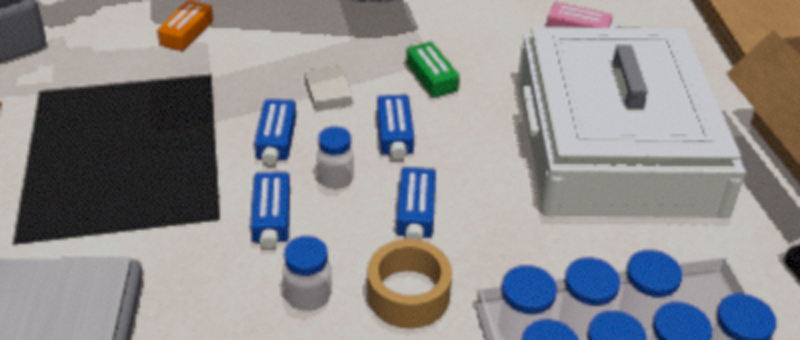

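```bash
cat >> h.py <<'E'
def goto(x,y,z,yaw=None):
    st=bot.read_state();R=np.array(st["tcp_rot"]);p=np.array(st["position"])
    d=R.T@(np.array([x,y,z])-p)*100
    cy=np.degrees(np.arctan2(R[1,0],R[0,0]));tw=0 if yaw is None else (cy-yaw+180)%360-180
    print("t%.1f pos"%st["time_s"],np.round(p,4),"yaw %.2f tilt %.2f"%(cy,np.degrees(np.arccos(min(1,-R[2,2])))),"open %.2f"%st["opening"],"F",np.round(st["force"],1),"j6 %.0f"%st["joint_positions"][5])
    print("  -> dx %.2f dy %.2f dz %.2f twist %.1f rows %.1f"%(*d,tw,max(np.linalg.norm(d)/4.17,abs(tw)/7.16)))
E
python3 -c "
from h import *
goto(.5,-.1,.35,-100)"
```

```text
t0.1 pos [ 0.175  -0.5994  0.2003] yaw -73.74 tilt 0.10 open 1.00 F [-1.1 -1.6  0.6] j6 -10
  -> dx -38.86 dy -45.19 dz -14.89 twist 26.3 rows 14.7
```

>>> arm_command(
  plan=[
    {"claw": 1,"dx": -5,"dy": -6,"dz": -4,"twist": 7},
    {"claw": 1,"dx": -19.5,"dy": -22.5,"dz": -12,"twist": 26},
    {"claw": 1,"dx": -19.5,"dy": -22.5,"dz": -12,"twist": 26},
    {"claw": 1,"dx": -38.8,"dy": -45.2,"dz": -14.9,"twist": 26},
    {"claw": 1,"dx": -38.8,"dy": -45.2,"dz": -14.9,"twist": 26},
    {"claw": 1,"dx": -38.8,"dy": -45.2,"dz": -14.9,"twist": 26},
    {"claw": 1,"dx": -38.8,"dy": -45.2,"dz": -14.9,"twist": 26},
    {"claw": 1,"dx": -38.8,"dy": -45.2,"dz": -14.9,"twist": 26},
  ],
)

```text
time_s: 0.82
position: [0.3495, -0.3307, 0.2926]
tcp_rot: [[-0.17, -0.985, -0.0], [-0.985, 0.17, 0.002], [-0.002, 0.001, -1.0]]
force: [0.8, -1.4, 0.2]
opening: 0.997
```

```bash
python3 -c "
from h import *
goto(.5,-.1,.35,-100)"
```

```text
t0.8 pos [ 0.3495 -0.3307  0.2926] yaw -99.77 tilt 0.12 open 1.00 F [ 0.8 -1.4  0.2] j6 43
  -> dx -25.30 dy -10.91 dz -5.70 twist 0.2 rows 6.7
```

>>> arm_command(
  plan=[
    {"claw": 1,"dx": -25.3,"dy": -10.9,"dz": -5.7},
    {"claw": 1,"dx": -25.3,"dy": -10.9,"dz": -5.7},
    {"claw": 1,"dx": -25.3,"dy": -10.9,"dz": -5.7},
    {"claw": 1,"dx": -25.3,"dy": -10.9,"dz": -5.7},
    {"claw": 1,"dx": -25.3,"dy": -10.9,"dz": -5.7},
    {"claw": 1,"dx": -25.3,"dy": -10.9,"dz": -5.7},
    {"claw": 1,"dx": -25.3,"dy": -10.9,"dz": -5.7},
    {"claw": 1,"dx": -25.3,"dy": -10.9,"dz": -5.7},
  ],
)

```text
$.plan[0]: bad value
```

```bash
python3 - <<'E'
from h import *
im,C,st=shot("wrist","w1")
goto(.53,.28,.3,-100)
for c,a,r in brk(C,im,0.036,300): print(np.round(c),a,np.round(r[0]),np.round(r[1]),round(r[2],1))
print("cam",C[2])
E
```

```text
t0.9 pos [ 0.3532 -0.3241  0.2941] yaw -99.47 tilt 0.46 open 1.00 F [1.8 3.4 0.8] j6 43
  -> dx -62.50 dy -7.50 dz -0.11 twist 0.5 rows 15.1
[ 8. 21.] 636 [598. -33.] [26. 47.] 78.6
[132.  10.] 851 [ 578. -204.] [55. 27.] 80.2
[53. 33.] 1345 [572. -90.] [57. 49.] 68.3
[150.  99.] 2117 [ 465. -197.] [ 54. 102.] 80.9
[ 38. 116.] 2553 [471. -27.] [ 65. 101.] 87.5
cam [ 0.42441876 -0.34373431  0.47635793]
```

View pics/w1.png

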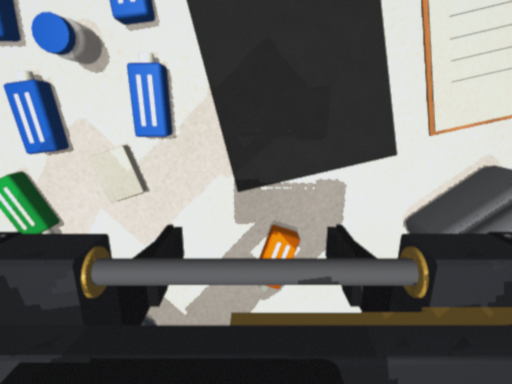

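>>> arm_command(
  plan=[
    {"claw": 1,"dx": -25,"dy": -10.5,"dz": -5.6,"twist": 0},
    {"claw": 1,"dx": -25,"dy": -10.5,"dz": -5.6,"twist": 0},
    {"claw": 1,"dx": -25,"dy": -10.5,"dz": -5.6,"twist": 0},
    {"claw": 1,"dx": -25,"dy": -10.5,"dz": -5.6,"twist": 0},
    {"claw": 1,"dx": -25,"dy": -10.5,"dz": -5.6,"twist": 0},
    {"claw": 1,"dx": -25,"dy": -10.5,"dz": -5.6,"twist": 0},
    {"claw": 1,"dx": -25,"dy": -10.5,"dz": -5.6,"twist": 0},
    {"claw": 1,"dx": -25,"dy": -10.5,"dz": -5.6,"twist": 0},
  ],
)

```text
time_s: 1.53
position: [0.5008, -0.0902, 0.3538]
tcp_rot: [[-0.157, -0.987, 0.009], [-0.987, 0.158, 0.008], [-0.01, -0.008, -1.0]]
force: [0.1, -1.0, 0.6]
opening: 1.0
```

```bash
python3 - <<'E'
from h import *
im,C,st=shot("wrist","w2")
goto(.53,.28,.3,-100)
for c,a,r in brk(C,im,0.036,300): print(np.round(c),a,np.round(r[0]),np.round(r[1]),round(r[2],1))
print("cam",C[2])
E
```

```text
t1.6 pos [ 0.499  -0.0927  0.3528] yaw -99.13 tilt 0.50 open 1.00 F [-1.  -1.3 -0.8] j6 76
  -> dx -37.25 dy 2.88 dz 5.54 twist 0.9 rows 9.1
[311.  70.] 1600 [ 625. -200.] [ 50. 101.] 86.7
[194.  84.] 1535 [635.  -8.] [ 50. 101.] 79.4
[263. 123.] 668 [ 558. -111.] [47. 47.] 34.8
[315. 166.] 1229 [ 469. -190.] [50. 99.] 80.9
[218. 179.] 1315 [473. -18.] [ 49. 101.] 87.6
cam [ 0.57415424 -0.10351607  0.53817224]
```

View pics/w2.png

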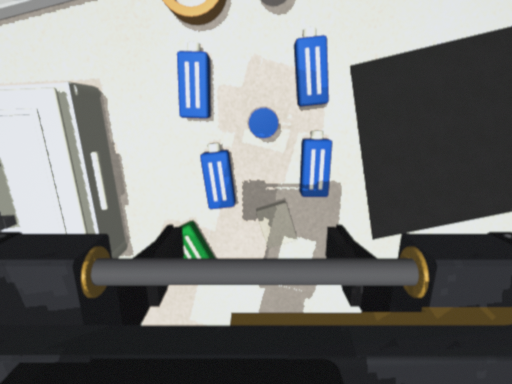

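>>> arm_command(
  plan=[
    {"claw": 1,"dx": -37.3,"dy": 5,"dz": 4,"twist": 1},
    {"claw": 1,"dx": -37.3,"dy": 5,"dz": 4,"twist": 1},
    {"claw": 1,"dx": -37.3,"dy": 5,"dz": 4,"twist": 1},
    {"claw": 1,"dx": -37.3,"dy": 5,"dz": 4,"twist": 1},
    {"claw": 1,"dx": -37.3,"dy": 5,"dz": 4,"twist": 1},
    {"claw": 1,"dx": -37.3,"dy": 5,"dz": 4,"twist": 1},
    {"claw": 1,"dx": -37.3,"dy": 5,"dz": 4,"twist": 1},
    {"claw": 1,"dx": -37.3,"dy": 5,"dz": 4,"twist": 1},
  ],
)

```text
time_s: 2.25
position: [0.5074, 0.2365, 0.319]
tcp_rot: [[-0.178, -0.984, 0.005], [-0.984, 0.178, 0.005], [-0.006, -0.004, -1.0]]
force: [1.6, -0.4, -0.2]
opening: 0.999
```

>>> arm_command(
  plan=[
    {"claw": 1,"dx": -5.2,"dy": 0.6,"dz": 0.5,"twist": 0},
    {"claw": 1,"dx": -5.2,"dy": 0.6,"dz": 0.5,"twist": 0},
    {"claw": 1,"dx": -5.2,"dy": 0.6,"dz": 0.5,"twist": 0},
  ],
)

```text
time_s: 2.5
position: [0.5103, 0.29, 0.3127]
tcp_rot: [[-0.175, -0.985, 0.003], [-0.985, 0.175, 0.004], [-0.005, -0.002, -1.0]]
force: [-0.2, -0.1, -0.3]
opening: 1.0
```

```bash
python3 - <<'E'
from h import *
im,C,st=shot("wrist","w3")
goto(.53,.28,.3,-100)
E
```

```text
t2.5 pos [0.5105 0.2881 0.3131] yaw -100.16 tilt 0.24 open 1.00 F [-0.2 -0.5 -0.1] j6 119
  -> dx 0.46 dy -2.06 dz 1.31 twist -0.2 rows 0.6
```

View pics/w3.png

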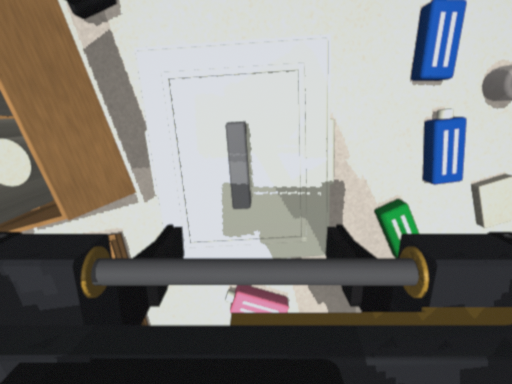

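```bash
python3 - <<'E'
from h import *
im=cv2.imread("pics/w3.png");st=bot.read_state();C=cam("wrist",st)
g=cv2.cvtColor(im,cv2.COLOR_BGR2GRAY);m=np.zeros_like(g);m[110:220,215:262]=(g[110:220,215:262]<125)*255
r,l=rects(m,300)
for i,s,c in r:
    ys,xs=np.nonzero(l==i);R=cv2.minAreaRect((ray(C,np.c_[xs,ys],.14)[:,:2]*1000).astype(np.float32));print(c,s[4],R)
big=cv2.resize(im[30:270,130:350],None,fx=2.5,fy=2.5,interpolation=cv2.INTER_CUBIC);cv2.imwrite("pics/c2.png",big)
# flange corners rough
print(ray(C,[(138,50),(328,39),(327,256),(168,270)],.106))
E
```

```text
[240.5210356 172.6429342] 927 ((523.7822265625, 306.1489562988281), (25.591068267822266, 108.80984497070312), 83.50609588623047)
[[0.68246657 0.40330656 0.106     ]
 [0.65343423 0.17235544 0.106     ]
 [0.36300031 0.20515205 0.106     ]
 [0.38159697 0.44476457 0.106     ]]
```

View pics/c2.png

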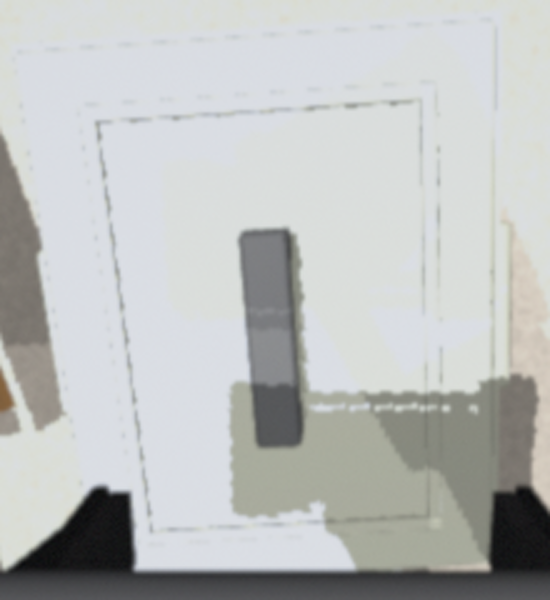

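```bash
python3 -c "
from h import *
goto(.523,.306,.117,-96.5)"
```

```text
t2.5 pos [0.5105 0.2881 0.3131] yaw -100.16 tilt 0.24 open 1.00 F [-0.2 -0.5 -0.1] j6 119
  -> dx -1.91 dy -0.87 dz 19.62 twist -3.7 rows 4.7
```

>>> arm_command(
  plan=[
    {"claw": 0.7,"dx": -1.9,"dy": -0.9,"dz": 4,"twist": -3.7},
    {"claw": 0.7,"dx": -1.9,"dy": -0.9,"dz": 8,"twist": -3.7},
    {"claw": 0.7,"dx": -1.9,"dy": -0.9,"dz": 12,"twist": -3.7},
    {"claw": 0.7,"dx": -1.9,"dy": -0.9,"dz": 15,"twist": -3.7},
    {"claw": 0.7,"dx": -1.9,"dy": -0.9,"dz": 17,"twist": -3.7},
    {"claw": 0.7,"dx": -1.9,"dy": -0.9,"dz": 19,"twist": -3.7},
    {"claw": 0.7,"dx": -1.9,"dy": -0.9,"dz": 19.5,"twist": -3.7},
    {"claw": 0.7,"dx": -1.9,"dy": -0.9,"dz": 19.5,"twist": -3.7},
  ],
)

```text
time_s: 3.22
position: [0.5227, 0.303, 0.1168]
tcp_rot: [[-0.115, -0.993, -0.001], [-0.993, 0.115, 0.001], [-0.001, 0.001, -1.0]]
force: [-0.1, -0.0, -0.2]
opening: 0.703
```

```bash
python3 -c "
from h import *
goto(.523,.306,.116,-96.5)
im,C,st=shot('wrist','w4')"
```

```text
t3.2 pos [0.5227 0.303  0.1168] yaw -96.61 tilt 0.08 open 0.70 F [-0.1 -0.  -0.2] j6 116
  -> dx -0.30 dy 0.00 dz 0.08 twist -0.1 rows 0.1
```

View pics/w4.png

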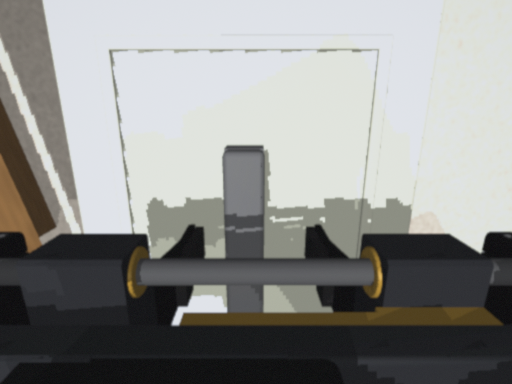

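>>> arm_command(
  plan=[
    {"claw": 0.7,"dx": -0.4,"dy": 0,"dz": 0,"twist": 0},
    {"claw": 0.7,"dx": -0.4,"dy": 0,"dz": 0,"twist": 0},
    {"claw": 0.1,"dx": -0.4,"dy": 0,"dz": 0,"twist": 0},
    {"claw": 0.1,"dx": -0.4,"dy": 0,"dz": 0,"twist": 0},
    {"claw": 0.1,"dx": -0.4,"dy": 0,"dz": 0,"twist": 0},
    {"claw": 0.1,"dx": -0.4,"dy": 0,"dz": 0,"twist": 0},
    {"claw": 0.1,"dx": -0.4,"dy": 0,"dz": 0,"twist": 0},
    {"claw": 0.1,"dx": -0.4,"dy": 0,"dz": 0,"twist": 0},
  ],
)

```text
time_s: 3.93
position: [0.5241, 0.3079, 0.1184]
tcp_rot: [[-0.114, -0.993, 0.002], [-0.993, 0.114, 0.002], [-0.002, -0.002, -1.0]]
force: [-0.8, -0.0, -0.2]
opening: 0.332
```

```bash
python3 -c "
from h import *
goto(.523,.306,.25,-96.5)
im,C,st=shot('side','s1')"
```

```text
t3.9 pos [0.5241 0.3079 0.1184] yaw -96.57 tilt 0.18 open 0.33 F [-0.8 -0.  -0.2] j6 116
  -> dx 0.17 dy 0.06 dz -13.16 twist -0.1 rows 3.2
```

>>> arm_command(
  plan=[
    {"claw": 0.1,"dx": 0,"dy": 0,"dz": 0,"twist": 0},
    {"claw": 0.1,"dx": 0,"dy": 0,"dz": 0,"twist": 0},
    {"claw": 0.1,"dx": 0,"dy": 0,"dz": 0,"twist": 0},
    {"claw": 0.1,"dx": 0,"dy": 0,"dz": 0,"twist": 0},
    {"claw": 0.1,"dx": 0,"dy": 0,"dz": -0.5,"twist": 0},
    {"claw": 0.1,"dx": 0,"dy": 0,"dz": -1.5,"twist": 0},
    {"claw": 0.1,"dx": 0,"dy": 0,"dz": -3,"twist": 0},
    {"claw": 0.1,"dx": 0,"dy": 0,"dz": -5,"twist": 0},
  ],
)

```text
time_s: 4.65
position: [0.5232, 0.3076, 0.1683]
tcp_rot: [[-0.115, -0.993, -0.0], [-0.993, 0.115, 0.002], [-0.002, 0.001, -1.0]]
force: [-0.2, 0.3, 0.3]
opening: 0.098
```

```bash
python3 -c "
from h import *
goto(.523,.306,.25,-96.5)
im,C,st=shot('side','s1')"
```

```text
t4.7 pos [0.5232 0.3076 0.1683] yaw -96.60 tilt 0.11 open 0.10 F [-0.2  0.3  0.3] j6 116
  -> dx 0.14 dy 0.00 dz -8.17 twist -0.1 rows 2.0
```

View pics/s1.png

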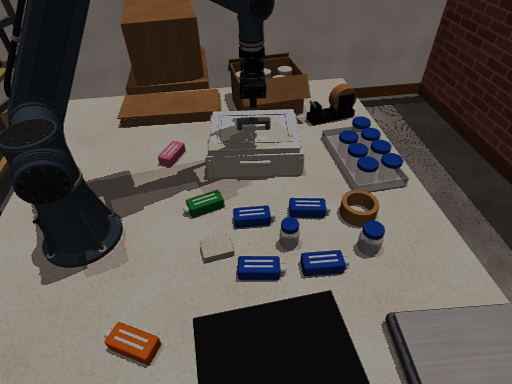

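```bash
python3 -c "
from h import *
im,C,st=shot('wrist','w5')
im,C,st=shot('scene','sc1');cv2.imwrite('pics/c3.png',cv2.resize(im[100:260,300:440],None,fx=4,fy=4,interpolation=cv2.INTER_CUBIC)[:600])"
```

```text
(no output)
```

View pics/w5.png

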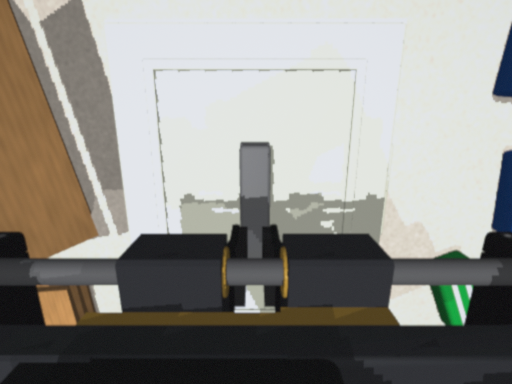

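View pics/c3.png

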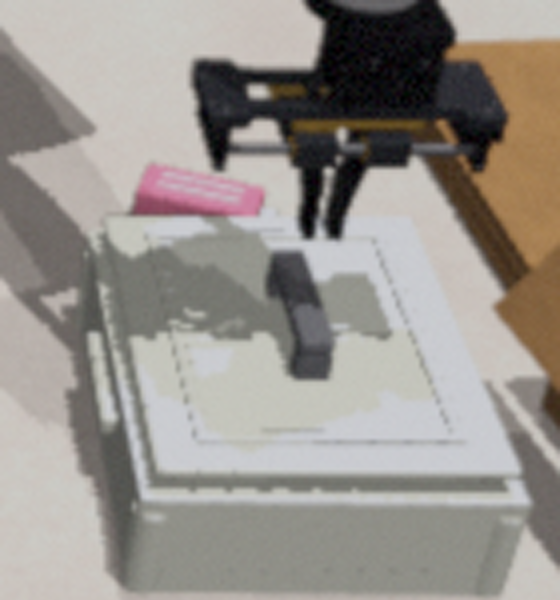

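```bash
python3 -c "
from h import *
st=bot.read_state();C=cam('scene');print(proj(C,st['position']),ray(C,[(371.7,164.5),(378,187)],.14))
W=cam('wrist',st);print(ray(W,[(240,143),(270,143),(245,240)],.14), proj(W,st['position']))
S=cam('side');print(proj(S,st['position']),ray(S,[(238,123),(269,122)],.14))
"
```

```text
[[378.62315621 163.88915251]] [[0.48529279 0.30697209 0.14      ]
 [0.5877904  0.29190547 0.14      ]]
[[0.58040523 0.31304539 0.14      ]
 [0.57790169 0.29119871 0.14      ]
 [0.50333992 0.31889977 0.14      ]] [[254.42452589 227.4594041 ]]
[[254.02921234 110.39899859]] [[0.46974722 0.29106847 0.14      ]
 [0.57019873 0.27988791 0.14      ]]
```

```bash
python3 -c "
from h import *
goto(.530,.303,.114,-96.5)"
```

```text
t4.8 pos [0.5256 0.3086 0.1707] yaw -96.59 tilt 0.48 open 0.10 F [ 0.6 -0.6 -0.3] j6 116
  -> dx 0.53 dy -0.47 dz 5.67 twist -0.1 rows 1.4
```

>>> arm_command(
  plan=[
    {"claw": 0.7,"dx": 0.5,"dy": -0.5,"dz": 0,"twist": 0},
    {"claw": 0.7,"dx": 0.5,"dy": -0.5,"dz": 0,"twist": 0},
    {"claw": 0.7,"dx": 0.5,"dy": -0.5,"dz": 0,"twist": 0},
    {"claw": 0.7,"dx": 0.5,"dy": -0.5,"dz": 0,"twist": 0},
    {"claw": 0.7,"dx": 0.5,"dy": -0.5,"dz": 0.5,"twist": 0},
    {"claw": 0.7,"dx": 0.5,"dy": -0.5,"dz": 3,"twist": 0},
    {"claw": 0.7,"dx": 0.5,"dy": -0.5,"dz": 5,"twist": 0},
    {"claw": 0.7,"dx": 0.5,"dy": -0.5,"dz": 5.6,"twist": 0},
  ],
)

```text
time_s: 5.47
position: [0.5278, 0.3024, 0.1111]
tcp_rot: [[-0.115, -0.993, 0.001], [-0.993, 0.115, 0.002], [-0.002, -0.0, -1.0]]
force: [-0.4, 0.2, -0.6]
opening: 0.619
```

>>> arm_command(
  plan=[
    {"claw": 0.1,"dx": 0,"dy": 0,"dz": 0.05,"twist": 0},
    {"claw": 0.1,"dx": 0,"dy": 0,"dz": 0.05,"twist": 0},
    {"claw": 0.1,"dx": 0,"dy": 0,"dz": 0.05,"twist": 0},
    {"claw": 0.1,"dx": 0,"dy": 0,"dz": 0.05,"twist": 0},
    {"claw": 0.1,"dx": 0,"dy": 0,"dz": 0.05,"twist": 0},
    {"claw": 0.1,"dx": 0,"dy": 0,"dz": 0.05,"twist": 0},
    {"claw": 0.1,"dx": 0,"dy": 0,"dz": 0.05,"twist": 0},
    {"claw": 0.1,"dx": 0,"dy": 0,"dz": 0.05,"twist": 0},
  ],
)

```text
time_s: 6.13
position: [0.5291, 0.3058, 0.1121]
tcp_rot: [[-0.116, -0.993, 0.005], [-0.993, 0.116, 0.009], [-0.01, -0.004, -1.0]]
force: [-0.4, 7.6, 1.2]
opening: 0.27
```

>>> arm_command(
  plan=[
    {"claw": 0.1,"dx": 0,"dy": 0,"dz": 0,"twist": 0},
    {"claw": 0.1,"dx": 0,"dy": 0,"dz": 0,"twist": 0},
  ],
)

```text
time_s: 6.3
position: [0.5299, 0.3082, 0.1132]
tcp_rot: [[-0.117, -0.993, 0.008], [-0.993, 0.117, 0.013], [-0.014, -0.006, -1.0]]
force: [-0.2, 5.3, 0.3]
opening: 0.268
```

```bash
python3 -c "
from h import *
goto(.530,.303,.114,-96.5)"
```

```text
t6.3 pos [0.5299 0.3082 0.1132] yaw -96.70 tilt 0.88 open 0.27 F [-0.2  5.3  0.3] j6 116
  -> dx 0.51 dy -0.07 dz -0.08 twist -0.2 rows 0.1
```

>>> arm_command(
  plan=[
    {"claw": 0.1,"dx": 0,"dy": 0,"dz": -0.5,"twist": 0},
    {"claw": 0.1,"dx": 0,"dy": 0,"dz": -1.5,"twist": 0},
    {"claw": 0.1,"dx": 0,"dy": 0,"dz": -3,"twist": 0},
    {"claw": 0.1,"dx": 0,"dy": 0,"dz": -4.5,"twist": 0},
    {"claw": 0.1,"dx": 0,"dy": 0,"dz": -6,"twist": 0},
    {"claw": 0.1,"dx": 0,"dy": 0,"dz": -8,"twist": 0},
    {"claw": 0.1,"dx": 0,"dy": 0,"dz": -10,"twist": 0},
    {"claw": 0.1,"dx": 0,"dy": 0,"dz": -10,"twist": 0},
  ],
)

```text
time_s: 6.97
position: [0.5317, 0.3071, 0.218]
tcp_rot: [[-0.117, -0.993, 0.016], [-0.993, 0.117, 0.015], [-0.017, -0.014, -1.0]]
force: [1.0, 1.1, -2.8]
opening: 0.273
```

```bash
python3 -c "
from h import *
goto(.467,-.415,.21,-96.5)
im,C,st=shot('side','s2')"
```

```text
t7.0 pos [0.5317 0.3071 0.218 ] yaw -96.70 tilt 1.26 open 0.27 F [ 1.   1.1 -2.8] j6 116
  -> dx 72.47 dy -2.01 dz -0.40 twist -0.2 rows 17.4
```

View pics/s2.png

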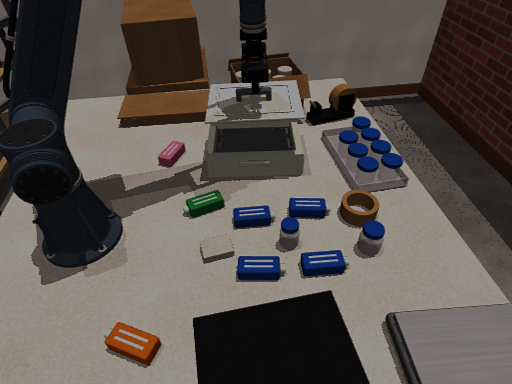

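>>> arm_command(
  plan=[
    {"claw": 0.1,"dx": 2,"dy": 0,"dz": 0,"twist": 0},
    {"claw": 0.1,"dx": 5,"dy": 0,"dz": 0,"twist": 0},
    {"claw": 0.1,"dx": 9,"dy": 0,"dz": 0,"twist": 0},
    {"claw": 0.1,"dx": 13,"dy": 0,"dz": 0,"twist": 0},
    {"claw": 0.1,"dx": 17,"dy": -0.5,"dz": 0,"twist": 0},
    {"claw": 0.1,"dx": 21,"dy": -0.5,"dz": 0,"twist": 0},
    {"claw": 0.1,"dx": 25,"dy": -1,"dz": 0,"twist": 0},
    {"claw": 0.1,"dx": 29,"dy": -1,"dz": 0,"twist": 0},
  ],
)

```text
time_s: 7.68
position: [0.506, 0.0156, 0.2102]
tcp_rot: [[-0.117, -0.993, 0.012], [-0.993, 0.117, 0.014], [-0.015, -0.01, -1.0]]
force: [1.3, -0.1, -3.3]
opening: 0.268
```

>>> arm_command(
  plan=[
    {"claw": 0.1,"dx": 4,"dy": 0,"dz": 0,"twist": 0},
    {"claw": 0.1,"dx": 8,"dy": 0,"dz": 0,"twist": 0},
    {"claw": 0.1,"dx": 12,"dy": 0,"dz": 0,"twist": 0},
    {"claw": 0.1,"dx": 16,"dy": 0,"dz": 0,"twist": 0},
    {"claw": 0.1,"dx": 20,"dy": -0.5,"dz": 0,"twist": 0},
    {"claw": 0.1,"dx": 24,"dy": -0.5,"dz": 0,"twist": 0},
    {"claw": 0.1,"dx": 28,"dy": -1,"dz": 0,"twist": 0},
    {"claw": 0.1,"dx": 32,"dy": -1,"dz": 0,"twist": 0},
  ],
)

```text
time_s: 8.35
position: [0.4775, -0.305, 0.2039]
tcp_rot: [[-0.117, -0.993, 0.01], [-0.993, 0.117, 0.016], [-0.017, -0.008, -1.0]]
force: [1.5, 0.5, -3.3]
opening: 0.271
```

```bash
python3 -c "
from h import *
goto(.467,-.415,.12,-96.5)"
```

```text
t8.3 pos [ 0.4775 -0.305   0.2039] yaw -96.74 tilt 1.07 open 0.27 F [ 1.5  0.5 -3.3] j6 52
  -> dx 11.18 dy -0.17 dz 8.21 twist -0.2 rows 3.3
```

>>> arm_command(
  plan=[
    {"claw": 0.1,"dx": 4,"dy": 0,"dz": 0,"twist": 0},
    {"claw": 0.1,"dx": 8,"dy": 0,"dz": 1,"twist": 0},
    {"claw": 0.1,"dx": 11,"dy": 0,"dz": 3,"twist": 0},
    {"claw": 0.1,"dx": 11.2,"dy": 0,"dz": 6,"twist": 0},
    {"claw": 0.1,"dx": 11.2,"dy": 0,"dz": 9,"twist": 0},
    {"claw": 0.1,"dx": 11.2,"dy": 0,"dz": 12,"twist": 0},
    {"claw": 0.1,"dx": 11.2,"dy": 0,"dz": 14,"twist": 0},
    {"claw": 0.1,"dx": 11.2,"dy": 0,"dz": 14,"twist": 0},
  ],
)

```text
time_s: 9.02
position: [0.4618, -0.4098, 0.0556]
tcp_rot: [[-0.118, -0.993, 0.001], [-0.993, 0.118, 0.027], [-0.027, 0.002, -1.0]]
force: [-0.3, 0.9, -3.6]
opening: 0.271
```

```bash
python3 -c "
from h import *
goto(.467,-.415,.037,-96.5)
im,C,st=shot('side','s3')
im,C,st=shot('scene','sc3')"
```

```text
t9.0 pos [ 0.4618 -0.4098  0.0556] yaw -96.77 tilt 1.52 open 0.27 F [-0.3  0.9 -3.6] j6 44
  -> dx 0.50 dy -0.58 dz 1.85 twist -0.3 rows 0.5
```

View pics/s3.png

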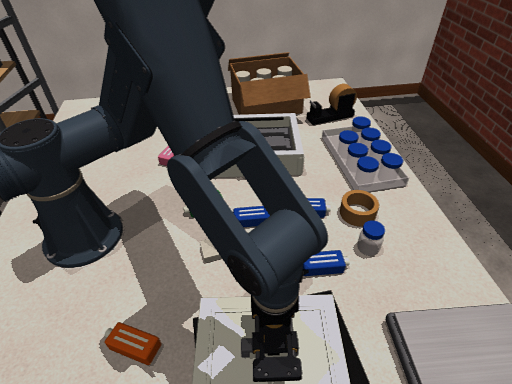

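View pics/sc3.png

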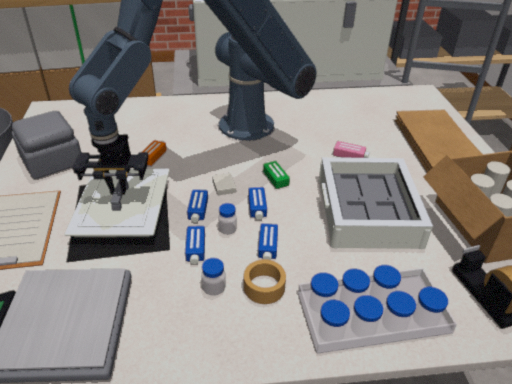

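>>> arm_command(
  plan=[
    {"claw": 0.1,"dx": 0.3,"dy": -0.6,"dz": 0.6,"twist": 0},
    {"claw": 0.1,"dx": 0.3,"dy": -0.6,"dz": 1.1,"twist": 0},
    {"claw": 0.1,"dx": 0.3,"dy": -0.6,"dz": 1.5,"twist": 0},
    {"claw": 0.1,"dx": 0.3,"dy": -0.6,"dz": 1.8,"twist": 0},
    {"claw": 0.1,"dx": 0.3,"dy": -0.6,"dz": 1.9,"twist": 0},
    {"claw": 0.1,"dx": 0.3,"dy": -0.6,"dz": 1.9,"twist": 0},
  ],
)

```text
time_s: 9.62
position: [0.4704, -0.4162, 0.0415]
tcp_rot: [[-0.117, -0.993, 0.008], [-0.993, 0.117, 0.019], [-0.02, -0.005, -1.0]]
force: [-0.4, -0.3, -4.0]
opening: 0.271
```

```bash
python3 -c "
from h import *
goto(.467,-.415,.037,-96.5)"
```

```text
t9.6 pos [ 0.4704 -0.4162  0.0415] yaw -96.73 tilt 1.16 open 0.27 F [-0.4 -0.3 -4. ] j6 44
  -> dx -0.07 dy 0.36 dz 0.45 twist -0.2 rows 0.1
```

>>> arm_command(
  plan=[
    {"claw": 0.1,"dx": 0,"dy": 0,"dz": 0.4,"twist": 0},
    {"claw": 0.1,"dx": 0,"dy": 0,"dz": 0.6,"twist": 0},
    {"claw": 0.1,"dx": 0,"dy": 0,"dz": 0.7,"twist": 0},
    {"claw": 0.1,"dx": 0,"dy": 0,"dz": 0.7,"twist": 0},
  ],
)

```text
time_s: 9.95
position: [0.471, -0.4159, 0.0362]
tcp_rot: [[-0.117, -0.993, 0.008], [-0.993, 0.117, 0.018], [-0.019, -0.006, -1.0]]
force: [0.4, 2.4, 6.5]
opening: 0.271
```

```bash
python3 -c "
from h import *
goto(.467,-.415,.037,-96.5)"
```

```text
t9.9 pos [ 0.471  -0.4159  0.0362] yaw -96.71 tilt 1.15 open 0.27 F [0.4 2.4 6.5] j6 44
  -> dx -0.04 dy 0.41 dz -0.09 twist -0.2 rows 0.1
```

Contact. I'll release the lid and rise.

>>> arm_command(
  plan=[
    {"claw": 0.6,"dx": 0,"dy": 0,"dz": -0.1,"twist": 0},
    {"claw": 0.6,"dx": 0,"dy": 0,"dz": -0.1,"twist": 0},
    {"claw": 0.6,"dx": 0,"dy": 0,"dz": -0.1,"twist": 0},
    {"claw": 0.6,"dx": 0,"dy": 0,"dz": -0.1,"twist": 0},
    {"claw": 0.6,"dx": 0,"dy": 0,"dz": -1,"twist": 0},
    {"claw": 0.8,"dx": 0,"dy": 0,"dz": -4,"twist": 0},
    {"claw": 0.8,"dx": 0,"dy": 0,"dz": -8,"twist": 0},
    {"claw": 0.8,"dx": 0,"dy": 0,"dz": -12,"twist": 0},
  ],
)

```text
time_s: 10.62
position: [0.4692, -0.4174, 0.1567]
tcp_rot: [[-0.117, -0.993, 0.006], [-0.993, 0.117, 0.021], [-0.021, -0.004, -1.0]]
force: [0.9, -0.4, -0.6]
opening: 0.737
```

```bash
python3 -c "
from h import *
im,C,st=shot('wrist','w6')
im,C,st=shot('scene','sc4')
goto(.52,-.19,.28,-98)"
```

```text
t10.7 pos [ 0.4735 -0.4227  0.1642] yaw -96.71 tilt 1.10 open 0.78 F [ 1.4 -0.6 -0. ] j6 44
  -> dx -23.74 dy -2.10 dz -11.36 twist 1.3 rows 6.3
```

View pics/sc4.png

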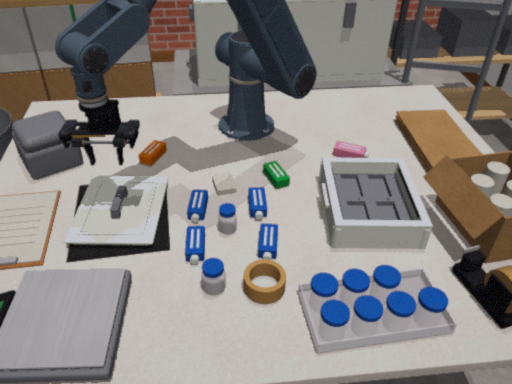

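View pics/w6.png

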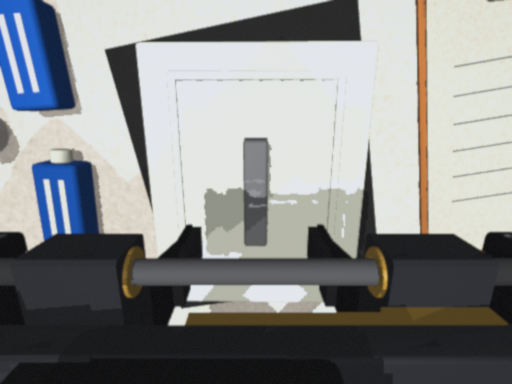

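>>> arm_command(
  plan=[
    {"claw": 0.8,"dx": -33,"dy": 0,"dz": -16,"twist": 0},
    {"claw": 0.8,"dx": -33,"dy": 0,"dz": -16,"twist": 0},
    {"claw": 0.8,"dx": -33,"dy": 0,"dz": -16,"twist": 0},
    {"claw": 0.8,"dx": -33,"dy": 0,"dz": -16,"twist": 0},
    {"claw": 0.8,"dx": -33,"dy": 0,"dz": -16,"twist": 0},
    {"claw": 0.8,"dx": -33,"dy": 0,"dz": -16,"twist": 0},
    {"claw": 0.8,"dx": -33,"dy": 0,"dz": -16,"twist": 0},
    {"claw": 0.8,"dx": -33,"dy": 0,"dz": -16,"twist": 0},
  ],
)

```text
time_s: 11.38
position: [0.505, -0.1233, 0.312]
tcp_rot: [[-0.117, -0.993, 0.018], [-0.993, 0.117, 0.006], [-0.008, -0.017, -1.0]]
force: [0.7, -0.6, 0.2]
opening: 0.798
```

```bash
python3 -c "
from h import *
goto(.49,.30,.33,-96.5)"
```

```text
t11.4 pos [ 0.505  -0.1233  0.312 ] yaw -96.73 tilt 1.09 open 0.80 F [ 0.7 -0.6  0.2] j6 70
  -> dx -41.87 dy 6.43 dz -1.58 twist -0.2 rows 10.2
```

>>> arm_command(
  plan=[
    {"claw": 0.8,"dx": -33,"dy": 5,"dz": -1.6,"twist": 0},
    {"claw": 0.8,"dx": -33,"dy": 5,"dz": -1.6,"twist": 0},
    {"claw": 0.8,"dx": -33,"dy": 5,"dz": -1.6,"twist": 0},
    {"claw": 0.8,"dx": -33,"dy": 5,"dz": -1.6,"twist": 0},
    {"claw": 0.8,"dx": -33,"dy": 5,"dz": -1.6,"twist": 0},
    {"claw": 0.8,"dx": -33,"dy": 5,"dz": -1.6,"twist": 0},
    {"claw": 0.8,"dx": -33,"dy": 5,"dz": -1.6,"twist": 0},
    {"claw": 0.8,"dx": -33,"dy": 5,"dz": -1.6,"twist": 0},
  ],
)

```text
time_s: 12.05
position: [0.493, 0.2094, 0.3297]
tcp_rot: [[-0.117, -0.993, 0.018], [-0.993, 0.117, 0.006], [-0.008, -0.017, -1.0]]
force: [0.4, -0.3, 0.5]
opening: 0.802
```

>>> arm_command(
  plan=[
    {"claw": 0.8,"dx": -10,"dy": 2,"dz": 0,"twist": 0},
    {"claw": 0.8,"dx": -10,"dy": 2,"dz": 0,"twist": 0},
    {"claw": 0.8,"dx": -10,"dy": 2,"dz": 0,"twist": 0},
    {"claw": 0.8,"dx": -10,"dy": 2,"dz": 0,"twist": 0},
    {"claw": 0.8,"dx": -10,"dy": 2,"dz": 0,"twist": 0},
  ],
)

```text
time_s: 12.47
position: [0.4841, 0.3118, 0.3296]
tcp_rot: [[-0.115, -0.993, 0.017], [-0.993, 0.115, 0.005], [-0.006, -0.016, -1.0]]
force: [0.4, -0.4, -0.1]
opening: 0.797
```

```bash
python3 -c "
from h import *
im,C,st=shot('wrist','w7');np.savez('w7',R=C[1],o=C[2])
goto(.49,.30,.33,-96.5)
cv2.imwrite('pics/c4.png',cv2.resize(im[0:270,90:390],None,fx=2.2,fy=2.2,interpolation=cv2.INTER_CUBIC))"
```

```text
t12.5 pos [0.4844 0.3107 0.3297] yaw -96.69 tilt 1.00 open 0.80 F [-0.6 -0.8  0.2] j6 118
  -> dx 0.99 dy -0.68 dz -0.03 twist -0.2 rows 0.3
```

View pics/c4.png

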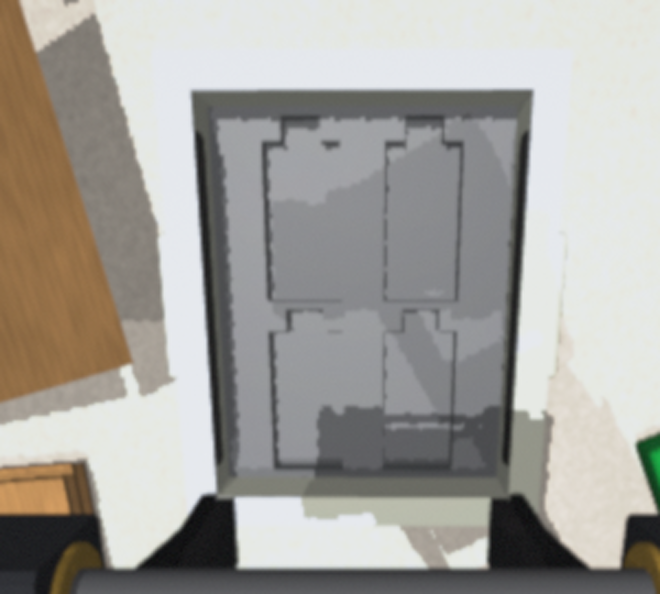

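```bash
python3 -c "
from h import *
d=np.load('w7.npz');C=(np.array(bot.calibration('wrist')['intrinsics']),d['R'],d['o'])
f=lambda P:np.array(P,float)/2.2+[90,0]
def an(n,P,z):
    W=ray(C,f(P),z)[:,:2]*1000;a,b,c,e=W
    print(n,'ctr',W.mean(0).round(1),'L',np.linalg.norm(a-e).round(1),np.linalg.norm(b-c).round(1),'Wd',np.linalg.norm(a-b).round(1),np.linalg.norm(c-e).round(1),'yaw',[np.degrees(np.arctan2(*(v[::-1]))).round(2) for v in (a-e,b-c)],[np.degrees(np.arctan2(v[1],v[0])).round(2)-90 for v in (a-b,e-c)])
    return W.mean(0)
an('mouth',[(191,91),(533,91),(509,497),(218,497)],.084)
an('p4',[(385,145),(463,143),(458,300),(384,300)],.040)
an('p2',[(264,143),(344,143),(344,300),(269,300)],.040)
an('p3',[(384,332),(455,332),(451,466),(384,467)],.040)
"
```

```text
mouth ctr [522.2 308.2] L 265.2 264.5 Wd 209.2 209.5 yaw [np.float64(-6.34), np.float64(-6.28)] [np.float64(-6.6299999999999955), np.float64(-6.420000000000002)]
p4 ctr [573.7 259.8] L 104.7 105.9 Wd 53.6 54.0 yaw [np.float64(-6.4), np.float64(-6.15)] [np.float64(-5.25), np.float64(-6.530000000000001)]
p2 ctr [583.5 342.3] L 106.1 106.0 Wd 55.0 54.9 yaw [np.float64(-6.86), np.float64(-6.96)] [np.float64(-6.609999999999999), np.float64(-6.530000000000001)]
p3 ctr [446.2 274.3] L 105.2 104.3 Wd 52.5 52.4 yaw [np.float64(-6.03), np.float64(-6.09)] [np.float64(-6.510000000000005), np.float64(-5.540000000000006)]
```

```bash
python3 -c "
from h import *
goto(.44,-.02,.20,-92.4)"
```

```text
t12.5 pos [0.4844 0.3107 0.3297] yaw -96.69 tilt 1.00 open 0.80 F [-0.6 -0.8  0.2] j6 118
  -> dx 33.44 dy 0.77 dz 12.75 twist -4.3 rows 8.6
```

>>> arm_command(
  plan=[
    {"claw": 0.9,"dx": 4,"dy": 1,"dz": 0,"twist": -4},
    {"claw": 0.9,"dx": 33,"dy": 2.5,"dz": 8,"twist": -4},
    {"claw": 0.9,"dx": 33,"dy": 2.5,"dz": 8,"twist": -4},
    {"claw": 0.9,"dx": 33,"dy": 2.5,"dz": 8,"twist": -4},
    {"claw": 0.9,"dx": 33,"dy": 2.5,"dz": 8,"twist": -4},
    {"claw": 0.9,"dx": 33,"dy": 2.5,"dz": 8,"twist": -4},
    {"claw": 0.9,"dx": 33,"dy": 2.5,"dz": 8,"twist": -4},
    {"claw": 0.9,"dx": 33,"dy": 2.5,"dz": 8,"twist": -4},
  ],
)

```text
time_s: 13.18
position: [0.4226, -0.0077, 0.2497]
tcp_rot: [[-0.049, -0.999, 0.018], [-0.999, 0.049, 0.004], [-0.004, -0.017, -1.0]]
force: [0.5, 0.1, 0.3]
opening: 0.896
```

>>> arm_command(
  plan=[
    {"claw": 0.9,"dx": 4,"dy": 1,"dz": 0,"twist": 0},
    {"claw": 0.9,"dx": 4,"dy": 1,"dz": 0,"twist": 0},
    {"claw": 0.9,"dx": 4,"dy": 1,"dz": 0,"twist": 0},
  ],
)

```text
time_s: 13.43
position: [0.4095, -0.0505, 0.2494]
tcp_rot: [[-0.058, -0.998, 0.017], [-0.998, 0.058, 0.003], [-0.004, -0.017, -1.0]]
force: [-0.4, 0.2, -0.5]
opening: 0.896
```

```bash
python3 - <<'E'
from h import *
im,C,st=shot("wrist","w8")
for c,a,r in brk(C,im,0.036,300): print(np.round(c),a,np.round(r[0],1),np.round(r[1],1),round(r[2],1))
goto(.47,-.019,.018,-92.4)
E
```

```text
[207.  20.] 1321 [602.   -1.5] [49.9 45.3] 79.4
[363.  20.] 1438 [ 589.4 -194.9] [53.6 41.3] 86.7
[300.  42.] 1449 [ 567.8 -115.7] [48.8 51.7] 40.7
[354. 121.] 2439 [ 466.7 -187. ] [ 53.1 100.7] 80.8
[227. 124.] 2107 [471.6 -16.2] [ 48.1 100.5] 87.5
t13.5 pos [ 0.4099 -0.0489  0.2495] yaw -93.14 tilt 1.03 open 0.90 F [0.5 0.7 0.6] j6 70
  -> dx -3.21 dy -5.43 dz 23.26 twist -0.7 rows 5.8
```

View pics/w8.png

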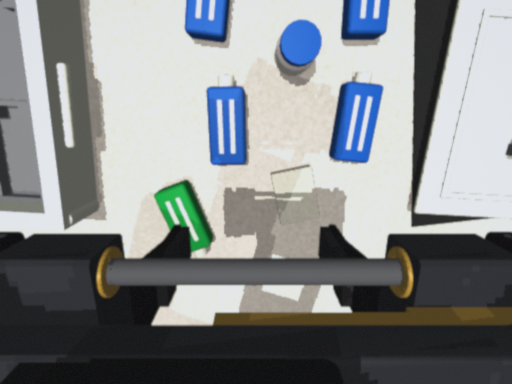

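>>> arm_command(
  plan=[
    {"claw": 0.9,"dx": -3.3,"dy": -5.5,"dz": 4,"twist": -0.6},
    {"claw": 0.9,"dx": -3.3,"dy": -5.5,"dz": 8,"twist": -0.6},
    {"claw": 0.9,"dx": -3.3,"dy": -5.5,"dz": 12,"twist": -0.6},
    {"claw": 0.9,"dx": -3.3,"dy": -5.5,"dz": 16,"twist": -0.6},
    {"claw": 0.9,"dx": -3.3,"dy": -5.5,"dz": 18,"twist": -0.6},
    {"claw": 0.9,"dx": -3.3,"dy": -5.5,"dz": 18,"twist": -0.6},
    {"claw": 0.9,"dx": -3.3,"dy": -5.5,"dz": 18,"twist": -0.6},
  ],
)

```text
time_s: 14.07
position: [0.4683, -0.0166, 0.0692]
tcp_rot: [[-0.042, -0.999, 0.012], [-0.999, 0.042, 0.006], [-0.006, -0.012, -1.0]]
force: [0.6, 0.3, 0.8]
opening: 0.899
```

```bash
python3 - <<'E'
from h import *
goto(.471,-.0175,.018,-92.5)
im,C,st=shot("wrist","w9")
for c,a,r in brk(C,im,0.036,300): print(np.round(c),a,np.round(r[0],1),np.round(r[1],1),round(r[2],1))
E
```

```text
t14.1 pos [ 0.4683 -0.0166  0.0692] yaw -92.42 tilt 0.76 open 0.90 F [0.6 0.3 0.8] j6 76
  -> dx 0.11 dy -0.21 dz 5.12 twist 0.1 rows 1.2
[223.  31.] 3633 [6.001e+02 1.000e-01] [48.4 38.9] 79.5
[436.  59.] 9348 [ 573.4 -148.5] [ 55.5 106. ] 27.5
[464. 185.] 6395 [ 479.3 -183.1] [66.7 79.2] 81.1
[253. 196.] 5549 [476.3 -15.3] [47.8 96.4] 87.7
```

View pics/w9.png

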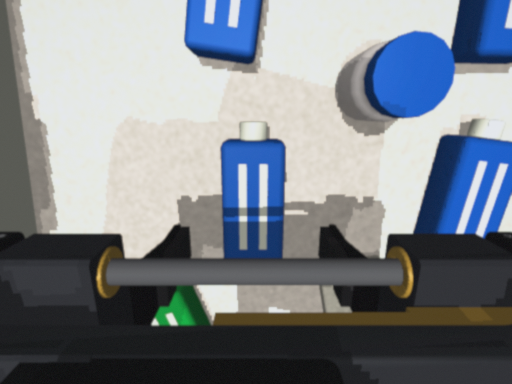

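>>> arm_command(
  plan=[
    {"claw": 0.9,"dx": 0,"dy": -0.3,"dz": 3,"twist": 0},
    {"claw": 0.9,"dx": 0,"dy": -0.3,"dz": 4.6,"twist": 0},
    {"claw": 0.9,"dx": 0,"dy": -0.3,"dz": 5.1,"twist": 0},
    {"claw": 0.9,"dx": 0,"dy": -0.3,"dz": 5.1,"twist": 0},
    {"claw": 0.4,"dx": 0,"dy": -0.3,"dz": 5.1,"twist": 0},
    {"claw": 0.4,"dx": 0,"dy": -0.3,"dz": 5.1,"twist": 0},
    {"claw": 0.4,"dx": 0,"dy": -0.3,"dz": 5.1,"twist": 0},
    {"claw": 0.4,"dx": 0,"dy": -0.3,"dz": 5.1,"twist": 0},
  ],
)

```text
time_s: 14.78
position: [0.4748, -0.0175, 0.0215]
tcp_rot: [[-0.043, -0.999, 0.02], [-0.999, 0.043, 0.003], [-0.004, -0.02, -1.0]]
force: [-0.3, 0.4, 0.4]
opening: 0.684
```

>>> arm_command(
  plan=[
    {"claw": 0.4,"dx": 0,"dy": 0,"dz": 0,"twist": 0},
    {"claw": 0.4,"dx": 0,"dy": 0,"dz": 0,"twist": 0},
    {"claw": 0.4,"dx": 0,"dy": 0,"dz": 0,"twist": 0},
  ],
)

```text
time_s: 15.03
position: [0.4749, -0.0176, 0.0216]
tcp_rot: [[-0.043, -0.999, 0.02], [-0.999, 0.043, 0.003], [-0.004, -0.02, -1.0]]
force: [-0.2, -0.6, -0.8]
opening: 0.462
```

```bash
python3 - <<'E'
from h import *
goto(.4715,-.0175,.018,-92.5)
E
```

```text
t15.0 pos [ 0.4749 -0.0176  0.0216] yaw -92.44 tilt 1.16 open 0.46 F [-0.2 -0.6 -0.8] j6 76
  -> dx 0.01 dy 0.34 dz 0.36 twist 0.1 rows 0.1
```

```bash
python3 - <<'E'
from h import *
im,C,st=shot("wrist","w10")
im,C,st=shot("side","s10");cv2.imwrite("pics/c5.png",cv2.resize(im[130:290,180:340],None,fx=3.5,fy=3.5))
goto(.4715,-.0175,.018,-92.5)
E
```

```text
t15.1 pos [ 0.4747 -0.0175  0.0214] yaw -92.44 tilt 1.14 open 0.42 F [-0.2  0.8  1. ] j6 76
  -> dx 0.01 dy 0.33 dz 0.34 twist 0.1 rows 0.1
```

View pics/w10.png

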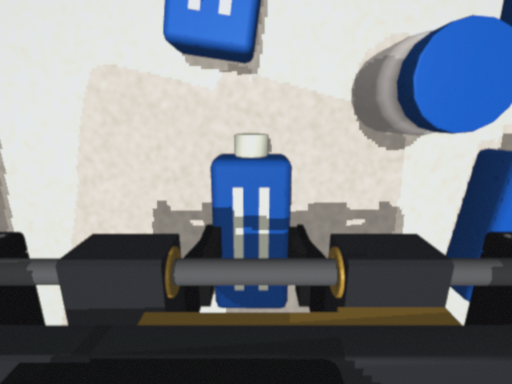

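View pics/c5.png

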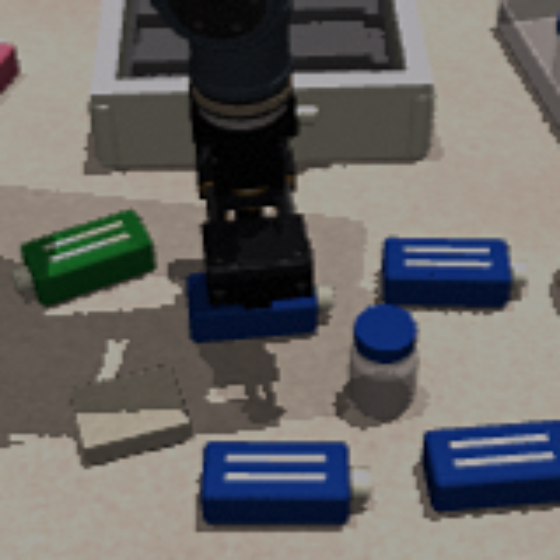

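```bash
python3 - <<'E'
from h import *
st=bot.read_state()
p=np.array(st['position'])
for n in('side','scene'):
    C=cam(n);print(n,proj(C,[p,p+[0,0,.019],p+[0,0,.07]]).round(1))
im,C,_=shot("scene","sc10");cv2.imwrite("pics/c6.png",cv2.resize(im[130:250,200:330],None,fx=4.5,fy=4.5))
W=cam('wrist',st)
T=np.array(bot.calibration('wrist')['T_tool_cam'])
print(ray(W,[(213,200),(290,200),(250,154)],.036))
# fingertip candidates in wrist image: tool-frame at known x
E
```

```text
side [[253.1 216. ]
 [252.9 211.3]
 [252.4 198.2]]
scene [[257.6 201.2]
 [257.7 196.3]
 [258.  182.6]]
[[ 0.49937369  0.00674981  0.036     ]
 [ 0.49743538 -0.04033335  0.036     ]
 [ 0.52649141 -0.01717829  0.036     ]]
```

View pics/c6.png

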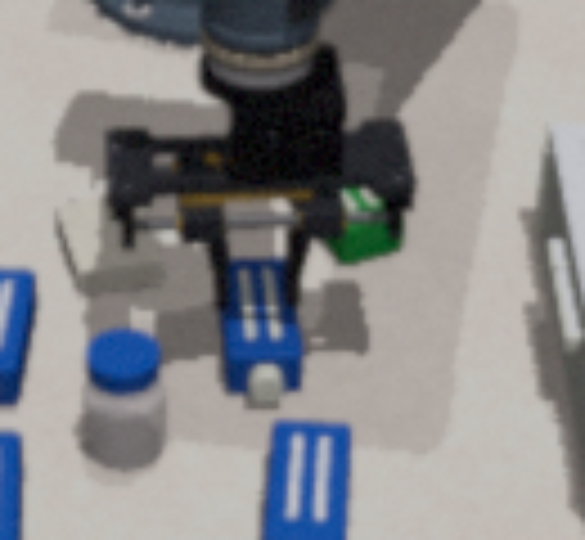

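>>> arm_command(
  plan=[
    {"claw": 0.9,"dx": 0,"dy": 0.2,"dz": -0.2,"twist": 0},
    {"claw": 0.9,"dx": 0,"dy": 0.2,"dz": -0.2,"twist": 0},
    {"claw": 0.9,"dx": 0,"dy": 0.2,"dz": -0.2,"twist": 0},
    {"claw": 0.9,"dx": 0,"dy": 0.2,"dz": -0.2,"twist": 0},
    {"claw": 0.9,"dx": 0,"dy": 0.2,"dz": -0.2,"twist": 0},
    {"claw": 0.9,"dx": 0,"dy": 0.2,"dz": -0.2,"twist": 0},
    {"claw": 0.9,"dx": 0,"dy": 0.2,"dz": 1,"twist": 0},
    {"claw": 0.9,"dx": 0,"dy": 0.2,"dz": 1.2,"twist": 0},
  ],
)

```text
time_s: 15.85
position: [0.4726, -0.0173, 0.0086]
tcp_rot: [[-0.043, -0.999, 0.018], [-0.999, 0.043, 0.004], [-0.004, -0.018, -1.0]]
force: [0.1, -1.3, 0.0]
opening: 0.877
```

>>> arm_command(
  plan=[
    {"claw": 0.9,"dx": 0,"dy": 0,"dz": 0.3,"twist": 0},
    {"claw": 0.9,"dx": 0,"dy": 0,"dz": 0.3,"twist": 0},
  ],
)

```text
time_s: 16.02
position: [0.4722, -0.0172, 0.0051]
tcp_rot: [[-0.043, -0.999, 0.017], [-0.999, 0.043, 0.004], [-0.005, -0.017, -1.0]]
force: [-0.5, -0.1, 0.4]
opening: 0.893
```

```bash
python3 - <<'E'
from h import *
goto(.4715,-.0175,.008,-92.5)
E
```

```text
t16.0 pos [ 0.4722 -0.0172  0.0051] yaw -92.45 tilt 1.01 open 0.89 F [-0.5 -0.1  0.4] j6 75
  -> dx 0.03 dy 0.06 dz -0.29 twist 0.1 rows 0.1
```

>>> arm_command(
  plan=[
    {"claw": 0.4,"dx": 0,"dy": 0,"dz": 0,"twist": 0},
    {"claw": 0.4,"dx": 0,"dy": 0,"dz": 0,"twist": 0},
    {"claw": 0.4,"dx": 0,"dy": 0,"dz": 0,"twist": 0},
    {"claw": 0.4,"dx": 0,"dy": 0,"dz": 0,"twist": 0},
    {"claw": 0.4,"dx": 0,"dy": 0,"dz": 0,"twist": 0},
    {"claw": 0.4,"dx": 0,"dy": 0,"dz": 0,"twist": 0},
    {"claw": 0.4,"dx": 0,"dy": 0,"dz": 0,"twist": 0},
    {"claw": 0.4,"dx": 0,"dy": 0,"dz": 0,"twist": 0},
  ],
)

```text
time_s: 16.68
position: [0.4722, -0.0171, 0.0053]
tcp_rot: [[-0.043, -0.999, 0.017], [-0.999, 0.043, 0.004], [-0.005, -0.017, -1.0]]
force: [-0.5, 1.5, 2.9]
opening: 0.568
```

```bash
python3 - <<'E'
from h import *
im,C,_=shot("scene","sc11");cv2.imwrite("pics/c7.png",cv2.resize(im[130:250,200:330],None,fx=4.5,fy=4.5))
goto(.4715,-.0175,.008,-92.5)
E
```

```text
t16.7 pos [ 0.4722 -0.0171  0.0053] yaw -92.45 tilt 1.02 open 0.57 F [-0.   1.2  3. ] j6 75
  -> dx 0.04 dy 0.06 dz -0.27 twist 0.0 rows 0.1
```

View pics/c7.png

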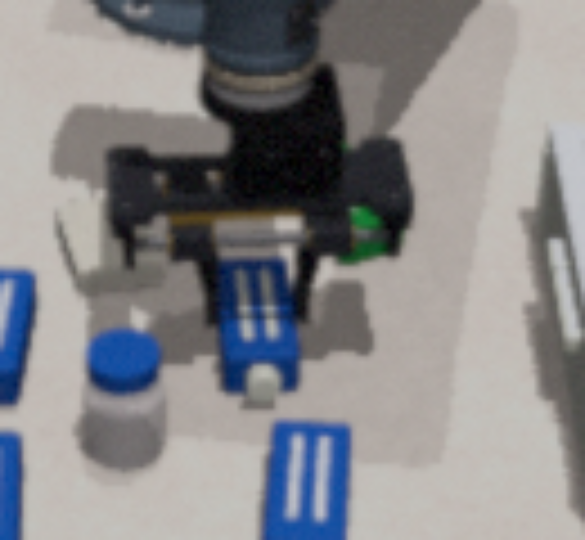

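>>> arm_command(
  plan=[
    {"claw": 0.4,"dx": 0,"dy": 0,"dz": -1,"twist": 0},
    {"claw": 0.4,"dx": 0,"dy": 0,"dz": -3,"twist": 0},
    {"claw": 0.4,"dx": 0,"dy": 0,"dz": -6,"twist": 0},
    {"claw": 0.4,"dx": 0,"dy": 0,"dz": -9,"twist": 0},
    {"claw": 0.4,"dx": 0,"dy": 0,"dz": -12,"twist": 0},
    {"claw": 0.4,"dx": 0,"dy": 0,"dz": -15,"twist": 0},
    {"claw": 0.4,"dx": -2,"dy": 0,"dz": -15,"twist": 2},
    {"claw": 0.4,"dx": -5,"dy": 0,"dz": -15,"twist": 4},
  ],
)

```text
time_s: 17.4
position: [0.4738, 0.0305, 0.1582]
tcp_rot: [[-0.118, -0.993, 0.024], [-0.993, 0.118, 0.002], [-0.005, -0.023, -1.0]]
force: [-0.2, -0.4, -2.4]
opening: 0.569
```

```bash
python3 - <<'E'
from h import *
im,C,_=shot("wrist","w12")
goto(.4449,.2741,.15,-96.4)
E
```

```text
t17.4 pos [0.4715 0.0367 0.1572] yaw -96.67 tilt 1.19 open 0.57 F [-0.3  3.6 -2.9] j6 87
  -> dx -23.26 dy 5.42 dz 0.84 twist -0.3 rows 5.7
```

View pics/w12.png

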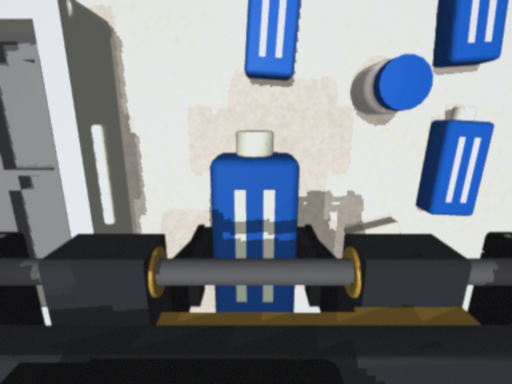

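```bash
cat >> h.py <<'E'
def toolray(px,zt):
    c=bot.calibration('wrist');K=np.array(c['intrinsics']);T=np.array(c['T_tool_cam'])
    px=np.atleast_2d(np.asarray(px,float));d=(T[:3,:3]@np.linalg.inv(K)@np.c_[px,np.ones(len(px))].T).T;o=T[:3,3]
    return o+d*((zt-o[2])/d[:,2])[:,None]
E
python3 - <<'E'
from h import *
print(toolray([(255,153),(255,311),(211,200),(299,200),(212,165),(298,165),(216,300),(296,300)],-.031).round(4))
E
```

```text
[[ 0.0002 -0.055  -0.031 ]
 [ 0.0004  0.0428 -0.031 ]
 [-0.024  -0.0291 -0.031 ]
 [ 0.0245 -0.0291 -0.031 ]
 [-0.0226 -0.0486 -0.031 ]
 [ 0.0232 -0.0486 -0.031 ]
 [-0.0235  0.0349 -0.031 ]
 [ 0.0254  0.0349 -0.031 ]]
```

>>> arm_command(
  plan=[
    {"claw": 0.4,"dx": -4,"dy": 1,"dz": 0.4,"twist": -0.2},
    {"claw": 0.4,"dx": -8,"dy": 2,"dz": 0.8,"twist": -0.2},
    {"claw": 0.4,"dx": -12,"dy": 3,"dz": 0.8,"twist": -0.2},
    {"claw": 0.4,"dx": -16,"dy": 4,"dz": 0.8,"twist": -0.2},
    {"claw": 0.4,"dx": -20,"dy": 5,"dz": 0.8,"twist": -0.2},
    {"claw": 0.4,"dx": -23.2,"dy": 5.8,"dz": 0.8,"twist": -0.2},
    {"claw": 0.4,"dx": -23.2,"dy": 5.8,"dz": 0.8,"twist": -0.2},
    {"claw": 0.4,"dx": -23.2,"dy": 5.8,"dz": 0.8,"twist": -0.2},
  ],
)

```text
time_s: 18.12
position: [0.4398, 0.2753, 0.1503]
tcp_rot: [[-0.108, -0.994, 0.019], [-0.994, 0.108, 0.007], [-0.009, -0.018, -1.0]]
force: [-0.8, -0.3, -0.6]
opening: 0.57
```

>>> arm_command(
  plan=[
    {"claw": 0.4,"dx": 0,"dy": 0,"dz": 2,"twist": 0},
    {"claw": 0.4,"dx": 0,"dy": 0,"dz": 3.5,"twist": 0},
    {"claw": 0.4,"dx": 0,"dy": 0,"dz": 3.5,"twist": 0},
  ],
)

```text
time_s: 18.37
position: [0.4381, 0.2732, 0.113]
tcp_rot: [[-0.109, -0.994, 0.012], [-0.994, 0.109, 0.004], [-0.005, -0.012, -1.0]]
force: [-0.2, 0.1, -2.1]
opening: 0.57
```

```bash
python3 - <<'E'
from h import *
im,C,_=shot("wrist","w13")
goto(.442,.2741,.08,-96.4)
E
```

```text
t18.4 pos [0.439  0.2736 0.1141] yaw -96.27 tilt 0.86 open 0.57 F [-0.2 -0.4 -1.8] j6 116
  -> dx -0.06 dy -0.24 dz 3.41 twist 0.1 rows 0.8
```

View pics/w13.png

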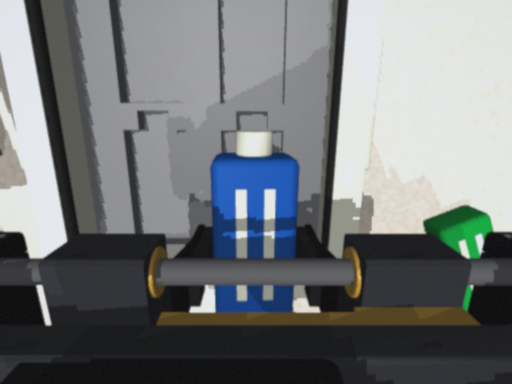

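```bash
python3 - <<'E'
from h import *
P=toolray([(252,131),(237,113),(267,113),(222,131),(283,131),(222,145),(283,145)],.074);print(P.round(4))
im=cv2.imread("pics/w13.png");cv2.imwrite("pics/c8.png",cv2.resize(im[90:210,190:320],None,fx=4.5,fy=4.5,interpolation=cv2.INTER_CUBIC))
E
```

```text
[[-0.0021 -0.0596  0.074 ]
 [-0.0149 -0.0747  0.074 ]
 [ 0.0108 -0.0747  0.074 ]
 [-0.0282 -0.0596  0.074 ]
 [ 0.0249 -0.0597  0.074 ]
 [-0.0285 -0.0476  0.074 ]
 [ 0.0252 -0.0476  0.074 ]]
```

View pics/c8.png

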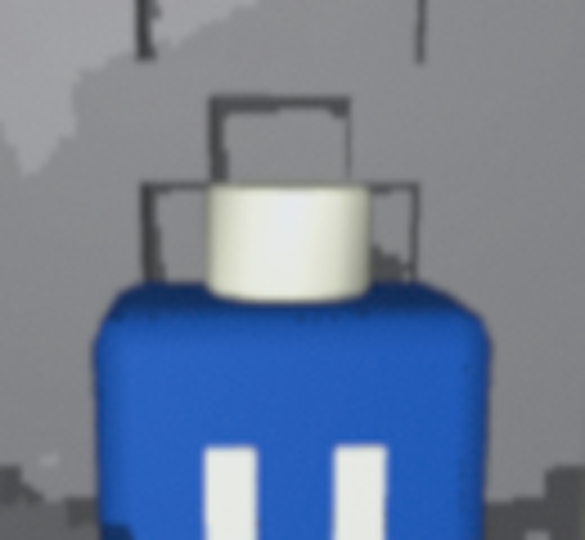

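>>> arm_command(
  plan=[
    {"claw": 0.4,"dx": -0.1,"dy": -0.4,"dz": 0,"twist": 0},
    {"claw": 0.4,"dx": -0.1,"dy": -0.4,"dz": 2,"twist": 0},
    {"claw": 0.4,"dx": -0.1,"dy": -0.4,"dz": 4,"twist": 0},
    {"claw": 0.4,"dx": -0.1,"dy": -0.4,"dz": 5.5,"twist": 0},
    {"claw": 0.4,"dx": -0.1,"dy": -0.4,"dz": 6,"twist": 0},
    {"claw": 0.4,"dx": -0.1,"dy": -0.4,"dz": 6.3,"twist": 0},
    {"claw": 0.4,"dx": -0.1,"dy": -0.4,"dz": 6.4,"twist": 0},
    {"claw": 0.4,"dx": -0.1,"dy": -0.4,"dz": 6.4,"twist": 0},
  ],
)

```text
time_s: 19.08
position: [0.445, 0.2745, 0.051]
tcp_rot: [[-0.11, -0.994, 0.016], [-0.994, 0.11, 0.005], [-0.007, -0.015, -1.0]]
force: [-0.7, -0.2, -1.7]
opening: 0.567
```

```bash
python3 - <<'E'
from h import *
im,C,_=shot("wrist","w14");cv2.imwrite("pics/c9.png",cv2.resize(im[90:210,170:340],None,fx=4.5,fy=4.5,interpolation=cv2.INTER_CUBIC))
goto(.443,.275,.029,-96.4)
E
```

```text
t19.1 pos [0.445  0.2745 0.0511] yaw -96.28 tilt 0.98 open 0.57 F [-0.3  0.5 -2.4] j6 116
  -> dx -0.01 dy 0.23 dz 2.21 twist 0.1 rows 0.5
```

View pics/c9.png

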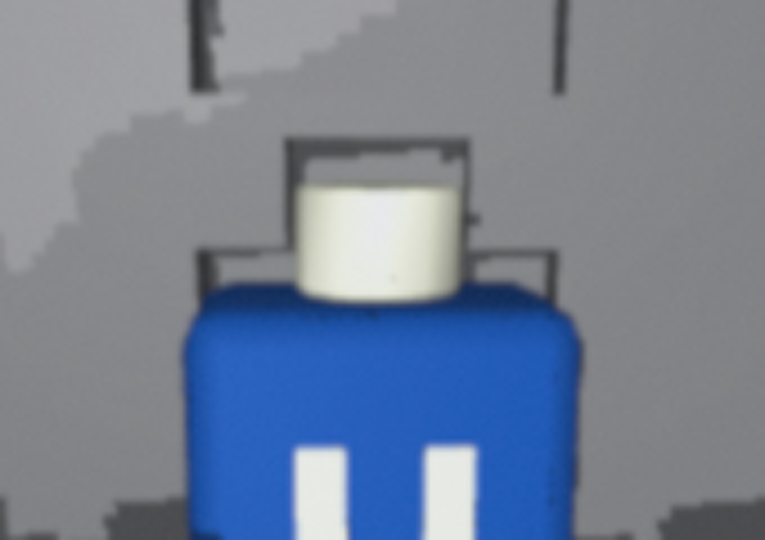

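```bash
python3 - <<'E'
from h import *
print(toolray([(254,145.6),(254,121)],.011).round(4))
print(toolray([(254,153),(254,131.5)],-.013).round(4), toolray([(254,154)],-.031).round(4))
E
```

```text
[[-0.0003 -0.0541  0.011 ]
 [-0.0003 -0.07    0.011 ]]
[[-0.0003 -0.0525 -0.013 ]
 [-0.0003 -0.0649 -0.013 ]] [[-0.0003 -0.0544 -0.031 ]]
```

>>> arm_command(
  plan=[
    {"claw": 0.4,"dx": 0,"dy": 0,"dz": 0.6,"twist": 0},
    {"claw": 0.4,"dx": 0,"dy": 0,"dz": 1,"twist": 0},
    {"claw": 0.4,"dx": 0,"dy": 0,"dz": 1.4,"twist": 0},
    {"claw": 0.4,"dx": 0,"dy": 0,"dz": 1.8,"twist": 0},
    {"claw": 0.4,"dx": 0,"dy": 0,"dz": 2,"twist": 0},
    {"claw": 0.4,"dx": 0,"dy": 0,"dz": 2,"twist": 0},
  ],
)

```text
time_s: 19.63
position: [0.4452, 0.2749, 0.0321]
tcp_rot: [[-0.109, -0.994, 0.016], [-0.994, 0.109, 0.005], [-0.007, -0.016, -1.0]]
force: [-2.7, 0.5, 9.2]
opening: 0.571
```

```bash
python3 - <<'E'
from h import *
im,C,_=shot("wrist","w15");cv2.imwrite("pics/c10.png",cv2.resize(im[90:210,170:340],None,fx=4.5,fy=4.5,interpolation=cv2.INTER_CUBIC))
goto(.443,.275,.029,-96.4)
E
```

```text
t19.7 pos [0.4452 0.2749 0.0321] yaw -96.25 tilt 1.00 open 0.57 F [-3.4  1.4  9.2] j6 116
  -> dx 0.02 dy 0.22 dz 0.30 twist 0.1 rows 0.1
```

View pics/c10.png

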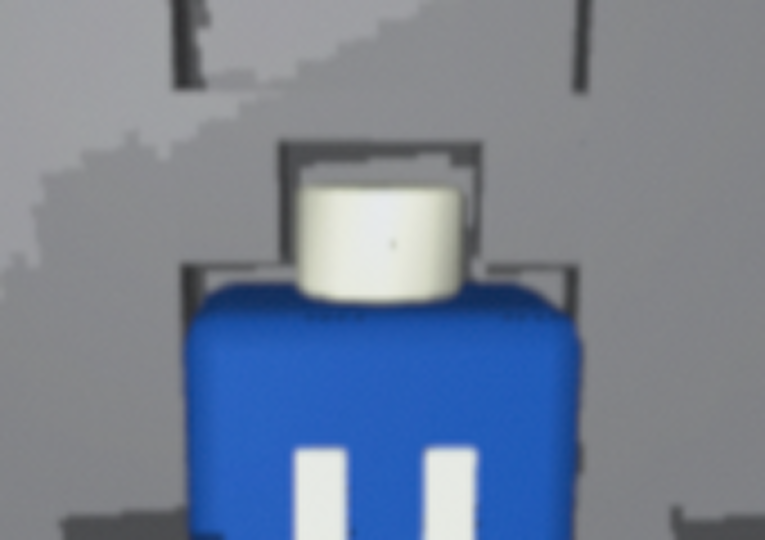

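>>> arm_command(
  plan=[
    {"claw": 0.4,"dx": 0,"dy": 0,"dz": 0.15,"twist": 0},
    {"claw": 0.4,"dx": 0,"dy": 0,"dz": 0.15,"twist": 0},
  ],
)

```text
time_s: 19.85
position: [0.4453, 0.275, 0.032]
tcp_rot: [[-0.108, -0.994, 0.017], [-0.994, 0.108, 0.005], [-0.007, -0.017, -1.0]]
force: [-2.0, -0.6, 13.1]
opening: 0.568
```

>>> arm_command(
  plan=[
    {"claw": 0.75,"dx": 0,"dy": 0,"dz": 0,"twist": 0},
    {"claw": 0.75,"dx": 0,"dy": 0,"dz": 0,"twist": 0},
    {"claw": 0.75,"dx": 0,"dy": 0,"dz": 0,"twist": 0},
    {"claw": 0.75,"dx": 0,"dy": 0,"dz": 0,"twist": 0},
  ],
)

```text
time_s: 20.18
position: [0.4452, 0.275, 0.0318]
tcp_rot: [[-0.108, -0.994, 0.017], [-0.994, 0.108, 0.005], [-0.007, -0.016, -1.0]]
force: [0.1, 0.5, 0.5]
opening: 0.73
```

>>> arm_command(
  plan=[
    {"claw": 0.75,"dx": 0,"dy": 0,"dz": -3,"twist": 0},
    {"claw": 0.75,"dx": 0,"dy": 0,"dz": -7,"twist": 0},
    {"claw": 0.75,"dx": 0,"dy": 0,"dz": -11,"twist": 0},
    {"claw": 0.75,"dx": 0,"dy": 0,"dz": -14,"twist": 0},
    {"claw": 0.75,"dx": 0,"dy": 4,"dz": -18,"twist": 0},
    {"claw": 0.75,"dx": 0,"dy": 7,"dz": -20,"twist": 0},
    {"claw": 0.75,"dx": 0,"dy": 7,"dz": -20,"twist": 0},
  ],
)

```text
time_s: 20.77
position: [0.3689, 0.2819, 0.2335]
tcp_rot: [[-0.107, -0.994, 0.018], [-0.994, 0.107, 0.007], [-0.008, -0.017, -1.0]]
force: [-0.5, -0.0, -0.2]
opening: 0.749
```

```bash
python3 - <<'E'
from h import *
im,C,_=shot("wrist","w16");cv2.imwrite("pics/c11.png",cv2.resize(im[0:240,120:400],None,fx=2.5,fy=2.5,interpolation=cv2.INTER_CUBIC))
for c,a,r in brk(C,im,0.060,300): print(np.round(c),a,np.round(r[0],1),np.round(r[1],1),round(r[2],1))
goto(.443,.275,.029,-96.4)
E
```

```text
[253. 111.] 2823 [444.5 276.3] [ 48.6 102. ] 83.8
t20.8 pos [0.3694 0.2821 0.2331] yaw -96.09 tilt 1.14 open 0.75 F [-1.1 -0.3  0.6] j6 120
  -> dx 0.09 dy -7.02 dz 20.54 twist 0.3 rows 5.2
```

View pics/c11.png

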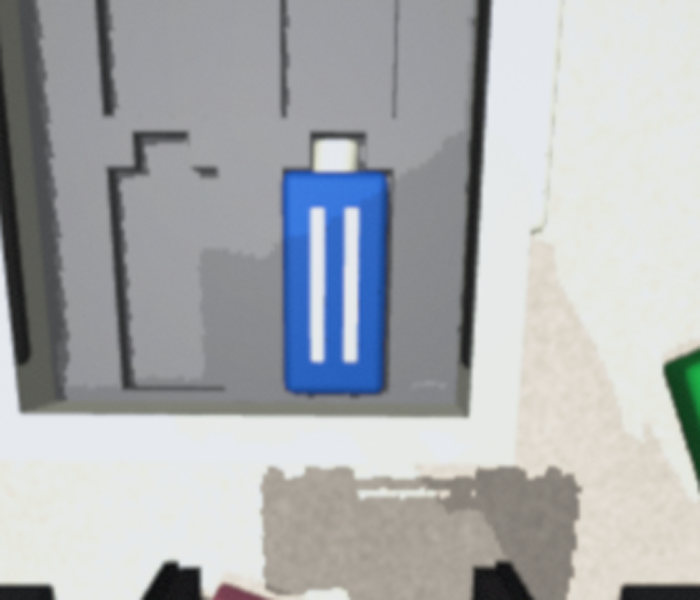

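>>> arm_command(
  plan=[
    {"claw": 0,"dx": 0,"dy": -7,"dz": 4,"twist": 0},
    {"claw": 0,"dx": 0,"dy": -7,"dz": 8,"twist": 0},
    {"claw": 0,"dx": 0,"dy": -7,"dz": 8,"twist": 0},
    {"claw": 0,"dx": 0,"dy": -7,"dz": 8,"twist": 0},
    {"claw": 0,"dx": 0,"dy": -7,"dz": 12,"twist": 0},
    {"claw": 0,"dx": 0,"dy": -7,"dz": 15,"twist": 0},
    {"claw": 0,"dx": 0,"dy": -7,"dz": 17,"twist": 0},
    {"claw": 0,"dx": 0,"dy": -7,"dz": 17,"twist": 0},
  ],
)

```text
time_s: 21.48
position: [0.439, 0.2745, 0.0608]
tcp_rot: [[-0.106, -0.994, 0.01], [-0.994, 0.106, 0.003], [-0.004, -0.01, -1.0]]
force: [-0.8, 0.0, 0.3]
opening: 0.227
```

>>> arm_command(
  plan=[
    {"claw": 0,"dx": 0,"dy": 0,"dz": 0.3,"twist": 0},
    {"claw": 0,"dx": 0,"dy": 0,"dz": 0.6,"twist": 0},
    {"claw": 0,"dx": 0,"dy": 0,"dz": 0.9,"twist": 0},
    {"claw": 0,"dx": 0,"dy": 0,"dz": 1.2,"twist": 0},
    {"claw": 0,"dx": 0,"dy": 0,"dz": 1.2,"twist": 0},
  ],
)

```text
time_s: 21.9
position: [0.4395, 0.2747, 0.0493]
tcp_rot: [[-0.106, -0.994, 0.011], [-0.994, 0.106, 0.004], [-0.005, -0.011, -1.0]]
force: [0.0, -0.7, 0.4]
opening: 0.004
```

```bash
python3 - <<'E'
from h import *
goto(.443,.275,.041,-96.4)
E
```

```text
t21.9 pos [0.4395 0.2747 0.0493] yaw -96.09 tilt 0.69 open 0.00 F [ 0.  -0.7  0.4] j6 116
  -> dx -0.06 dy -0.34 dz 0.84 twist 0.3 rows 0.2
```

>>> arm_command(
  plan=[
    {"claw": 0,"dx": 0,"dy": -0.4,"dz": 0.3,"twist": 0},
    {"claw": 0,"dx": 0,"dy": -0.4,"dz": 0.5,"twist": 0},
    {"claw": 0,"dx": 0,"dy": -0.4,"dz": 0.6,"twist": 0},
    {"claw": 0,"dx": 0,"dy": -0.4,"dz": 0.6,"twist": 0},
  ],
)

```text
time_s: 22.23
position: [0.4435, 0.2742, 0.0433]
tcp_rot: [[-0.106, -0.994, 0.011], [-0.994, 0.106, 0.004], [-0.005, -0.011, -1.0]]
force: [-0.6, -0.4, 0.4]
opening: 0.006
```

>>> arm_command(
  plan=[
    {"claw": 0,"dx": 0,"dy": 0,"dz": 0.2,"twist": 0},
    {"claw": 0,"dx": 0,"dy": 0,"dz": 0.3,"twist": 0},
    {"claw": 0,"dx": 0,"dy": 0,"dz": 0.3,"twist": 0},
  ],
)

```text
time_s: 22.48
position: [0.4433, 0.2742, 0.04]
tcp_rot: [[-0.106, -0.994, 0.011], [-0.994, 0.106, 0.004], [-0.005, -0.01, -1.0]]
force: [1.3, 0.5, -0.7]
opening: 0.004
```

>>> arm_command(
  plan=[
    {"claw": 0,"dx": 0,"dy": 0,"dz": 0.1,"twist": 0},
    {"claw": 0,"dx": 0,"dy": 0,"dz": 0.2,"twist": 0},
    {"claw": 0,"dx": 0,"dy": 0,"dz": 0.3,"twist": 0},
    {"claw": 0,"dx": 0,"dy": 0,"dz": 0.3,"twist": 0},
  ],
)

```text
time_s: 22.82
position: [0.4434, 0.2743, 0.0389]
tcp_rot: [[-0.106, -0.994, 0.011], [-0.994, 0.106, 0.004], [-0.005, -0.011, -1.0]]
force: [-2.9, -2.3, 15.7]
opening: 0.006
```

```bash
python3 - <<'E'
from h import *
goto(.443,.275,.041,-96.4)
im,C,_=shot("scene","sc16");cv2.imwrite("pics/c12.png",cv2.resize(im[110:250,310:440],None,fx=4,fy=4,interpolation=cv2.INTER_CUBIC))
E
```

```text
t22.8 pos [0.4434 0.2743 0.0389] yaw -96.09 tilt 0.68 open 0.01 F [-2.9 -2.3 15.7] j6 116
  -> dx -0.07 dy 0.05 dz -0.21 twist 0.3 rows 0.1
```

View pics/c12.png

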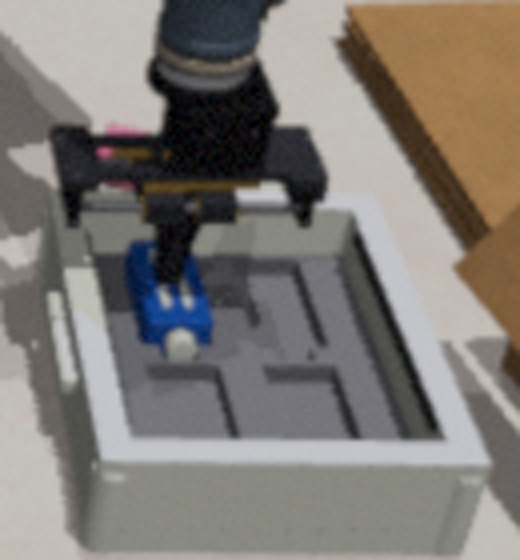

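>>> arm_command(
  plan=[
    {"claw": 0.5,"dx": 0,"dy": 0,"dz": -4,"twist": 0},
    {"claw": 0.9,"dx": 0,"dy": 0,"dz": -8,"twist": 0},
    {"claw": 0.9,"dx": 0,"dy": 0,"dz": -12,"twist": 0},
    {"claw": 0.9,"dx": 4,"dy": 0,"dz": -16,"twist": 0},
    {"claw": 0.9,"dx": 8,"dy": 0,"dz": -18,"twist": 0},
    {"claw": 0.9,"dx": 12,"dy": 0,"dz": -18,"twist": 0},
    {"claw": 0.9,"dx": 16,"dy": 0,"dz": -18,"twist": 0},
    {"claw": 0.9,"dx": 20,"dy": 0,"dz": -18,"twist": 0},
  ],
)

```text
time_s: 23.53
position: [0.4212, 0.0838, 0.219]
tcp_rot: [[-0.104, -0.994, 0.014], [-0.995, 0.105, 0.003], [-0.005, -0.014, -1.0]]
force: [1.3, -1.1, 0.3]
opening: 0.525
```

```bash
python3 - <<'E'
from h import *
goto(.43,-.185,.22,-99.)
E
```

```text
t23.5 pos [0.4212 0.0838 0.219 ] yaw -96.00 tilt 0.85 open 0.52 F [ 1.3 -1.1  0.3] j6 92
  -> dx 26.64 dy -3.68 dz -0.18 twist 3.0 rows 6.4
```

>>> arm_command(
  plan=[
    {"claw": 0.9,"dx": 26.6,"dy": -3.7,"dz": 0,"twist": 3},
    {"claw": 0.9,"dx": 26.6,"dy": -3.7,"dz": 0,"twist": 3},
    {"claw": 0.9,"dx": 26.6,"dy": -3.7,"dz": 0,"twist": 3},
    {"claw": 0.9,"dx": 26.6,"dy": -3.7,"dz": 0,"twist": 3},
    {"claw": 0.9,"dx": 26.6,"dy": -3.7,"dz": 0,"twist": 3},
    {"claw": 0.9,"dx": 26.6,"dy": -3.7,"dz": 0,"twist": 3},
    {"claw": 0.9,"dx": 26.6,"dy": -3.7,"dz": 0,"twist": 3},
    {"claw": 0.9,"dx": 26.6,"dy": -3.7,"dz": 0,"twist": 3},
  ],
)

```text
time_s: 24.2
position: [0.4313, -0.1898, 0.2184]
tcp_rot: [[-0.162, -0.987, 0.017], [-0.987, 0.162, 0.0], [-0.003, -0.016, -1.0]]
force: [1.2, 0.3, -0.5]
opening: 0.895
```

```bash
python3 - <<'E'
from h import *
im,C,_=shot("wrist","w17")
for c,a,r in brk(C,im,0.036,300): print(np.round(c),a,np.round(r[0],1),np.round(r[1],1),round(r[2],1))
goto(.466,-.188,0,-99.)
E
```

```text
[77. 40.] 3229 [621.  -11.5] [60.2 80.6] 79.3
[240.  31.] 1929 [ 601.  -200.5] [47.5 62.6] 86.6
[162.  76.] 1611 [ 566.2 -100.4] [52.8 49.7] 65.3
[252. 146.] 2284 [ 466.3 -192. ] [ 47.4 100.9] 80.7
t24.2 pos [ 0.4303 -0.1868  0.218 ] yaw -99.23 tilt 0.87 open 0.90 F [-0.6  1.5 -0.9] j6 61
  -> dx -0.34 dy -3.23 dz 21.85 twist -0.2 rows 5.3
```

View pics/w17.png

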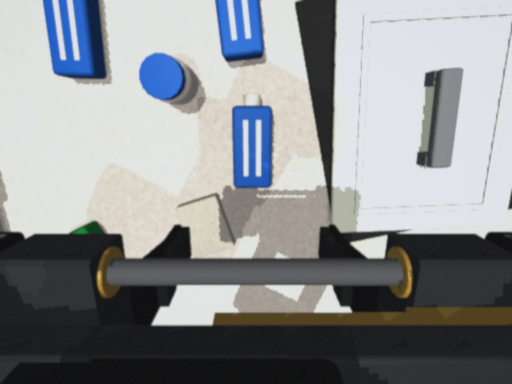

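>>> arm_command(
  plan=[
    {"claw": 0.9,"dx": 0,"dy": -3.4,"dz": 4,"twist": 0},
    {"claw": 0.9,"dx": 0,"dy": -3.4,"dz": 8,"twist": 0},
    {"claw": 0.9,"dx": 0,"dy": -3.4,"dz": 12,"twist": 0},
    {"claw": 0.9,"dx": 0,"dy": -3.4,"dz": 16,"twist": 0},
    {"claw": 0.9,"dx": 0,"dy": -3.4,"dz": 18,"twist": 0},
    {"claw": 0.9,"dx": 0,"dy": -3.4,"dz": 20,"twist": 0},
    {"claw": 0.9,"dx": 0,"dy": -3.4,"dz": 21.6,"twist": 0},
    {"claw": 0.9,"dx": 0,"dy": -3.4,"dz": 21.6,"twist": 0},
  ],
)

```text
time_s: 24.92
position: [0.4648, -0.1884, -0.0002]
tcp_rot: [[-0.159, -0.987, 0.009], [-0.987, 0.159, 0.008], [-0.009, -0.007, -1.0]]
force: [-0.4, 0.7, -0.7]
opening: 0.901
```

```bash
python3 - <<'E'
from h import *
goto(.4675,-.19,0.001,-99.3)
E
```

```text
t24.9 pos [ 4.648e-01 -1.884e-01 -2.000e-04] yaw -99.15 tilt 0.67 open 0.90 F [-0.4  0.7 -0.7] j6 63
  -> dx 0.11 dy -0.29 dz -0.12 twist 0.2 rows 0.1
```

>>> arm_command(
  plan=[
    {"claw": 0.9,"dx": 0.1,"dy": -0.3,"dz": 0,"twist": 0},
    {"claw": 0.4,"dx": 0.1,"dy": -0.3,"dz": 0,"twist": 0},
    {"claw": 0.4,"dx": 0.1,"dy": -0.3,"dz": 0,"twist": 0},
    {"claw": 0.4,"dx": 0.1,"dy": -0.3,"dz": 0,"twist": 0},
    {"claw": 0.4,"dx": 0.1,"dy": -0.3,"dz": 0,"twist": 0},
    {"claw": 0.4,"dx": 0.1,"dy": -0.3,"dz": 0,"twist": 0},
    {"claw": 0.4,"dx": 0.1,"dy": -0.3,"dz": 0,"twist": 0},
    {"claw": 0.4,"dx": 0.1,"dy": -0.3,"dz": 0,"twist": 0},
  ],
)

```text
time_s: 25.58
position: [0.468, -0.1905, 0.0006]
tcp_rot: [[-0.159, -0.987, 0.01], [-0.987, 0.159, 0.007], [-0.008, -0.009, -1.0]]
force: [-0.4, -1.2, 6.0]
opening: 0.572
```

```bash
python3 - <<'E'
from h import *
goto(.4675,-.19,0.001,-99.3)
E
```

```text
t25.6 pos [ 0.468  -0.1905  0.0006] yaw -99.14 tilt 0.69 open 0.57 F [-0.4 -1.2  6. ] j6 63
  -> dx -0.04 dy 0.06 dz -0.04 twist 0.2 rows 0.0
```

>>> arm_command(
  plan=[
    {"claw": 0.4,"dx": 0,"dy": 0,"dz": -1,"twist": 0},
    {"claw": 0.4,"dx": 0,"dy": 0,"dz": -4,"twist": 0},
    {"claw": 0.4,"dx": 0,"dy": 0,"dz": -8,"twist": 0},
    {"claw": 0.4,"dx": 0,"dy": 0,"dz": -12,"twist": 0},
    {"claw": 0.4,"dx": -3,"dy": 0,"dz": -15,"twist": 0},
    {"claw": 0.4,"dx": -7,"dy": 0,"dz": -16,"twist": -1},
    {"claw": 0.4,"dx": -11,"dy": 0,"dz": -16,"twist": -2},
    {"claw": 0.4,"dx": -15,"dy": 0,"dz": -16,"twist": -3},
  ],
)

```text
time_s: 26.25
position: [0.4905, -0.0422, 0.1636]
tcp_rot: [[-0.108, -0.994, 0.013], [-0.994, 0.108, 0.006], [-0.007, -0.012, -1.0]]
force: [-0.7, -0.3, -1.6]
opening: 0.572
```

```bash
python3 - <<'E'
from h import *
goto(.453,.3586,.15,-96.3)
E
```

```text
t26.2 pos [ 0.4905 -0.0422  0.1636] yaw -96.20 tilt 0.80 open 0.57 F [-0.7 -0.3 -1.6] j6 77
  -> dx -39.43 dy 8.07 dz 1.56 twist 0.1 rows 9.7
```

>>> arm_command(
  plan=[
    {"claw": 0.4,"dx": -4,"dy": 1,"dz": 0,"twist": 0},
    {"claw": 0.4,"dx": -8,"dy": 2,"dz": 0.3,"twist": 0},
    {"claw": 0.4,"dx": -12,"dy": 3,"dz": 0.5,"twist": 0},
    {"claw": 0.4,"dx": -16,"dy": 4,"dz": 0.7,"twist": 0},
    {"claw": 0.4,"dx": -20,"dy": 5,"dz": 1,"twist": 0},
    {"claw": 0.4,"dx": -24,"dy": 6,"dz": 1.2,"twist": 0},
    {"claw": 0.4,"dx": -28,"dy": 7,"dz": 1.5,"twist": 0},
    {"claw": 0.4,"dx": -32,"dy": 8,"dz": 1.5,"twist": 0},
  ],
)

```text
time_s: 26.92
position: [0.4438, 0.2863, 0.1498]
tcp_rot: [[-0.108, -0.994, 0.011], [-0.994, 0.108, 0.005], [-0.007, -0.01, -1.0]]
force: [1.5, -0.6, -1.2]
opening: 0.572
```

>>> arm_command(
  plan=[
    {"claw": 0.4,"dx": -4,"dy": 0,"dz": 0,"twist": 0},
    {"claw": 0.4,"dx": -8,"dy": 0,"dz": 0,"twist": 0},
    {"claw": 0.4,"dx": -8.5,"dy": 0,"dz": 1,"twist": 0},
    {"claw": 0.4,"dx": -8.5,"dy": 0,"dz": 2,"twist": 0},
    {"claw": 0.4,"dx": -8.5,"dy": 0,"dz": 2,"twist": 0},
  ],
)

```text
time_s: 27.33
position: [0.4505, 0.3693, 0.1278]
tcp_rot: [[-0.107, -0.994, 0.005], [-0.994, 0.107, 0.002], [-0.002, -0.004, -1.0]]
force: [-0.7, -0.0, -2.3]
opening: 0.571
```

```bash
python3 - <<'E'
from h import *
goto(.453,.3586,.0876,-96.3)
E
```

```text
t27.3 pos [0.4505 0.3693 0.1278] yaw -96.14 tilt 0.28 open 0.57 F [-0.7 -0.  -2.3] j6 125
  -> dx 1.05 dy -0.35 dz 4.02 twist 0.2 rows 1.0
```

>>> arm_command(
  plan=[
    {"claw": 0.4,"dx": 1,"dy": -0.3,"dz": 0,"twist": 0},
    {"claw": 0.4,"dx": 1,"dy": -0.3,"dz": 1.5,"twist": 0},
    {"claw": 0.4,"dx": 1,"dy": -0.3,"dz": 3.5,"twist": 0},
    {"claw": 0.4,"dx": 1,"dy": -0.3,"dz": 3.5,"twist": 0},
  ],
)

```text
time_s: 27.67
position: [0.4501, 0.3549, 0.0901]
tcp_rot: [[-0.11, -0.994, -0.003], [-0.994, 0.11, -0.003], [0.003, 0.003, -1.0]]
force: [-0.5, -0.6, -2.0]
opening: 0.574
```

```bash
python3 - <<'E'
from h import *
im,C,_=shot("wrist","w18");cv2.imwrite("pics/c13.png",cv2.resize(im[90:210,170:340],None,fx=4.5,fy=4.5,interpolation=cv2.INTER_CUBIC))
goto(.453,.3586,.0876,-96.3)
E
```

```text
t27.7 pos [0.4509 0.3557 0.0914] yaw -96.30 tilt 0.11 open 0.57 F [ 1.1  0.3 -1.5] j6 124
  -> dx -0.31 dy -0.18 dz 0.38 twist -0.0 rows 0.1
```

View pics/c13.png

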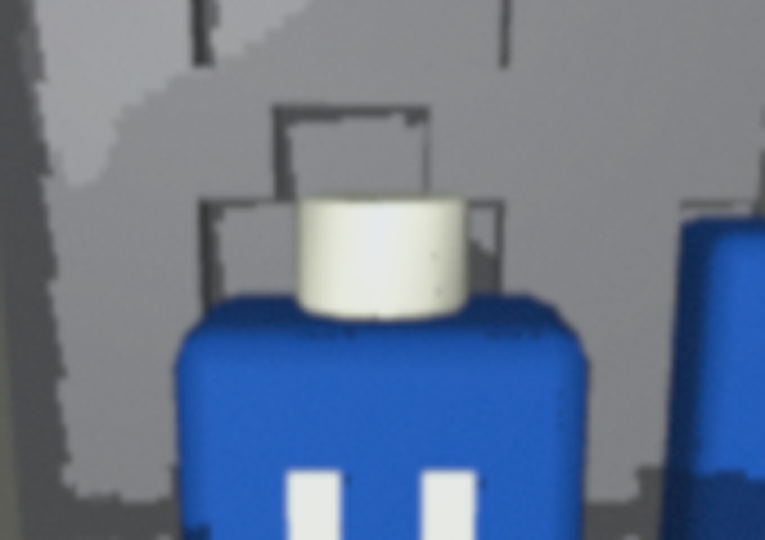

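```bash
cat >> h.py <<'E'
def fit(notch_c,front_r,cap_c,cap_r,zi,f=4.5,ox=170,oy=90,ht=.0006):
    """crop px: notch centre col, pocket front edge row, cap centre col, cap far end row; zi: insert z below TCP; ht: TCP when brick on floor"""
    s=lambda x,y:(x/f+ox,y/f+oy)
    P=toolray([s(notch_c,front_r)],zi)[0]; zc=-(.018-ht)
    Cc=toolray([s(cap_c,cap_r)],zc-.011)[0]; Ca=toolray([s(cap_c,cap_r)],zc)[0]
    fr=(Cc[1]+.014,Ca[1]+.014)
    print("pocket front y %.4f x %.4f | brick front y %.4f..%.4f x %.4f"%(P[1],P[0],*fr,Cc[0]))
    print("move dx %.2f cm dy %.2f..%.2f cm"%((P[0]-Cc[0])*100,*[(P[1]+.002-a)*100 for a in fr]))
E
python3 - <<'E'
from h import *
fit(352,201,383,198,.0514)
fit(378,250,380,186,.011,ht=.0053)
E
```

```text
pocket front y -0.0582 x -0.0049 | brick front y -0.0506..-0.0498 x 0.0003
move dx -0.52 cm dy -0.56..-0.64 cm
pocket front y -0.0541 x -0.0003 | brick front y -0.0516..-0.0509 x -0.0000
move dx -0.03 cm dy -0.05..-0.12 cm
```

>>> arm_command(
  plan=[
    {"claw": 0.4,"dx": -0.5,"dy": -0.5,"dz": 0,"twist": 0},
    {"claw": 0.4,"dx": -0.5,"dy": -0.5,"dz": 1,"twist": 0},
    {"claw": 0.4,"dx": -0.5,"dy": -0.5,"dz": 2.5,"twist": 0},
    {"claw": 0.4,"dx": -0.5,"dy": -0.5,"dz": 3.6,"twist": 0},
    {"claw": 0.4,"dx": -0.5,"dy": -0.5,"dz": 4.2,"twist": 0},
    {"claw": 0.4,"dx": -0.5,"dy": -0.5,"dz": 4.2,"twist": 0},
    {"claw": 0.4,"dx": -0.5,"dy": -0.5,"dz": 4.2,"twist": 0},
  ],
)

```text
time_s: 28.3
position: [0.4563, 0.36, 0.0492]
tcp_rot: [[-0.11, -0.994, -0.002], [-0.994, 0.11, -0.002], [0.002, 0.001, -1.0]]
force: [-0.0, 0.4, -1.0]
opening: 0.573
```

```bash
python3 - <<'E'
from h import *
im,C,_=shot("wrist","w19");cv2.imwrite("pics/c14.png",cv2.resize(im[90:210,170:340],None,fx=4.5,fy=4.5,interpolation=cv2.INTER_CUBIC))
goto(.456,.3605,.0246,-96.3)
E
```

```text
t28.4 pos [0.4566 0.3603 0.0496] yaw -96.29 tilt 0.09 open 0.57 F [-0.3 -0.2 -0.8] j6 124
  -> dx -0.02 dy 0.06 dz 2.50 twist 0.0 rows 0.6
```

View pics/c14.png

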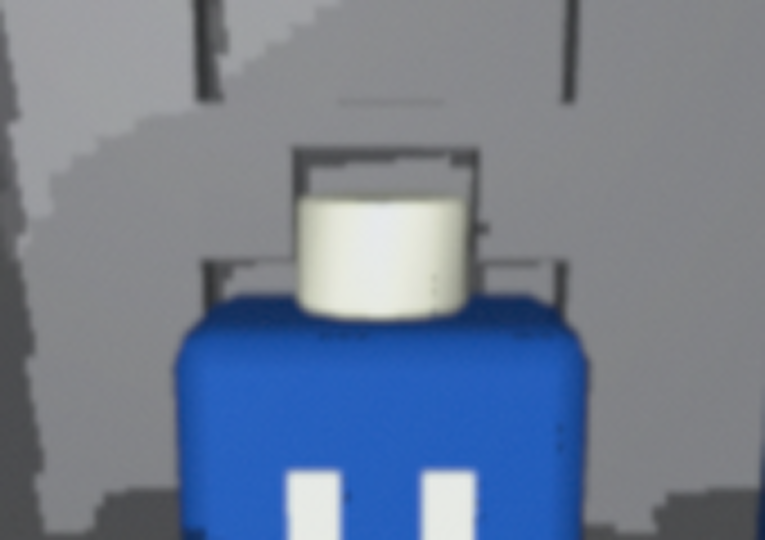

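```bash
python3 - <<'E'
from h import *
fit(386,261,383,198,.0096)
E
```

```text
pocket front y -0.0527 x 0.0009 | brick front y -0.0506..-0.0498 x 0.0003
move dx 0.06 cm dy -0.01..-0.09 cm
```

>>> arm_command(
  plan=[
    {"claw": 0.4,"dx": 0,"dy": 0,"dz": 0.6,"twist": 0},
    {"claw": 0.4,"dx": 0,"dy": 0,"dz": 1,"twist": 0},
    {"claw": 0.4,"dx": 0,"dy": 0,"dz": 1.4,"twist": 0},
    {"claw": 0.4,"dx": 0,"dy": 0,"dz": 1.8,"twist": 0},
    {"claw": 0.4,"dx": 0,"dy": 0,"dz": 2.2,"twist": 0},
    {"claw": 0.4,"dx": 0,"dy": 0,"dz": 2.4,"twist": 0},
    {"claw": 0.4,"dx": 0,"dy": 0,"dz": 2.4,"twist": 0},
  ],
)

```text
time_s: 28.93
position: [0.4563, 0.3601, 0.0253]
tcp_rot: [[-0.11, -0.994, -0.001], [-0.994, 0.11, -0.002], [0.002, 0.001, -1.0]]
force: [-0.3, 0.3, -1.5]
opening: 0.573
```

>>> arm_command(
  plan=[
    {"claw": 0.4,"dx": 0,"dy": 0,"dz": 0.1,"twist": 0},
    {"claw": 0.4,"dx": 0,"dy": 0,"dz": 0.2,"twist": 0},
    {"claw": 0.4,"dx": 0,"dy": 0,"dz": 0.2,"twist": 0},
  ],
)

```text
time_s: 29.18
position: [0.4563, 0.3601, 0.0248]
tcp_rot: [[-0.109, -0.994, -0.001], [-0.994, 0.109, -0.002], [0.002, 0.001, -1.0]]
force: [-2.8, -1.4, 7.8]
opening: 0.572
```

>>> arm_command(
  plan=[
    {"claw": 0.75,"dx": 0,"dy": 0,"dz": -0.1,"twist": 0},
    {"claw": 0.75,"dx": 0,"dy": 0,"dz": -0.1,"twist": 0},
    {"claw": 0.75,"dx": 0,"dy": 0,"dz": -0.1,"twist": 0},
    {"claw": 0.75,"dx": 0,"dy": 0,"dz": -0.1,"twist": 0},
    {"claw": 0.75,"dx": 0,"dy": 0,"dz": -3,"twist": 0},
    {"claw": 0.3,"dx": 0,"dy": 0,"dz": -6,"twist": 0},
    {"claw": 0,"dx": 0,"dy": 0,"dz": -6,"twist": 0},
    {"claw": 0,"dx": 0,"dy": 0,"dz": -6,"twist": 0},
  ],
)

```text
time_s: 29.85
position: [0.4577, 0.361, 0.0863]
tcp_rot: [[-0.109, -0.994, 0.003], [-0.994, 0.109, 0.0], [-0.001, -0.003, -1.0]]
force: [-1.1, -0.3, -0.5]
opening: 0.604
```

>>> arm_command(
  plan=[
    {"claw": 0,"dx": 0,"dy": 0,"dz": 0,"twist": 0},
    {"claw": 0,"dx": 0,"dy": 0,"dz": 0,"twist": 0},
    {"claw": 0,"dx": 0,"dy": 0,"dz": 0,"twist": 0},
    {"claw": 0,"dx": 0,"dy": 0,"dz": 0,"twist": 0},
    {"claw": 0,"dx": 0,"dy": 0,"dz": 2,"twist": 0},
    {"claw": 0,"dx": 0,"dy": 0,"dz": 3.5,"twist": 0},
    {"claw": 0,"dx": 0,"dy": 0,"dz": 4,"twist": 0},
    {"claw": 0,"dx": 0,"dy": 0,"dz": 4.2,"twist": 0},
  ],
)

```text
time_s: 30.52
position: [0.4567, 0.3603, 0.0426]
tcp_rot: [[-0.109, -0.994, -0.0], [-0.994, 0.109, -0.001], [0.001, 0.0, -1.0]]
force: [-0.4, -0.8, 0.8]
opening: 0.038
```

```bash
python3 - <<'E'
from h import *
goto(.456,.3605,.0389,-96.3)
E
```

```text
t30.5 pos [0.4567 0.3603 0.0426] yaw -96.29 tilt 0.08 open 0.04 F [-0.4 -0.8  0.8] j6 124
  -> dx -0.01 dy 0.07 dz 0.37 twist 0.0 rows 0.1
```

>>> arm_command(
  plan=[
    {"claw": 0,"dx": 0,"dy": 0,"dz": 0.2,"twist": 0},
    {"claw": 0,"dx": 0,"dy": 0,"dz": 0.4,"twist": 0},
    {"claw": 0,"dx": 0,"dy": 0,"dz": 0.5,"twist": 0},
    {"claw": 0,"dx": 0,"dy": 0,"dz": 0.5,"twist": 0},
  ],
)

```text
time_s: 30.85
position: [0.4569, 0.3605, 0.0389]
tcp_rot: [[-0.109, -0.994, 0.0], [-0.994, 0.109, -0.001], [0.001, -0.0, -1.0]]
force: [-0.7, -0.7, 4.0]
opening: 0.001
```

>>> arm_command(
  plan=[
    {"claw": 0.3,"dx": 0,"dy": 0,"dz": -4,"twist": 0},
    {"claw": 0.9,"dx": 0,"dy": 0,"dz": -8,"twist": 0},
    {"claw": 0.9,"dx": 0,"dy": 0,"dz": -12,"twist": 0},
    {"claw": 0.9,"dx": 3,"dy": -1,"dz": -16,"twist": 0},
    {"claw": 0.9,"dx": 6,"dy": -2,"dz": -18,"twist": 1},
    {"claw": 0.9,"dx": 10,"dy": -4,"dz": -18,"twist": 2},
    {"claw": 0.9,"dx": 14,"dy": -6,"dz": -18,"twist": 3},
    {"claw": 0.9,"dx": 18,"dy": -8,"dz": -18,"twist": 4},
  ],
)

```text
time_s: 31.52
position: [0.5129, 0.1839, 0.2212]
tcp_rot: [[-0.178, -0.984, 0.004], [-0.984, 0.178, -0.0], [-0.0, -0.004, -1.0]]
force: [0.6, -0.2, -0.3]
opening: 0.525
```

```bash
python3 - <<'E'
from h import *
goto(.60,-.01,.22,-100.6)
E
```

```text
t31.5 pos [0.5129 0.1839 0.2212] yaw -100.25 tilt 0.25 open 0.53 F [ 0.6 -0.2 -0.3] j6 108
  -> dx 17.54 dy -12.02 dz 0.16 twist 0.3 rows 5.1
```

>>> arm_command(
  plan=[
    {"claw": 0.9,"dx": 17.5,"dy": -12,"dz": 0,"twist": 0},
    {"claw": 0.9,"dx": 17.5,"dy": -12,"dz": 0,"twist": 0},
    {"claw": 0.9,"dx": 17.5,"dy": -12,"dz": 0,"twist": 0},
    {"claw": 0.9,"dx": 17.5,"dy": -12,"dz": 0,"twist": 0},
    {"claw": 0.9,"dx": 17.5,"dy": -12,"dz": 0,"twist": 0},
    {"claw": 0.9,"dx": 17.5,"dy": -12,"dz": 0,"twist": 0},
    {"claw": 0.9,"dx": 17.5,"dy": -12,"dz": 0,"twist": 0},
  ],
)

```text
time_s: 32.1
position: [0.6012, -0.0126, 0.2221]
tcp_rot: [[-0.182, -0.983, 0.006], [-0.983, 0.182, -0.001], [-0.0, -0.006, -1.0]]
force: [-0.6, 1.0, 0.2]
opening: 0.895
```

```bash
python3 - <<'E'
from h import *
im,C,_=shot("wrist","w20")
for c,a,r in brk(C,im,0.036,300): print(np.round(c),a,np.round(r[0],1),np.round(r[1],1),round(r[2],1))
goto(.636,-.009,0,-100.6)
E
```

```text
[33.  5.] 523 [833.5 197.2] [59.1 12.8] 79.5
[365.  11.] 1122 [ 758.9 -170.4] [59.4 25.9] 79.5
[394. 125.] 2968 [ 626.9 -195.3] [ 56.9 100.5] 86.7
[244. 144.] 2280 [636.3  -6. ] [ 47.2 100.6] 79.3
[341. 198.] 1145 [ 547.6 -119.2] [54.  48.1] 36.3
t32.1 pos [ 0.5999 -0.0105  0.2218] yaw -100.39 tilt 0.25 open 0.90 F [0.7 0.2 0. ] j6 89
  -> dx -0.78 dy -3.43 dz 22.20 twist 0.2 rows 5.4
```

View pics/w20.png

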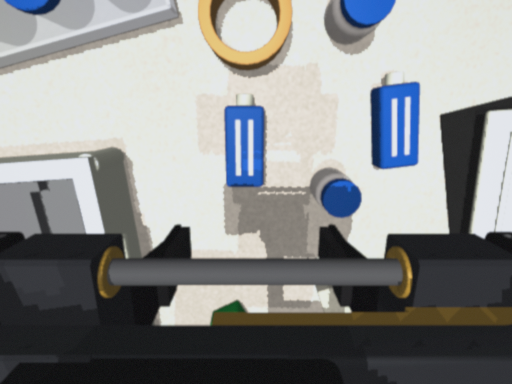

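>>> arm_command(
  plan=[
    {"claw": 0.9,"dx": -1.2,"dy": -4.3,"dz": 4,"twist": 0},
    {"claw": 0.9,"dx": -1.2,"dy": -4.3,"dz": 8,"twist": 0},
    {"claw": 0.9,"dx": -1.2,"dy": -4.3,"dz": 12,"twist": 0},
    {"claw": 0.9,"dx": -1.2,"dy": -4.3,"dz": 14,"twist": 0},
    {"claw": 0.9,"dx": -1.2,"dy": -4.3,"dz": 15,"twist": 0},
    {"claw": 0.9,"dx": -1.2,"dy": -4.3,"dz": 15,"twist": 0},
    {"claw": 0.9,"dx": -1.2,"dy": -4.3,"dz": 15,"twist": 0},
  ],
)

```text
time_s: 32.73
position: [0.6451, -0.0051, 0.0729]
tcp_rot: [[-0.179, -0.984, 0.005], [-0.984, 0.179, 0.0], [-0.001, -0.005, -1.0]]
force: [0.9, -1.1, 0.4]
opening: 0.899
```

```bash
python3 - <<'E'
from h import *
im,C,_=shot("wrist","w21")
st=bot.read_state();p=np.array(st['position']);R=np.array(st['tcp_rot'])
for c,a,r in brk(C,im,0.036,300): print(np.round(c),a,np.round(r[0],1),np.round(r[1],1),round(r[2],1))
goto(.644,-.0065,0.001,-100.7)
E
```

```text
[475.  15.] 2244 [ 753.6 -174.7] [53.3 20.9] 79.7
[477. 178.] 5988 [ 634.6 -183.1] [51.1 94.2] 86.9
[257. 202.] 4658 [646.2  -7.5] [47.8 88.5] 79.7
t32.8 pos [ 0.6463 -0.0056  0.0742] yaw -100.32 tilt 0.45 open 0.90 F [ 1.3 -0.9  0.3] j6 90
  -> dx 0.13 dy 0.26 dz 7.32 twist 0.4 rows 1.8
```

View pics/w21.png

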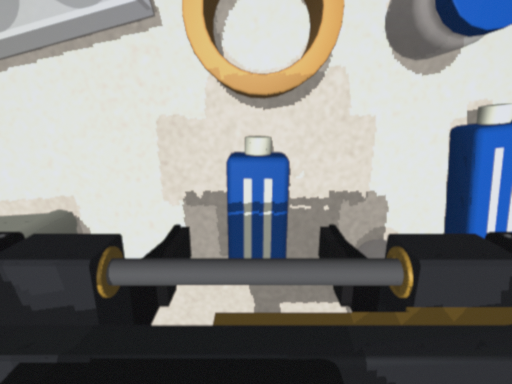

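>>> arm_command(
  plan=[
    {"claw": 0.9,"dx": 0.1,"dy": 0,"dz": 3,"twist": 0.3},
    {"claw": 0.9,"dx": 0.1,"dy": 0,"dz": 5.5,"twist": 0.3},
    {"claw": 0.9,"dx": 0.1,"dy": 0,"dz": 7.1,"twist": 0.3},
    {"claw": 0.9,"dx": 0.1,"dy": 0,"dz": 7.1,"twist": 0.3},
    {"claw": 0.4,"dx": 0.1,"dy": 0,"dz": 7.1,"twist": 0.3},
    {"claw": 0.4,"dx": 0.1,"dy": 0,"dz": 7.1,"twist": 0.3},
    {"claw": 0.4,"dx": 0.1,"dy": 0,"dz": 7.1,"twist": 0.3},
    {"claw": 0.4,"dx": 0.1,"dy": 0,"dz": 7.1,"twist": 0.3},
  ],
)

```text
time_s: 33.45
position: [0.6481, -0.0068, 0.0053]
tcp_rot: [[-0.184, -0.983, 0.011], [-0.983, 0.184, -0.001], [-0.001, -0.011, -1.0]]
force: [-1.0, -0.5, 0.9]
opening: 0.682
```

>>> arm_command(
  plan=[
    {"claw": 0.4,"dx": 0,"dy": 0,"dz": 0,"twist": 0},
    {"claw": 0.4,"dx": 0,"dy": 0,"dz": 0,"twist": 0},
    {"claw": 0.4,"dx": 0,"dy": 0,"dz": 0,"twist": 0},
  ],
)

```text
time_s: 33.7
position: [0.649, -0.0071, 0.0066]
tcp_rot: [[-0.184, -0.983, 0.014], [-0.983, 0.184, -0.001], [-0.001, -0.014, -1.0]]
force: [-0.9, -0.2, 5.9]
opening: 0.565
```

```bash
python3 - <<'E'
from h import *
goto(.581,.26,.15,-96.3)
E
```

```text
t33.7 pos [ 0.649  -0.0071  0.0066] yaw -100.62 tilt 0.78 open 0.57 F [-0.9 -0.2  5.9] j6 90
  -> dx -25.01 dy 11.41 dz -14.47 twist -4.3 rows 7.5
```

>>> arm_command(
  plan=[
    {"claw": 0.4,"dx": 0,"dy": 0,"dz": -0.5,"twist": 0},
    {"claw": 0.4,"dx": 0,"dy": 0,"dz": -2,"twist": 0},
    {"claw": 0.4,"dx": 0,"dy": 0,"dz": -5,"twist": 0},
    {"claw": 0.4,"dx": 0,"dy": 0,"dz": -8,"twist": 0},
    {"claw": 0.4,"dx": 0,"dy": 0,"dz": -11,"twist": 0},
    {"claw": 0.4,"dx": -2,"dy": 1,"dz": -14,"twist": 0},
    {"claw": 0.4,"dx": -5,"dy": 2.5,"dz": -15,"twist": -2},
    {"claw": 0.4,"dx": -9,"dy": 4.5,"dz": -15,"twist": -4.3},
  ],
)

```text
time_s: 34.37
position: [0.6234, 0.0857, 0.1601]
tcp_rot: [[-0.112, -0.993, 0.022], [-0.994, 0.112, -0.002], [-0.0, -0.023, -1.0]]
force: [0.3, 0.9, -2.1]
opening: 0.571
```

```bash
python3 - <<'E'
from h import *
goto(.586,.261,.15,-96.3)
E
```

```text
t34.4 pos [0.6234 0.0857 0.1601] yaw -96.45 tilt 1.30 open 0.57 F [ 0.3  0.9 -2.1] j6 94
  -> dx -17.00 dy 5.71 dz 0.88 twist -0.1 rows 4.3
```

>>> arm_command(
  plan=[
    {"claw": 0.4,"dx": -4,"dy": 1.4,"dz": 0.3,"twist": 0},
    {"claw": 0.4,"dx": -8,"dy": 2.8,"dz": 0.6,"twist": 0},
    {"claw": 0.4,"dx": -12,"dy": 4.2,"dz": 0.8,"twist": 0},
    {"claw": 0.4,"dx": -15.5,"dy": 5.3,"dz": 0.8,"twist": 0},
    {"claw": 0.4,"dx": -17,"dy": 5.7,"dz": 0.8,"twist": 0},
    {"claw": 0.4,"dx": -17,"dy": 5.7,"dz": 3,"twist": 0},
    {"claw": 0.4,"dx": -17,"dy": 5.7,"dz": 5.5,"twist": 0},
    {"claw": 0.4,"dx": -17,"dy": 5.7,"dz": 5.5,"twist": 0},
  ],
)

```text
time_s: 35.03
position: [0.5825, 0.2605, 0.0989]
tcp_rot: [[-0.111, -0.994, 0.012], [-0.994, 0.111, -0.005], [0.004, -0.012, -1.0]]
force: [-1.8, -0.1, -2.6]
opening: 0.567
```

```bash
python3 - <<'E'
from h import *
im,C,_=shot("wrist","w22");cv2.imwrite("pics/c15.png",cv2.resize(im[90:210,170:340],None,fx=4.5,fy=4.5,interpolation=cv2.INTER_CUBIC))
goto(.586,.261,.09,-96.3)
E
```

```text
t35.1 pos [0.5838 0.2604 0.1009] yaw -96.41 tilt 0.86 open 0.57 F [ 0.4  0.5 -2.3] j6 111
  -> dx -0.09 dy -0.20 dz 1.09 twist -0.1 rows 0.3
```

View pics/c15.png

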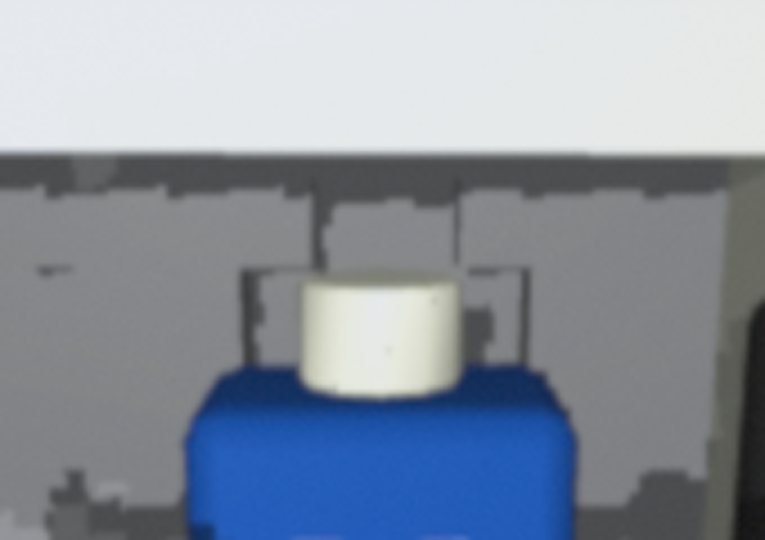

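```bash
python3 - <<'E'
from h import *
fit(386,270,381,281,.0609,ht=.0066)
fit(386,270,381,268,.0609,ht=.0066)
E
```

```text
pocket front y -0.0448 x 0.0012 | brick front y -0.0401..-0.0386 x 0.0001
move dx 0.11 cm dy -0.28..-0.43 cm
pocket front y -0.0448 x 0.0012 | brick front y -0.0417..-0.0403 x 0.0001
move dx 0.11 cm dy -0.12..-0.25 cm
```

>>> arm_command(
  plan=[
    {"claw": 0.4,"dx": 0.1,"dy": -0.3,"dz": 0,"twist": 0},
    {"claw": 0.4,"dx": 0.1,"dy": -0.3,"dz": 1,"twist": 0},
    {"claw": 0.4,"dx": 0.1,"dy": -0.3,"dz": 2.5,"twist": 0},
    {"claw": 0.4,"dx": 0.1,"dy": -0.3,"dz": 3.6,"twist": 0},
    {"claw": 0.4,"dx": 0.1,"dy": -0.3,"dz": 4.6,"twist": 0},
    {"claw": 0.4,"dx": 0.1,"dy": -0.3,"dz": 4.6,"twist": 0},
    {"claw": 0.4,"dx": 0.1,"dy": -0.3,"dz": 4.6,"twist": 0},
  ],
)

```text
time_s: 35.67
position: [0.587, 0.2586, 0.0543]
tcp_rot: [[-0.112, -0.994, 0.013], [-0.994, 0.112, -0.005], [0.003, -0.014, -1.0]]
force: [-0.5, -0.3, -1.8]
opening: 0.57
```

```bash
python3 - <<'E'
from h import *
im,C,_=shot("wrist","w23");cv2.imwrite("pics/c16.png",cv2.resize(im[90:210,170:340],None,fx=4.5,fy=4.5,interpolation=cv2.INTER_CUBIC))
goto(.586,.261,.0306,-96.3)
E
```

```text
t35.7 pos [0.5876 0.2588 0.055 ] yaw -96.43 tilt 0.87 open 0.57 F [ 0.1  0.1 -3. ] j6 111
  -> dx -0.21 dy 0.22 dz 2.44 twist -0.1 rows 0.6
```

View pics/c16.png

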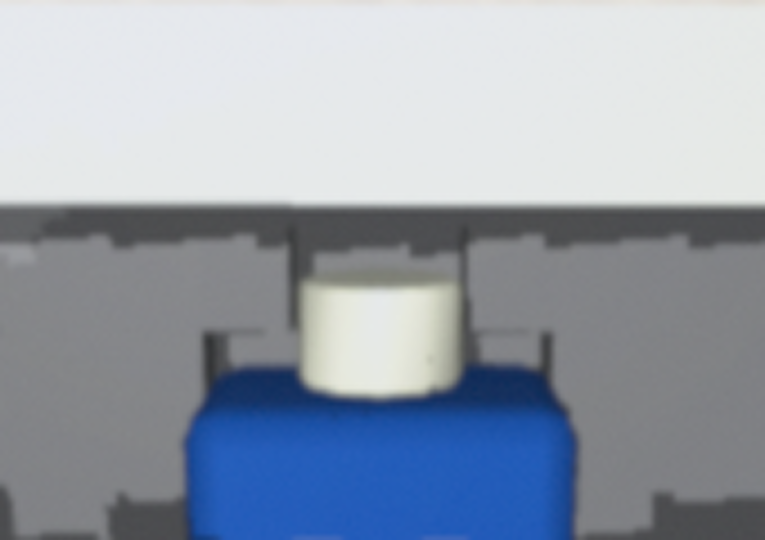

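```bash
python3 - <<'E'
from h import *
fit(380,332,381,281,.015,ht=.0066)
E
```

```text
pocket front y -0.0412 x 0.0000 | brick front y -0.0401..-0.0386 x 0.0001
move dx -0.01 cm dy 0.09..-0.06 cm
```

Aligned; down.

>>> arm_command(
  plan=[
    {"claw": 0.4,"dx": 0,"dy": 0,"dz": 0.6,"twist": 0},
    {"claw": 0.4,"dx": 0,"dy": 0,"dz": 1,"twist": 0},
    {"claw": 0.4,"dx": 0,"dy": 0,"dz": 1.4,"twist": 0},
    {"claw": 0.4,"dx": 0,"dy": 0,"dz": 1.8,"twist": 0},
    {"claw": 0.4,"dx": 0,"dy": 0,"dz": 2.2,"twist": 0},
    {"claw": 0.4,"dx": 0,"dy": 0,"dz": 2.4,"twist": 0},
    {"claw": 0.4,"dx": 0,"dy": 0,"dz": 2.4,"twist": 0},
  ],
)

```text
time_s: 36.3
position: [0.5879, 0.2587, 0.0309]
tcp_rot: [[-0.112, -0.994, 0.014], [-0.994, 0.112, -0.004], [0.003, -0.015, -1.0]]
force: [0.2, -0.4, -1.6]
opening: 0.57
```

>>> arm_command(
  plan=[
    {"claw": 0.4,"dx": 0,"dy": 0,"dz": 0.1,"twist": 0},
    {"claw": 0.4,"dx": 0,"dy": 0,"dz": 0.2,"twist": 0},
    {"claw": 0.4,"dx": 0,"dy": 0,"dz": 0.2,"twist": 0},
  ],
)

```text
time_s: 36.55
position: [0.5881, 0.2587, 0.0307]
tcp_rot: [[-0.112, -0.994, 0.015], [-0.994, 0.112, -0.004], [0.003, -0.015, -1.0]]
force: [-2.5, -1.0, 8.1]
opening: 0.567
```

>>> arm_command(
  plan=[
    {"claw": 0.75,"dx": 0,"dy": 0,"dz": -0.1,"twist": 0},
    {"claw": 0.75,"dx": 0,"dy": 0,"dz": -0.1,"twist": 0},
    {"claw": 0.75,"dx": 0,"dy": 0,"dz": -0.1,"twist": 0},
    {"claw": 0.75,"dx": 0,"dy": 0,"dz": -0.1,"twist": 0},
    {"claw": 0.75,"dx": 0,"dy": 0,"dz": -3,"twist": 0},
    {"claw": 0.3,"dx": 0,"dy": 0.6,"dz": -6,"twist": 0},
    {"claw": 0,"dx": 0,"dy": 1,"dz": -6,"twist": 0},
    {"claw": 0,"dx": 0,"dy": 1,"dz": -6,"twist": 0},
  ],
)

```text
time_s: 37.22
position: [0.5777, 0.2606, 0.0922]
tcp_rot: [[-0.111, -0.994, 0.018], [-0.994, 0.111, -0.004], [0.002, -0.018, -1.0]]
force: [0.4, -0.1, -0.1]
opening: 0.604
```

```bash
python3 - <<'E'
from h import *
goto(.577,.26,.039,-96.3)
E
```

```text
t37.2 pos [0.5777 0.2606 0.0922] yaw -96.40 tilt 1.04 open 0.60 F [ 0.4 -0.1 -0.1] j6 111
  -> dx 0.06 dy 0.16 dz 5.32 twist -0.1 rows 1.3
```

>>> arm_command(
  plan=[
    {"claw": 0.5,"dx": 0,"dy": 0,"dz": -4,"twist": 0},
    {"claw": 0.9,"dx": 3,"dy": 0,"dz": -8,"twist": 0},
    {"claw": 0.9,"dx": 7,"dy": 0,"dz": -12,"twist": 0},
    {"claw": 0.9,"dx": 11,"dy": 0,"dz": -13,"twist": 0},
    {"claw": 0.9,"dx": 15,"dy": -0.5,"dz": -13,"twist": -1},
    {"claw": 0.9,"dx": 19,"dy": -1,"dz": -13,"twist": -2},
    {"claw": 0.9,"dx": 23,"dy": -1.5,"dz": -13,"twist": -3},
    {"claw": 0.9,"dx": 27,"dy": -2,"dz": -13,"twist": -3},
  ],
)

```text
time_s: 37.88
position: [0.5643, 0.0022, 0.2221]
tcp_rot: [[-0.058, -0.998, 0.016], [-0.998, 0.058, -0.003], [0.002, -0.017, -1.0]]
force: [0.7, 0.5, -0.7]
opening: 0.884
```

```bash
python3 - <<'E'
from h import *
goto(.59,-.197,.22,-93.3)
E
```

```text
t37.9 pos [0.5643 0.0022 0.2221] yaw -93.34 tilt 0.96 open 0.88 F [ 0.7  0.5 -0.7] j6 82
  -> dx 19.74 dy -3.72 dz 0.32 twist -0.0 rows 4.8
```

>>> arm_command(
  plan=[
    {"claw": 0.9,"dx": 19.7,"dy": -3.7,"dz": 0,"twist": 0},
    {"claw": 0.9,"dx": 19.7,"dy": -3.7,"dz": 0,"twist": 0},
    {"claw": 0.9,"dx": 19.7,"dy": -3.7,"dz": 0,"twist": 0},
    {"claw": 0.9,"dx": 19.7,"dy": -3.7,"dz": 0,"twist": 0},
    {"claw": 0.9,"dx": 19.7,"dy": -3.7,"dz": 0,"twist": 0},
    {"claw": 0.9,"dx": 19.7,"dy": -3.7,"dz": 0,"twist": 0},
    {"claw": 0.9,"dx": 19.7,"dy": -3.7,"dz": 0,"twist": 0},
  ],
)

```text
time_s: 38.47
position: [0.5891, -0.1987, 0.2213]
tcp_rot: [[-0.062, -0.998, 0.014], [-0.998, 0.062, -0.002], [0.001, -0.014, -1.0]]
force: [0.9, 0.2, -0.1]
opening: 0.9
```

```bash
python3 - <<'E'
from h import *
im,C,_=shot("wrist","w24")
for c,a,r in brk(C,im,0.036,300): print(np.round(c),a,np.round(r[0],1),np.round(r[1],1),round(r[2],1))
goto(.631,-.197,0.003,-93.3)
im,C,_=shot("scene","sc24")
E
```

```text
[205.  19.] 1915 [ 768.8 -153.6] [57.8 43.6] 86.5
[255. 143.] 2311 [ 626.3 -201.9] [ 47.1 100.1] 86.6
[183. 208.] 1131 [548.5 -99.9] [49.7 52.5] 83.7
t38.5 pos [ 0.5888 -0.1968  0.2215] yaw -93.44 tilt 0.79 open 0.90 F [ 0.5  0.2 -0.8] j6 64
  -> dx -0.24 dy -3.91 dz 21.90 twist -0.1 rows 5.3
```

View pics/w24.png

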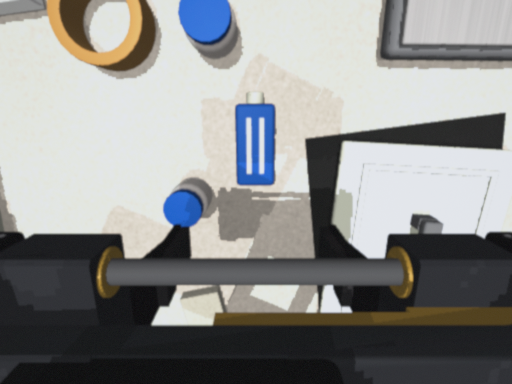

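View pics/sc24.png

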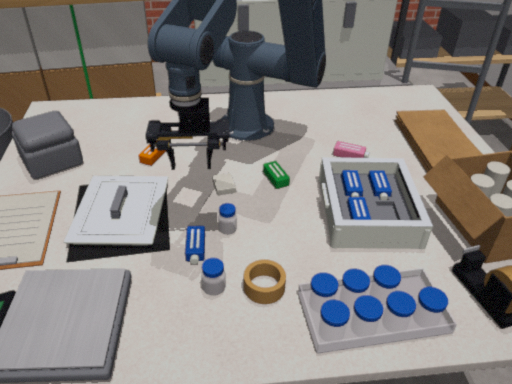

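>>> arm_command(
  plan=[
    {"claw": 0.9,"dx": 0,"dy": -4.2,"dz": 4,"twist": 0},
    {"claw": 0.9,"dx": 0,"dy": -4.2,"dz": 8,"twist": 0},
    {"claw": 0.9,"dx": 0,"dy": -4.2,"dz": 12,"twist": 0},
    {"claw": 0.9,"dx": 0,"dy": -4.2,"dz": 16,"twist": 0},
    {"claw": 0.9,"dx": 0,"dy": -4.2,"dz": 18,"twist": 0},
    {"claw": 0.9,"dx": 0,"dy": -4.2,"dz": 20,"twist": 0},
    {"claw": 0.9,"dx": 0,"dy": -4.2,"dz": 21.6,"twist": 0},
    {"claw": 0.9,"dx": 0,"dy": -4.2,"dz": 21.6,"twist": 0},
  ],
)

```text
time_s: 39.23
position: [0.6305, -0.1944, 0.002]
tcp_rot: [[-0.056, -0.998, 0.005], [-0.998, 0.056, 0.003], [-0.004, -0.005, -1.0]]
force: [-1.3, 1.0, -0.6]
opening: 0.899
```

```bash
python3 - <<'E'
from h import *
goto(.631,-.198,0.003,-93.3)
E
```

```text
t39.2 pos [ 0.6305 -0.1944  0.002 ] yaw -93.19 tilt 0.36 open 0.90 F [-1.3  1.  -0.6] j6 66
  -> dx 0.35 dy -0.07 dz -0.10 twist 0.1 rows 0.1
```

>>> arm_command(
  plan=[
    {"claw": 0.9,"dx": 0.3,"dy": 0,"dz": 0,"twist": 0.1},
    {"claw": 0.4,"dx": 0.3,"dy": 0,"dz": 0,"twist": 0.1},
    {"claw": 0.4,"dx": 0.3,"dy": 0,"dz": 0,"twist": 0.1},
    {"claw": 0.4,"dx": 0.3,"dy": 0,"dz": 0,"twist": 0.1},
    {"claw": 0.4,"dx": 0.3,"dy": 0,"dz": 0,"twist": 0.1},
    {"claw": 0.4,"dx": 0.3,"dy": 0,"dz": 0,"twist": 0.1},
    {"claw": 0.4,"dx": 0.3,"dy": 0,"dz": 0,"twist": 0.1},
    {"claw": 0.4,"dx": 0.3,"dy": 0,"dz": 0,"twist": 0.1},
  ],
)

```text
time_s: 39.9
position: [0.6313, -0.1988, 0.0033]
tcp_rot: [[-0.057, -0.998, 0.008], [-0.998, 0.057, 0.001], [-0.001, -0.008, -1.0]]
force: [-1.2, -2.9, 5.0]
opening: 0.571
```

```bash
python3 - <<'E'
from h import *
goto(.631,-.198,0.003,-93.3)
E
```

```text
t39.9 pos [ 0.6313 -0.1988  0.0033] yaw -93.28 tilt 0.45 open 0.57 F [-1.2 -2.9  5. ] j6 66
  -> dx -0.08 dy 0.03 dz 0.03 twist 0.0 rows 0.0
```

>>> arm_command(
  plan=[
    {"claw": 0.4,"dx": 0,"dy": 0,"dz": -0.5,"twist": 0},
    {"claw": 0.4,"dx": 0,"dy": 0,"dz": -2,"twist": 0},
    {"claw": 0.4,"dx": 0,"dy": 0,"dz": -5,"twist": 0},
    {"claw": 0.4,"dx": 0,"dy": 0,"dz": -9,"twist": 0},
    {"claw": 0.4,"dx": 0,"dy": 0,"dz": -13,"twist": 0},
    {"claw": 0.4,"dx": -3,"dy": 0,"dz": -15.5,"twist": 1},
    {"claw": 0.4,"dx": -7,"dy": 0.5,"dz": -15.5,"twist": 2},
    {"claw": 0.4,"dx": -11,"dy": 1,"dz": -15.5,"twist": 3},
  ],
)

```text
time_s: 40.57
position: [0.6273, -0.0881, 0.1607]
tcp_rot: [[-0.113, -0.993, 0.012], [-0.994, 0.113, 0.001], [-0.002, -0.012, -1.0]]
force: [0.4, -0.6, -3.4]
opening: 0.573
```

```bash
python3 - <<'E'
from h import *
goto(.588,.345,.15,-96.4)
E
```

```text
t40.6 pos [ 0.6273 -0.0881  0.1607] yaw -96.51 tilt 0.69 open 0.57 F [ 0.4 -0.6 -3.4] j6 78
  -> dx -42.59 dy 8.83 dz 1.06 twist -0.1 rows 10.4
```

>>> arm_command(
  plan=[
    {"claw": 0.4,"dx": -4,"dy": 0.8,"dz": 0,"twist": 0},
    {"claw": 0.4,"dx": -8,"dy": 1.6,"dz": 0,"twist": 0},
    {"claw": 0.4,"dx": -12,"dy": 2.5,"dz": 0,"twist": 0},
    {"claw": 0.4,"dx": -16,"dy": 3.3,"dz": 0,"twist": 0},
    {"claw": 0.4,"dx": -20,"dy": 4.1,"dz": 0,"twist": 0},
    {"claw": 0.4,"dx": -24,"dy": 5,"dz": 0.5,"twist": 0},
    {"claw": 0.4,"dx": -28,"dy": 5.8,"dz": 1,"twist": 0},
    {"claw": 0.4,"dx": -32,"dy": 6.6,"dz": 1,"twist": 0},
  ],
)

```text
time_s: 41.23
position: [0.5953, 0.2393, 0.1489]
tcp_rot: [[-0.114, -0.993, 0.007], [-0.994, 0.114, 0.001], [-0.002, -0.007, -1.0]]
force: [0.7, -0.7, -3.1]
opening: 0.579
```

>>> arm_command(
  plan=[
    {"claw": 0.4,"dx": -4,"dy": 0.8,"dz": 0,"twist": 0},
    {"claw": 0.4,"dx": -8,"dy": 1.6,"dz": 0,"twist": 0},
    {"claw": 0.4,"dx": -10.5,"dy": 2,"dz": 0,"twist": 0},
    {"claw": 0.4,"dx": -10.5,"dy": 2,"dz": 1,"twist": 0},
    {"claw": 0.4,"dx": -10.5,"dy": 2,"dz": 3,"twist": 0},
    {"claw": 0.4,"dx": -10.5,"dy": 2,"dz": 4,"twist": 0},
  ],
)

```text
time_s: 41.73
position: [0.585, 0.346, 0.1062]
tcp_rot: [[-0.112, -0.994, 0.002], [-0.994, 0.112, -0.001], [0.0, -0.002, -1.0]]
force: [-0.1, -0.1, -2.0]
opening: 0.567
```

```bash
python3 - <<'E'
from h import *
goto(.588,.345,.097,-96.4)
E
```

```text
t41.7 pos [0.585  0.346  0.1062] yaw -96.45 tilt 0.10 open 0.57 F [-0.1 -0.1 -2. ] j6 118
  -> dx 0.07 dy -0.30 dz 0.92 twist -0.1 rows 0.2
```

```bash
python3 - <<'E'
from h import *
im,C,_=shot("wrist","w25");cv2.imwrite("pics/c17.png",cv2.resize(im[90:210,170:340],None,fx=4.5,fy=4.5,interpolation=cv2.INTER_CUBIC))
goto(.588,.345,.097,-96.4)
E
```

```text
t41.8 pos [0.5839 0.3448 0.1041] yaw -96.51 tilt 0.18 open 0.57 F [-1.2 -0.6 -3.6] j6 118
  -> dx -0.07 dy -0.41 dz 0.71 twist -0.1 rows 0.2
```

View pics/c17.png

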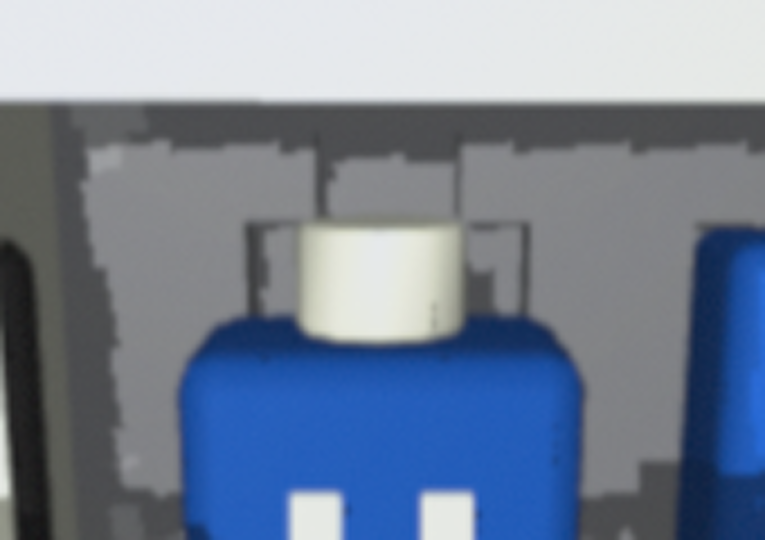

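```bash
python3 - <<'E'
from h import *
fit(388,224,381,224,.0641,ht=.0033)
E
```

```text
pocket front y -0.0530 x 0.0015 | brick front y -0.0473..-0.0463 x 0.0001
move dx 0.15 cm dy -0.37..-0.47 cm
```

>>> arm_command(
  plan=[
    {"claw": 0.4,"dx": 0.1,"dy": -0.4,"dz": 0,"twist": 0},
    {"claw": 0.4,"dx": 0.1,"dy": -0.4,"dz": 1,"twist": 0},
    {"claw": 0.4,"dx": 0.1,"dy": -0.4,"dz": 2.5,"twist": 0},
    {"claw": 0.4,"dx": 0.1,"dy": -0.4,"dz": 4,"twist": 0},
    {"claw": 0.4,"dx": 0.1,"dy": -0.4,"dz": 5.2,"twist": 0},
    {"claw": 0.4,"dx": 0.1,"dy": -0.4,"dz": 5.2,"twist": 0},
    {"claw": 0.4,"dx": 0.1,"dy": -0.4,"dz": 5.2,"twist": 0},
  ],
)

```text
time_s: 42.37
position: [0.5874, 0.3427, 0.0514]
tcp_rot: [[-0.114, -0.993, -0.004], [-0.993, 0.114, -0.003], [0.003, 0.003, -1.0]]
force: [0.4, -0.8, -1.4]
opening: 0.57
```

```bash
python3 - <<'E'
from h import *
im,C,_=shot("wrist","w26");cv2.imwrite("pics/c18.png",cv2.resize(im[90:210,170:340],None,fx=4.5,fy=4.5,interpolation=cv2.INTER_CUBIC))
goto(.588,.345,.0273,-96.4)
E
```

```text
t42.4 pos [0.5881 0.3431 0.0524] yaw -96.55 tilt 0.15 open 0.57 F [-0.   0.8 -1.9] j6 117
  -> dx -0.19 dy 0.03 dz 2.51 twist -0.1 rows 0.6
```

View pics/c18.png

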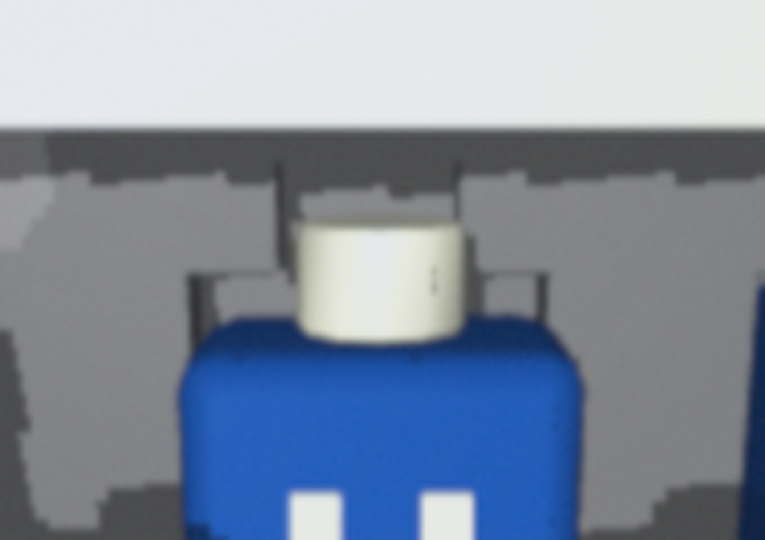

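```bash
python3 - <<'E'
from h import *
fit(368.5,273,381,224,.0124,ht=.0033)
E
```

```text
pocket front y -0.0506 x -0.0017 | brick front y -0.0473..-0.0463 x 0.0001
move dx -0.18 cm dy -0.12..-0.22 cm
```

>>> arm_command(
  plan=[
    {"claw": 0.4,"dx": -0.2,"dy": 0,"dz": 0,"twist": 0},
    {"claw": 0.4,"dx": -0.2,"dy": 0,"dz": 0,"twist": 0},
    {"claw": 0.4,"dx": -0.2,"dy": 0,"dz": 0,"twist": 0},
  ],
)

```text
time_s: 42.67
position: [0.5891, 0.3456, 0.0535]
tcp_rot: [[-0.114, -0.994, 0.0], [-0.994, 0.114, -0.001], [0.001, -0.0, -1.0]]
force: [-0.9, 0.0, -1.4]
opening: 0.57
```

```bash
python3 - <<'E'
from h import *
im,C,_=shot("wrist","w27");cv2.imwrite("pics/c19.png",cv2.resize(im[90:210,170:340],None,fx=4.5,fy=4.5,interpolation=cv2.INTER_CUBIC))
goto(.588,.345,.0273,-96.4)
E
```

```text
t42.7 pos [0.5889 0.3454 0.0533] yaw -96.54 tilt 0.07 open 0.57 F [-0.  -1.1 -2.3] j6 118
  -> dx 0.05 dy 0.08 dz 2.60 twist -0.1 rows 0.6
```

View pics/c19.png

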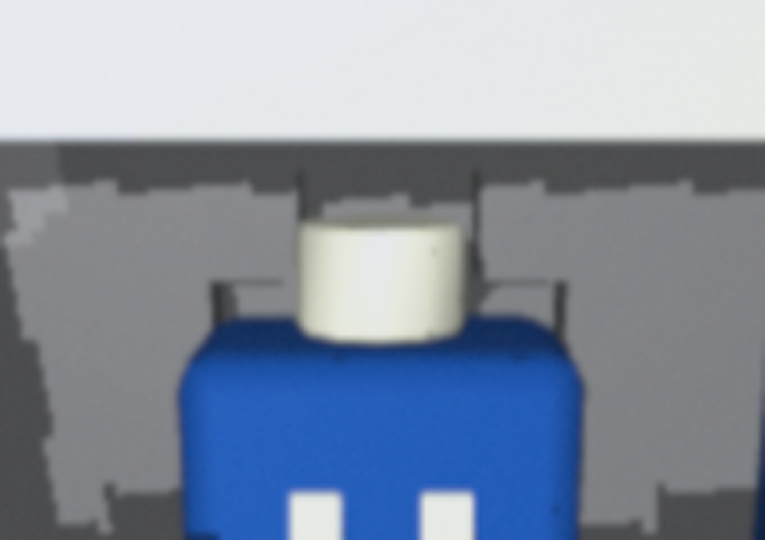

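```bash
python3 - <<'E'
from h import *
fit(389,282,381,224,.0133,ht=.0033)
E
```

```text
pocket front y -0.0491 x 0.0014 | brick front y -0.0473..-0.0463 x 0.0001
move dx 0.13 cm dy 0.02..-0.08 cm
```

>>> arm_command(
  plan=[
    {"claw": 0.4,"dx": 0.1,"dy": 0,"dz": 0,"twist": 0},
    {"claw": 0.4,"dx": 0.1,"dy": 0,"dz": 0.3,"twist": 0},
    {"claw": 0.4,"dx": 0.1,"dy": 0,"dz": 0.8,"twist": 0},
    {"claw": 0.4,"dx": 0.1,"dy": 0,"dz": 1.2,"twist": 0},
    {"claw": 0.4,"dx": 0.1,"dy": 0,"dz": 1.6,"twist": 0},
    {"claw": 0.4,"dx": 0.1,"dy": 0,"dz": 2,"twist": 0},
    {"claw": 0.4,"dx": 0.1,"dy": 0,"dz": 2.4,"twist": 0},
    {"claw": 0.4,"dx": 0.1,"dy": 0,"dz": 2.5,"twist": 0},
  ],
)

```text
time_s: 43.38
position: [0.5883, 0.3443, 0.0274]
tcp_rot: [[-0.114, -0.994, -0.002], [-0.994, 0.114, -0.002], [0.002, 0.001, -1.0]]
force: [-1.8, 0.1, 2.7]
opening: 0.573
```

>>> arm_command(
  plan=[
    {"claw": 0.4,"dx": 0,"dy": 0,"dz": 0.1,"twist": 0},
    {"claw": 0.4,"dx": 0,"dy": 0,"dz": 0.2,"twist": 0},
    {"claw": 0.4,"dx": 0,"dy": 0,"dz": 0.2,"twist": 0},
  ],
)

```text
time_s: 43.63
position: [0.5882, 0.3443, 0.0274]
tcp_rot: [[-0.114, -0.994, -0.001], [-0.994, 0.114, -0.002], [0.002, 0.001, -1.0]]
force: [-3.1, -1.4, 6.8]
opening: 0.569
```

Seated at 0.0274, against 0.0273 expected. Release, rise and check all four.

>>> arm_command(
  plan=[
    {"claw": 0.75,"dx": 0,"dy": 0,"dz": -0.1,"twist": 0},
    {"claw": 0.75,"dx": 0,"dy": 0,"dz": -0.1,"twist": 0},
    {"claw": 0.75,"dx": 0,"dy": 0,"dz": -0.1,"twist": 0},
    {"claw": 0.75,"dx": 0,"dy": 0,"dz": -0.1,"twist": 0},
    {"claw": 0.75,"dx": 0,"dy": 0,"dz": -3,"twist": 0},
    {"claw": 0.75,"dx": 0,"dy": 0,"dz": -7,"twist": 0},
    {"claw": 0.75,"dx": 0,"dy": 1,"dz": -11,"twist": 0},
    {"claw": 0.75,"dx": 0,"dy": 3,"dz": -15,"twist": 0},
  ],
)

```text
time_s: 44.3
position: [0.5621, 0.3475, 0.1762]
tcp_rot: [[-0.115, -0.993, 0.001], [-0.993, 0.115, -0.001], [0.001, -0.001, -1.0]]
force: [0.5, 0.3, 0.5]
opening: 0.749
```

>>> arm_command(
  plan=[
    {"claw": 0.7,"dx": 3,"dy": 4,"dz": -4,"twist": 0},
    {"claw": 0.7,"dx": 3.5,"dy": 7,"dz": -8,"twist": 0},
    {"claw": 0.7,"dx": 3.5,"dy": 7,"dz": -11,"twist": 0},
    {"claw": 0.7,"dx": 3.5,"dy": 7,"dz": -11,"twist": 0},
    {"claw": 0.7,"dx": 3.5,"dy": 7,"dz": -11,"twist": 0},
  ],
)

```text
time_s: 44.72
position: [0.4894, 0.3219, 0.2913]
tcp_rot: [[-0.115, -0.993, 0.01], [-0.993, 0.115, 0.003], [-0.004, -0.01, -1.0]]
force: [0.5, 0.7, 0.2]
opening: 0.7
```

```bash
python3 - <<'E'
from h import *
im,C,st=shot("wrist","w28")
for c,a,r in brk(C,im,0.060,300): print(np.round(c),a,np.round(r[0],1),np.round(r[1],1),round(r[2],1))
goto(.5,-.1,.3,-96.5)
cv2.imwrite('pics/c20.png',cv2.resize(im[0:270,90:390],None,fx=2.2,fy=2.2,interpolation=cv2.INTER_CUBIC))
E
```

```text
[292.  99.] 2189 [575. 261.] [ 49.5 102.5] 84.5
[231. 100.] 2131 [582.8 344.1] [ 48.8 101.6] 83.5
[232. 190.] 1664 [457.5 359.2] [ 48.7 102.8] 83.6
[288. 191.] 1686 [447.3 277.1] [ 49.2 104.3] 83.5
t44.8 pos [0.489  0.3214 0.2884] yaw -96.60 tilt 0.34 open 0.70 F [-0.4 -0.1 -0.4] j6 119
  -> dx 41.74 dy -5.94 dz -1.19 twist -0.1 rows 10.1
```

View pics/c20.png

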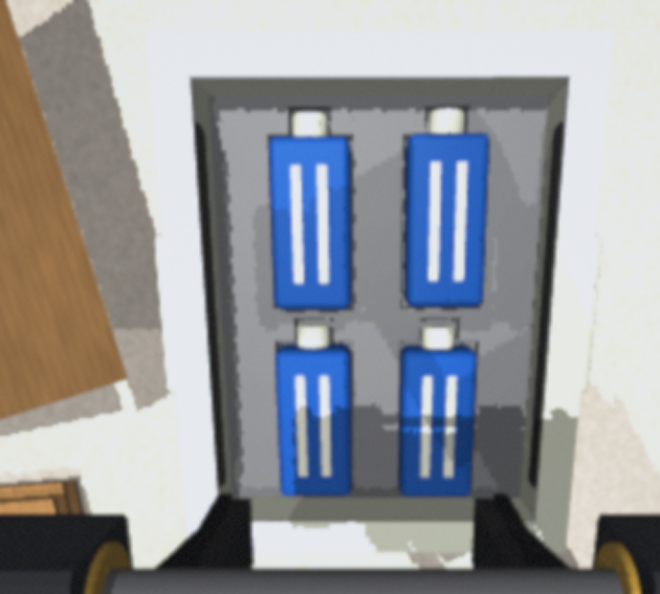

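>>> arm_command(
  plan=[
    {"claw": 0.7,"dx": 33,"dy": 0,"dz": 0,"twist": 0},
    {"claw": 0.7,"dx": 33,"dy": 0,"dz": 0,"twist": 0},
    {"claw": 0.7,"dx": 33,"dy": 0,"dz": 0,"twist": 0},
    {"claw": 0.7,"dx": 33,"dy": 0,"dz": 0,"twist": 0},
    {"claw": 0.7,"dx": 33,"dy": 0,"dz": 0,"twist": 0},
    {"claw": 0.7,"dx": 33,"dy": 0,"dz": 0,"twist": 0},
    {"claw": 0.7,"dx": 33,"dy": 0,"dz": 0,"twist": 0},
    {"claw": 0.7,"dx": 33,"dy": 0,"dz": 0,"twist": 0},
  ],
)

```text
time_s: 45.43
position: [0.4499, -0.0086, 0.2858]
tcp_rot: [[-0.116, -0.993, 0.002], [-0.993, 0.116, 0.001], [-0.002, -0.002, -1.0]]
force: [1.0, 0.6, 0.5]
opening: 0.697
```

```bash
python3 - <<'E'
from h import *
goto(.44,-.415,.25,-96.7)
E
```

```text
t45.4 pos [ 0.4499 -0.0086  0.2858] yaw -96.63 tilt 0.15 open 0.70 F [1.  0.6 0.5] j6 81
  -> dx 40.49 dy -3.70 dz 3.52 twist 0.1 rows 9.8
```

>>> arm_command(
  plan=[
    {"claw": 0.7,"dx": 33,"dy": -3,"dz": 1,"twist": 0},
    {"claw": 0.7,"dx": 33,"dy": -3,"dz": 1,"twist": 0},
    {"claw": 0.7,"dx": 33,"dy": -3,"dz": 1,"twist": 0},
    {"claw": 0.7,"dx": 33,"dy": -3,"dz": 1,"twist": 0},
    {"claw": 0.7,"dx": 33,"dy": -3,"dz": 1,"twist": 0},
    {"claw": 0.7,"dx": 33,"dy": -3,"dz": 1,"twist": 0},
    {"claw": 0.7,"dx": 33,"dy": -3,"dz": 1,"twist": 0},
    {"claw": 0.7,"dx": 33,"dy": -3,"dz": 1,"twist": 0},
  ],
)

```text
time_s: 46.1
position: [0.4406, -0.3413, 0.2725]
tcp_rot: [[-0.117, -0.993, -0.001], [-0.993, 0.116, 0.005], [-0.005, 0.001, -1.0]]
force: [0.1, -0.2, -0.6]
opening: 0.703
```

>>> arm_command(
  plan=[
    {"claw": 0.7,"dx": 8.5,"dy": -0.7,"dz": 2.5,"twist": 0},
    {"claw": 0.7,"dx": 8.5,"dy": -0.7,"dz": 2.5,"twist": 0},
    {"claw": 0.7,"dx": 8.5,"dy": -0.7,"dz": 2.5,"twist": 0},
    {"claw": 0.7,"dx": 8.5,"dy": -0.7,"dz": 2.5,"twist": 0},
    {"claw": 0.7,"dx": 8.5,"dy": -0.7,"dz": 2.5,"twist": 0},
  ],
)

```text
time_s: 46.52
position: [0.4368, -0.4254, 0.2445]
tcp_rot: [[-0.118, -0.993, -0.003], [-0.993, 0.118, 0.01], [-0.009, 0.005, -1.0]]
force: [0.2, 0.2, -0.0]
opening: 0.698
```

```bash
python3 - <<'E'
from h import *
im,C,st=shot("wrist","w29")
g=cv2.cvtColor(im,cv2.COLOR_BGR2GRAY)
m=((g<135)*255).astype(np.uint8);m[232:]=0
r,l=rects(m,300)
for i,s,c in r:
    ys,xs=np.nonzero(l==i);R=cv2.minAreaRect((ray(C,np.c_[xs,ys],.064)[:,:2]*1000).astype(np.float32));print(c.round(),s[4],np.round(R[0],1),np.round(R[1],1),R[2])
goto(.47,-.416,.036,-96.7)
E
```

```text
[267.  17.] 3033 [ 615.7 -432.3] [191.4  26.7] 83.65389251708984
[382. 135.] 645 [ 489.8 -583.9] [245.8   7.7] 3.2554030418395996
[145.  80.] 1925 [ 534.6 -301.2] [ 29.4 161.3] 83.2104263305664
[ 22. 105.] 1201 [ 550.8 -154.5] [51.9 46.6] 69.3394775390625
[338. 187.] 1536 [ 425.7 -530.6] [ 29.5 163.3] 87.2776107788086
[246. 150.] 1443 [ 464.6 -416.1] [ 24.7 107.7] 82.56380462646484
t46.6 pos [ 0.4373 -0.4247  0.2456] yaw -96.68 tilt 0.51 open 0.70 F [ 0.5  0.  -0. ] j6 42
  -> dx -1.08 dy -3.22 dz 20.96 twist 0.0 rows 5.1
```

View pics/w29.png

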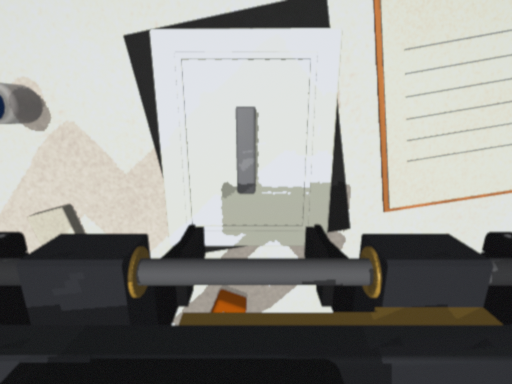

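>>> arm_command(
  plan=[
    {"claw": 0.7,"dx": -1.2,"dy": -2.8,"dz": 4,"twist": 0},
    {"claw": 0.7,"dx": -1.2,"dy": -2.8,"dz": 8,"twist": 0},
    {"claw": 0.7,"dx": -1.2,"dy": -2.8,"dz": 12,"twist": 0},
    {"claw": 0.7,"dx": -1.2,"dy": -2.8,"dz": 14,"twist": 0},
    {"claw": 0.7,"dx": -1.2,"dy": -2.8,"dz": 16,"twist": 0},
    {"claw": 0.7,"dx": -1.2,"dy": -2.8,"dz": 16,"twist": 0},
    {"claw": 0.7,"dx": -1.2,"dy": -2.8,"dz": 16,"twist": 0},
  ],
)

```text
time_s: 47.15
position: [0.4663, -0.4125, 0.0855]
tcp_rot: [[-0.114, -0.993, -0.004], [-0.993, 0.114, 0.01], [-0.01, 0.005, -1.0]]
force: [-0.4, -0.4, -0.1]
opening: 0.704
```

```bash
python3 - <<'E'
from h import *
im,C,st=shot("wrist","w30")
goto(.4655,-.416,.022,-96.7)
E
```

```text
t47.2 pos [ 0.4671 -0.414   0.0869] yaw -96.58 tilt 0.44 open 0.70 F [-0.  -1.1  0.5] j6 45
  -> dx 0.26 dy 0.12 dz 6.49 twist 0.1 rows 1.6
```

View pics/w30.png

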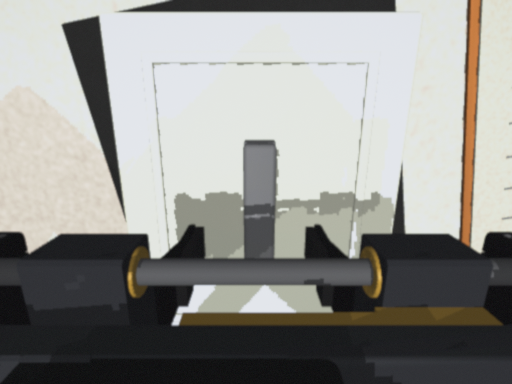

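```bash
python3 - <<'E'
from h import *
print(toolray([(260,141),(260,148)],.023),toolray([(260,148)],.023))
E
```

```text
[[ 0.00391636 -0.05597856  0.023     ]
 [ 0.00394501 -0.0510759   0.023     ]] [[ 0.00394501 -0.0510759   0.023     ]]
```

>>> arm_command(
  plan=[
    {"claw": 0.7,"dx": 0.3,"dy": 0,"dz": 2,"twist": 0},
    {"claw": 0.7,"dx": 0.3,"dy": 0,"dz": 4,"twist": 0},
    {"claw": 0.7,"dx": 0.3,"dy": 0,"dz": 5.5,"twist": 0},
    {"claw": 0.7,"dx": 0.3,"dy": 0,"dz": 6.5,"twist": 0},
    {"claw": 0.7,"dx": 0.3,"dy": 0,"dz": 6.5,"twist": 0},
    {"claw": 0.1,"dx": 0.3,"dy": 0,"dz": 6.5,"twist": 0},
    {"claw": 0.1,"dx": 0.3,"dy": 0,"dz": 6.5,"twist": 0},
    {"claw": 0.1,"dx": 0.3,"dy": 0,"dz": 6.5,"twist": 0},
  ],
)

```text
time_s: 47.87
position: [0.4675, -0.4174, 0.0235]
tcp_rot: [[-0.115, -0.993, 0.0], [-0.993, 0.115, 0.005], [-0.005, 0.0, -1.0]]
force: [0.4, -0.2, 0.1]
opening: 0.552
```

>>> arm_command(
  plan=[
    {"claw": 0.1,"dx": 0,"dy": 0,"dz": 0,"twist": 0},
    {"claw": 0.1,"dx": 0,"dy": 0,"dz": 0,"twist": 0},
    {"claw": 0.1,"dx": 0,"dy": 0,"dz": 0,"twist": 0},
    {"claw": 0.1,"dx": 0,"dy": 0,"dz": 0,"twist": 0},
  ],
)

```text
time_s: 48.2
position: [0.4676, -0.4166, 0.0239]
tcp_rot: [[-0.115, -0.993, 0.001], [-0.993, 0.115, 0.007], [-0.007, 0.0, -1.0]]
force: [-0.1, 3.3, 4.4]
opening: 0.275
```

```bash
python3 - <<'E'
from h import *
goto(.4655,-.416,.022,-96.7)
E
```

```text
t48.2 pos [ 0.4676 -0.4166  0.0239] yaw -96.62 tilt 0.39 open 0.27 F [-0.1  3.3  4.4] j6 44
  -> dx -0.03 dy 0.22 dz 0.19 twist 0.1 rows 0.1
```

>>> arm_command(
  plan=[
    {"claw": 0.1,"dx": 0,"dy": 0,"dz": -0.5,"twist": 0},
    {"claw": 0.1,"dx": 0,"dy": 0,"dz": -2,"twist": 0},
    {"claw": 0.1,"dx": 0,"dy": 0,"dz": -4,"twist": 0},
    {"claw": 0.1,"dx": 0,"dy": 0,"dz": -7,"twist": 0},
    {"claw": 0.1,"dx": 0,"dy": 0,"dz": -10,"twist": 0},
    {"claw": 0.1,"dx": 0,"dy": 0,"dz": -13,"twist": 0},
    {"claw": 0.1,"dx": 0,"dy": 0,"dz": -16,"twist": 0},
    {"claw": 0.1,"dx": 0,"dy": 0,"dz": -17.5,"twist": 0},
  ],
)

```text
time_s: 48.87
position: [0.4683, -0.419, 0.2026]
tcp_rot: [[-0.115, -0.993, 0.004], [-0.993, 0.115, 0.002], [-0.003, -0.003, -1.0]]
force: [0.4, -0.2, -3.2]
opening: 0.271
```

```bash
python3 - <<'E'
from h import *
goto(.5227,.3092,.20,-96.5)
E
```

```text
t48.9 pos [ 0.4683 -0.419   0.2026] yaw -96.61 tilt 0.25 open 0.27 F [ 0.4 -0.2 -3.2] j6 44
  -> dx -72.96 dy 2.98 dz 0.45 twist -0.1 rows 17.5
```

>>> arm_command(
  plan=[
    {"claw": 0.1,"dx": -2,"dy": 0,"dz": 0,"twist": 0},
    {"claw": 0.1,"dx": -5,"dy": 0,"dz": 0,"twist": 0},
    {"claw": 0.1,"dx": -9,"dy": 0,"dz": 0,"twist": 0},
    {"claw": 0.1,"dx": -13,"dy": 0.5,"dz": 0,"twist": 0},
    {"claw": 0.1,"dx": -17,"dy": 0.5,"dz": 0,"twist": 0},
    {"claw": 0.1,"dx": -21,"dy": 1,"dz": 0,"twist": 0},
    {"claw": 0.1,"dx": -25,"dy": 1,"dz": 0,"twist": 0},
    {"claw": 0.1,"dx": -29,"dy": 1.5,"dz": 0,"twist": 0},
  ],
)

```text
time_s: 49.53
position: [0.4867, -0.1276, 0.2031]
tcp_rot: [[-0.116, -0.993, 0.004], [-0.993, 0.116, 0.002], [-0.003, -0.003, -1.0]]
force: [0.5, -0.1, -3.0]
opening: 0.274
```

>>> arm_command(
  plan=[
    {"claw": 0.1,"dx": -4,"dy": 0,"dz": 0,"twist": 0},
    {"claw": 0.1,"dx": -8,"dy": 0,"dz": 0,"twist": 0},
    {"claw": 0.1,"dx": -12,"dy": 0.5,"dz": 0,"twist": 0},
    {"claw": 0.1,"dx": -16,"dy": 0.5,"dz": 0,"twist": 0},
    {"claw": 0.1,"dx": -20,"dy": 1,"dz": 0,"twist": 0},
    {"claw": 0.1,"dx": -24,"dy": 1,"dz": 0,"twist": 0},
    {"claw": 0.1,"dx": -28,"dy": 1.5,"dz": 0,"twist": 0},
    {"claw": 0.1,"dx": -32,"dy": 1.5,"dz": 0,"twist": 0},
  ],
)

```text
time_s: 50.2
position: [0.5069, 0.1938, 0.2034]
tcp_rot: [[-0.115, -0.993, 0.001], [-0.993, 0.115, 0.001], [-0.002, -0.001, -1.0]]
force: [1.2, -0.5, -3.1]
opening: 0.271
```

```bash
python3 - <<'E'
from h import *
goto(.5227,.3092,.15,-96.4)
E
```

```text
t50.2 pos [0.5069 0.1938 0.2034] yaw -96.62 tilt 0.10 open 0.27 F [ 1.2 -0.5 -3.1] j6 106
  -> dx -11.64 dy -0.24 dz 5.36 twist -0.2 rows 3.1
```

>>> arm_command(
  plan=[
    {"claw": 0.1,"dx": -4,"dy": -0.1,"dz": 0,"twist": -0.2},
    {"claw": 0.1,"dx": -8,"dy": -0.2,"dz": 1,"twist": -0.2},
    {"claw": 0.1,"dx": -10.5,"dy": -0.2,"dz": 2.5,"twist": -0.2},
    {"claw": 0.1,"dx": -11.6,"dy": -0.2,"dz": 4,"twist": -0.2},
    {"claw": 0.1,"dx": -11.6,"dy": -0.2,"dz": 5.4,"twist": -0.2},
    {"claw": 0.1,"dx": -11.6,"dy": -0.2,"dz": 5.4,"twist": -0.2},
    {"claw": 0.1,"dx": -11.6,"dy": -0.2,"dz": 5.4,"twist": -0.2},
  ],
)

```text
time_s: 50.78
position: [0.5209, 0.3083, 0.1482]
tcp_rot: [[-0.111, -0.994, -0.003], [-0.994, 0.111, -0.0], [0.001, 0.003, -1.0]]
force: [-0.1, -0.5, -3.4]
opening: 0.273
```

```bash
python3 - <<'E'
from h import *
im,C,st=shot("wrist","w31")
goto(.5227,.3092,.12,-96.4)
im,C,st=shot("scene","sc31");cv2.imwrite('pics/c21.png',cv2.resize(im[90:250,300:450],None,fx=3.7,fy=3.7,interpolation=cv2.INTER_CUBIC))
E
```

```text
t50.8 pos [0.522  0.3083 0.1494] yaw -96.43 tilt 0.04 open 0.27 F [ 1.2 -0.2 -3.2] j6 116
  -> dx -0.09 dy -0.06 dz 2.94 twist -0.0 rows 0.7
```

View pics/w31.png

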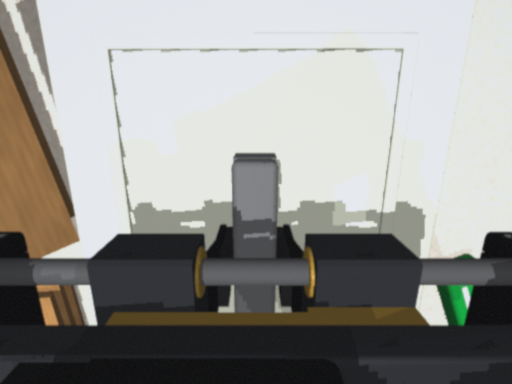

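View pics/c21.png

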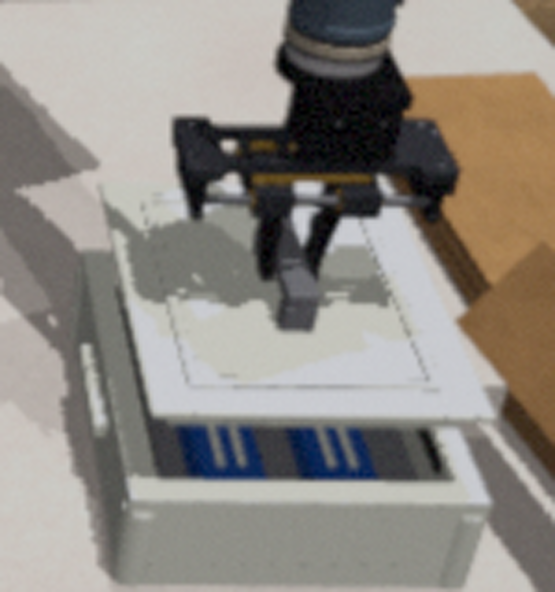

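```bash
python3 - <<'E'
from h import *
print(toolray([(255,155),(255,160),(232,200),(278,200)],-.040).round(4))
print(toolray([(112,50),(403,48)],-.0061).round(4))
E
```

```text
[[ 0.0002 -0.0552 -0.04  ]
 [ 0.0002 -0.0527 -0.04  ]
 [-0.0117 -0.0318 -0.04  ]
 [ 0.0122 -0.0318 -0.04  ]]
[[-0.0794 -0.1089 -0.0061]
 [ 0.0827 -0.11   -0.0061]]
```

>>> arm_command(
  plan=[
    {"claw": 0.1,"dx": -0.1,"dy": -0.1,"dz": 0.5,"twist": 0},
    {"claw": 0.1,"dx": -0.1,"dy": -0.1,"dz": 1.5,"twist": 0},
    {"claw": 0.1,"dx": -0.1,"dy": -0.1,"dz": 2.5,"twist": 0},
    {"claw": 0.1,"dx": -0.1,"dy": -0.1,"dz": 3.3,"twist": 0},
    {"claw": 0.1,"dx": -0.1,"dy": -0.1,"dz": 3.8,"twist": 0},
    {"claw": 0.1,"dx": -0.1,"dy": -0.1,"dz": 4.2,"twist": 0},
    {"claw": 0.1,"dx": -0.1,"dy": -0.1,"dz": 4.4,"twist": 0},
  ],
)

```text
time_s: 51.47
position: [0.5234, 0.3091, 0.1051]
tcp_rot: [[-0.113, -0.994, 0.0], [-0.994, 0.113, 0.001], [-0.001, -0.0, -1.0]]
force: [-0.2, 0.4, -2.7]
opening: 0.269
```

```bash
python3 - <<'E'
from h import *
goto(.5231,.3092,.10,-96.4)
im,C,st=shot("scene","sc32");cv2.imwrite('pics/c22.png',cv2.resize(im[90:250,300:450],None,fx=3.7,fy=3.7,interpolation=cv2.INTER_CUBIC))
E
```

```text
t51.5 pos [0.5234 0.3091 0.1051] yaw -96.46 tilt 0.05 open 0.27 F [-0.2  0.4 -2.7] j6 116
  -> dx -0.01 dy 0.03 dz 0.51 twist -0.1 rows 0.1
```

View pics/c22.png

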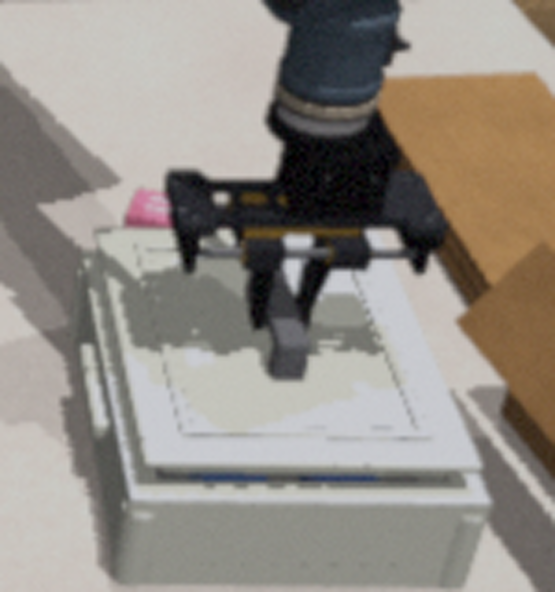

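>>> arm_command(
  plan=[
    {"claw": 0.1,"dx": 0,"dy": 0,"dz": 0.3,"twist": 0},
    {"claw": 0.1,"dx": 0,"dy": 0,"dz": 0.5,"twist": 0},
    {"claw": 0.1,"dx": 0,"dy": 0,"dz": 0.5,"twist": 0},
  ],
)

```text
time_s: 51.77
position: [0.5237, 0.3092, 0.1003]
tcp_rot: [[-0.113, -0.994, 0.001], [-0.994, 0.113, 0.001], [-0.001, -0.001, -1.0]]
force: [-0.3, -0.3, -3.2]
opening: 0.274
```

>>> arm_command(
  plan=[
    {"claw": 0.1,"dx": 0,"dy": 0,"dz": 0.15,"twist": 0},
    {"claw": 0.1,"dx": 0,"dy": 0,"dz": 0.2,"twist": 0},
    {"claw": 0.1,"dx": 0,"dy": 0,"dz": 0.2,"twist": 0},
  ],
)

```text
time_s: 52.02
position: [0.5238, 0.3091, 0.0999]
tcp_rot: [[-0.112, -0.994, 0.002], [-0.994, 0.112, 0.001], [-0.001, -0.001, -1.0]]
force: [-2.1, -1.9, 5.7]
opening: 0.271
```

>>> arm_command(
  plan=[
    {"claw": 0.1,"dx": 0,"dy": 0,"dz": 0.2,"twist": 0},
    {"claw": 0.1,"dx": 0,"dy": 0,"dz": 0.35,"twist": 0},
    {"claw": 0.1,"dx": 0,"dy": 0,"dz": 0.4,"twist": 0},
  ],
)

```text
time_s: 52.27
position: [0.5242, 0.3095, 0.0985]
tcp_rot: [[-0.112, -0.994, 0.003], [-0.994, 0.112, 0.002], [-0.002, -0.003, -1.0]]
force: [-3.5, 0.1, 11.1]
opening: 0.269
```

>>> arm_command(
  plan=[
    {"claw": 0.1,"dx": 0,"dy": 0,"dz": 0.2,"twist": 0},
    {"claw": 0.1,"dx": 0,"dy": 0,"dz": 0.4,"twist": 0},
    {"claw": 0.1,"dx": 0,"dy": 0,"dz": 0.4,"twist": 0},
  ],
)

```text
time_s: 52.52
position: [0.5244, 0.3099, 0.0966]
tcp_rot: [[-0.111, -0.994, 0.005], [-0.994, 0.111, 0.002], [-0.002, -0.004, -1.0]]
force: [-2.0, 0.4, 7.3]
opening: 0.269
```

Giving way at 7–11 N. Continue.

>>> arm_command(
  plan=[
    {"claw": 0.1,"dx": 0,"dy": 0,"dz": 0.3,"twist": 0},
    {"claw": 0.1,"dx": 0,"dy": 0,"dz": 0.5,"twist": 0},
    {"claw": 0.1,"dx": 0,"dy": 0,"dz": 0.6,"twist": 0},
    {"claw": 0.1,"dx": 0,"dy": 0,"dz": 0.6,"twist": 0},
  ],
)

```text
time_s: 52.85
position: [0.5247, 0.3108, 0.093]
tcp_rot: [[-0.11, -0.994, 0.006], [-0.994, 0.11, 0.003], [-0.004, -0.006, -1.0]]
force: [-2.1, 1.7, 8.2]
opening: 0.276
```

>>> arm_command(
  plan=[
    {"claw": 0.1,"dx": 0,"dy": 0,"dz": 0.3,"twist": 0},
    {"claw": 0.1,"dx": 0,"dy": 0,"dz": 0.5,"twist": 0},
    {"claw": 0.1,"dx": 0,"dy": 0,"dz": 0.5,"twist": 0},
  ],
)

```text
time_s: 53.1
position: [0.5251, 0.3114, 0.09]
tcp_rot: [[-0.11, -0.994, 0.009], [-0.994, 0.11, 0.004], [-0.005, -0.008, -1.0]]
force: [-2.4, -0.4, 2.6]
opening: 0.276
```

```bash
python3 - <<'E'
from h import *
goto(.5231,.3092,.086,-96.4)
E
```

```text
t53.1 pos [0.5251 0.3114 0.09  ] yaw -96.30 tilt 0.54 open 0.28 F [-2.4 -0.4  2.6] j6 116
  -> dx 0.24 dy 0.18 dz 0.40 twist 0.1 rows 0.1
```

>>> arm_command(
  plan=[
    {"claw": 0.1,"dx": 0.1,"dy": 0.1,"dz": 0.3,"twist": 0},
    {"claw": 0.1,"dx": 0.1,"dy": 0.1,"dz": 0.5,"twist": 0},
    {"claw": 0.1,"dx": 0.1,"dy": 0.1,"dz": 0.6,"twist": 0},
    {"claw": 0.1,"dx": 0.1,"dy": 0.1,"dz": 0.6,"twist": 0},
  ],
)

```text
time_s: 53.43
position: [0.5251, 0.3102, 0.085]
tcp_rot: [[-0.11, -0.994, 0.011], [-0.994, 0.11, 0.004], [-0.005, -0.01, -1.0]]
force: [-0.4, -3.0, 5.6]
opening: 0.27
```

```bash
python3 - <<'E'
from h import *
goto(.5231,.3092,.086,-96.4)
im,C,st=shot("scene","sc33");cv2.imwrite('pics/c23.png',cv2.resize(im[90:250,300:450],None,fx=3.7,fy=3.7,interpolation=cv2.INTER_CUBIC))
im,C,st=shot("side","s33");cv2.imwrite('pics/c24.png',cv2.resize(im[70:190,180:330],None,fx=4.5,fy=4.5,interpolation=cv2.INTER_CUBIC))
E
```

```text
t53.4 pos [0.5251 0.3102 0.085 ] yaw -96.32 tilt 0.66 open 0.27 F [-0.4 -3.   5.6] j6 116
  -> dx 0.12 dy 0.19 dz -0.10 twist 0.1 rows 0.1
```

View pics/c23.png

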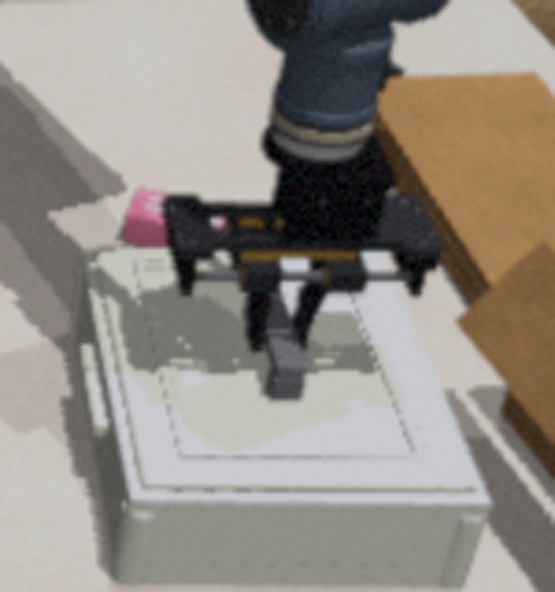

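View pics/c24.png

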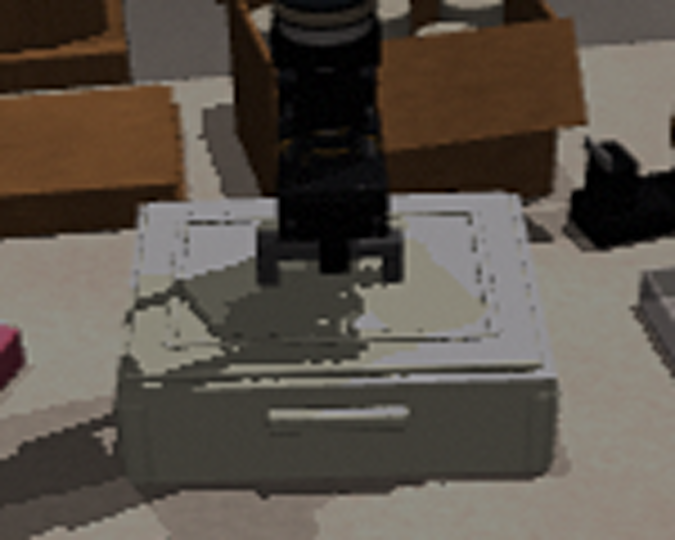

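>>> arm_command(
  plan=[
    {"claw": 0.1,"dx": 0,"dy": 0,"dz": 0.2,"twist": 0},
    {"claw": 0.1,"dx": 0,"dy": 0,"dz": 0.35,"twist": 0},
    {"claw": 0.1,"dx": 0,"dy": 0,"dz": 0.35,"twist": 0},
  ],
)

```text
time_s: 53.78
position: [0.5252, 0.3102, 0.0848]
tcp_rot: [[-0.11, -0.994, 0.012], [-0.994, 0.11, 0.004], [-0.006, -0.011, -1.0]]
force: [-6.4, -3.6, 19.1]
opening: 0.274
```

>>> arm_command(
  plan=[
    {"claw": 0.6,"dx": 0,"dy": 0,"dz": -0.2,"twist": 0},
    {"claw": 0.6,"dx": 0,"dy": 0,"dz": -0.2,"twist": 0},
    {"claw": 0.6,"dx": 0,"dy": 0,"dz": -0.2,"twist": 0},
    {"claw": 0.6,"dx": 0,"dy": 0,"dz": -0.2,"twist": 0},
    {"claw": 0.6,"dx": 0,"dy": 0,"dz": -2,"twist": 0},
    {"claw": 0.6,"dx": 0,"dy": 0,"dz": -6,"twist": 0},
    {"claw": 0.3,"dx": 0,"dy": 0,"dz": -10,"twist": 0},
    {"claw": 0,"dx": 0,"dy": 2,"dz": -14,"twist": 0},
  ],
)

```text
time_s: 54.45
position: [0.5085, 0.3114, 0.2229]
tcp_rot: [[-0.112, -0.994, 0.015], [-0.994, 0.112, 0.005], [-0.006, -0.014, -1.0]]
force: [1.3, -0.2, -0.2]
opening: 0.513
```

```bash
python3 - <<'E'
from h import *
im,C,st=shot("wrist","w34")
im,C,st=shot("scene","sc34");cv2.imwrite('pics/c25.png',cv2.resize(im[140:250,310:440],None,fx=5,fy=5,interpolation=cv2.INTER_CUBIC))
im,C,st=shot("side","s34");cv2.imwrite('pics/c26.png',cv2.resize(im[100:185,195:315],None,fx=6,fy=6,interpolation=cv2.INTER_CUBIC))
goto(.5231,.3092,.2,-96.4)
E
```

```text
t54.6 pos [0.5062 0.3127 0.225 ] yaw -96.28 tilt 1.10 open 0.39 F [ 0.7  0.2 -0.5] j6 117
  -> dx 0.19 dy -1.67 dz 2.52 twist 0.1 rows 0.7
```

View pics/c25.png

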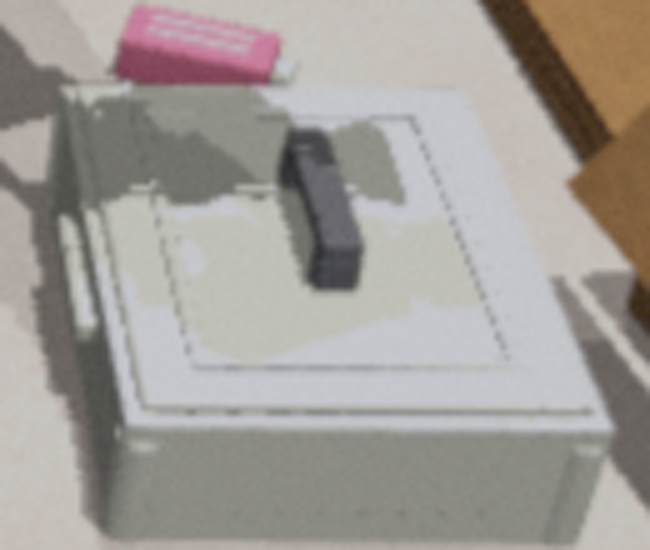

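View pics/c26.png

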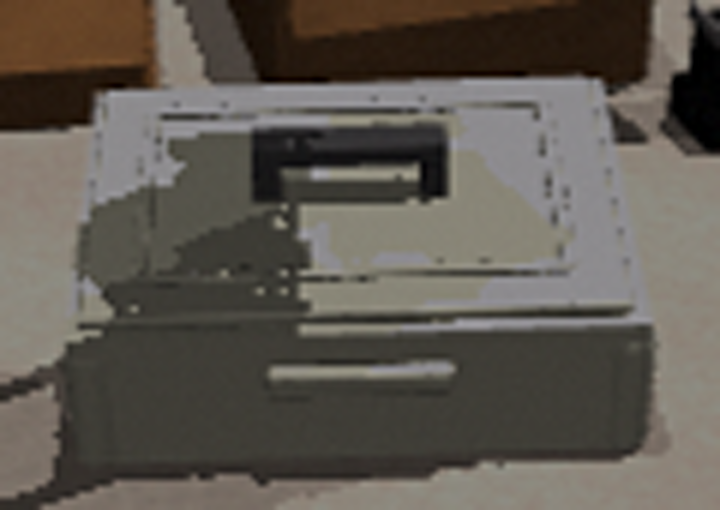

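View pics/w34.png

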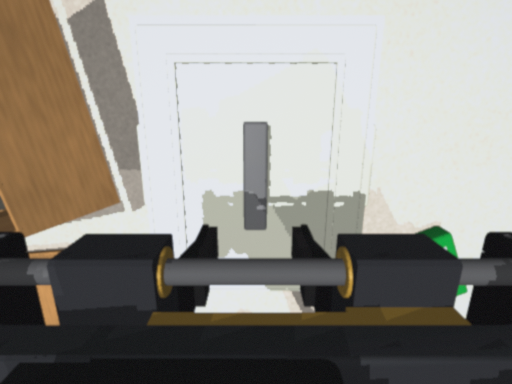

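```bash
python3 - <<'E'
from h import *
goto(.533,.399,.085,-96.4)
E
```

```text
t54.6 pos [0.5062 0.3127 0.225 ] yaw -96.28 tilt 1.10 open 0.39 F [ 0.7  0.2 -0.5] j6 117
  -> dx -8.75 dy -1.48 dz 14.10 twist 0.1 rows 4.0
```

>>> arm_command(
  plan=[
    {"claw": 0,"dx": -4,"dy": -1,"dz": 0,"twist": 0},
    {"claw": 0,"dx": -8,"dy": -1.5,"dz": 2,"twist": 0},
    {"claw": 0,"dx": -8.8,"dy": -1.5,"dz": 5,"twist": 0},
    {"claw": 0,"dx": -8.8,"dy": -1.5,"dz": 8,"twist": 0},
    {"claw": 0,"dx": -8.8,"dy": -1.5,"dz": 11,"twist": 0},
    {"claw": 0,"dx": -8.8,"dy": -1.5,"dz": 13,"twist": 0},
    {"claw": 0,"dx": -8.8,"dy": -1.5,"dz": 14,"twist": 0},
    {"claw": 0,"dx": -8.8,"dy": -1.5,"dz": 14,"twist": 0},
  ],
)

```text
time_s: 55.27
position: [0.5306, 0.3978, 0.0811]
tcp_rot: [[-0.11, -0.994, 0.01], [-0.994, 0.11, 0.003], [-0.004, -0.01, -1.0]]
force: [0.1, -0.3, 0.2]
opening: 0.003
```

>>> arm_command(
  plan=[
    {"claw": 0,"dx": 0,"dy": 0,"dz": 0.4,"twist": 0},
    {"claw": 0,"dx": 0,"dy": 0,"dz": 0.8,"twist": 0},
    {"claw": 0,"dx": 0,"dy": 0,"dz": 1.2,"twist": 0},
    {"claw": 0,"dx": 0,"dy": 0,"dz": 1.2,"twist": 0},
  ],
)

```text
time_s: 55.6
position: [0.5317, 0.3982, 0.0711]
tcp_rot: [[-0.11, -0.994, 0.012], [-0.994, 0.11, 0.004], [-0.005, -0.012, -1.0]]
force: [-0.7, -1.4, 3.3]
opening: 0.008
```

Contact at 0.0711. Press a little more, then check the other side.

>>> arm_command(
  plan=[
    {"claw": 0,"dx": 0,"dy": 0,"dz": 0.15,"twist": 0},
    {"claw": 0,"dx": 0,"dy": 0,"dz": 0.3,"twist": 0},
    {"claw": 0,"dx": 0,"dy": 0,"dz": 0.3,"twist": 0},
  ],
)

```text
time_s: 55.85
position: [0.5321, 0.3984, 0.071]
tcp_rot: [[-0.11, -0.994, 0.014], [-0.994, 0.11, 0.005], [-0.006, -0.014, -1.0]]
force: [-3.3, -2.3, 12.0]
opening: 0.007
```

>>> arm_command(
  plan=[
    {"claw": 0,"dx": 0,"dy": 0,"dz": -4,"twist": 0},
    {"claw": 0,"dx": 0,"dy": 0,"dz": -9,"twist": 0},
    {"claw": 0,"dx": 4,"dy": 0,"dz": -12,"twist": 0},
    {"claw": 0,"dx": 8,"dy": 0,"dz": -12,"twist": 0},
    {"claw": 0,"dx": 12,"dy": 0,"dz": -12,"twist": 0},
    {"claw": 0,"dx": 16,"dy": 0,"dz": -12,"twist": 0},
    {"claw": 0,"dx": 18,"dy": 0,"dz": -8,"twist": 0},
    {"claw": 0,"dx": 18,"dy": 0,"dz": -5,"twist": 0},
  ],
)

```text
time_s: 56.52
position: [0.514, 0.216, 0.1225]
tcp_rot: [[-0.113, -0.993, 0.022], [-0.994, 0.113, 0.005], [-0.007, -0.022, -1.0]]
force: [0.0, -0.4, -0.3]
opening: 0.005
```

```bash
python3 - <<'E'
from h import *
goto(.513,.2197,.075,-96.4)
E
```

```text
t56.5 pos [0.514  0.216  0.1225] yaw -96.50 tilt 1.30 open 0.01 F [ 0.  -0.4 -0.3] j6 108
  -> dx -0.32 dy 0.24 dz 4.74 twist -0.1 rows 1.1
```

>>> arm_command(
  plan=[
    {"claw": 0,"dx": -0.3,"dy": 0.2,"dz": 2,"twist": 0},
    {"claw": 0,"dx": -0.3,"dy": 0.2,"dz": 3.5,"twist": 0},
    {"claw": 0,"dx": -0.3,"dy": 0.2,"dz": 4.5,"twist": 0},
    {"claw": 0,"dx": -0.3,"dy": 0.2,"dz": 5,"twist": 0},
    {"claw": 0,"dx": -0.3,"dy": 0.2,"dz": 5.2,"twist": 0},
    {"claw": 0,"dx": -0.3,"dy": 0.2,"dz": 5.2,"twist": 0},
  ],
)

```text
time_s: 57.02
position: [0.514, 0.2197, 0.0713]
tcp_rot: [[-0.113, -0.993, 0.023], [-0.994, 0.113, 0.005], [-0.007, -0.023, -1.0]]
force: [-0.1, -0.3, -1.0]
opening: 0.007
```

>>> arm_command(
  plan=[
    {"claw": 0,"dx": 0,"dy": 0,"dz": 0.2,"twist": 0},
    {"claw": 0,"dx": 0,"dy": 0,"dz": 0.3,"twist": 0},
    {"claw": 0,"dx": 0,"dy": 0,"dz": 0.3,"twist": 0},
  ],
)

```text
time_s: 57.27
position: [0.5146, 0.2199, 0.071]
tcp_rot: [[-0.112, -0.993, 0.026], [-0.994, 0.112, 0.005], [-0.008, -0.025, -1.0]]
force: [-3.8, -2.6, 13.8]
opening: 0.002
```

>>> arm_command(
  plan=[
    {"claw": 0,"dx": 0,"dy": 0,"dz": -4,"twist": 0},
    {"claw": 0,"dx": 0,"dy": 0,"dz": -8,"twist": 0},
    {"claw": 0,"dx": 0,"dy": 0,"dz": -12,"twist": 0},
    {"claw": 0,"dx": 5,"dy": 3,"dz": -16,"twist": 0},
    {"claw": 0,"dx": 9,"dy": 5,"dz": -18,"twist": 0},
    {"claw": 0,"dx": 13,"dy": 5,"dz": -18,"twist": 0},
    {"claw": 0,"dx": 17,"dy": 5,"dz": -18,"twist": 0},
    {"claw": 0,"dx": 17,"dy": 5,"dz": -18,"twist": 0},
  ],
)

```text
time_s: 57.93
position: [0.441, 0.0537, 0.2503]
tcp_rot: [[-0.111, -0.993, 0.03], [-0.994, 0.111, 0.003], [-0.007, -0.029, -1.0]]
force: [-0.2, -0.4, 0.6]
opening: 0.006
```

```bash
python3 - <<'E'
from h import *
im,C,st=shot("scene","sc40")
goto(.5,.05,.25,-96.4)
E
```

```text
t58.0 pos [0.4409 0.0504 0.2503] yaw -96.53 tilt 1.66 open 0.01 F [-0.4 -1.5 -0.9] j6 88
  -> dx -0.64 dy -5.88 dz 0.20 twist -0.1 rows 1.4
```

View pics/sc40.png

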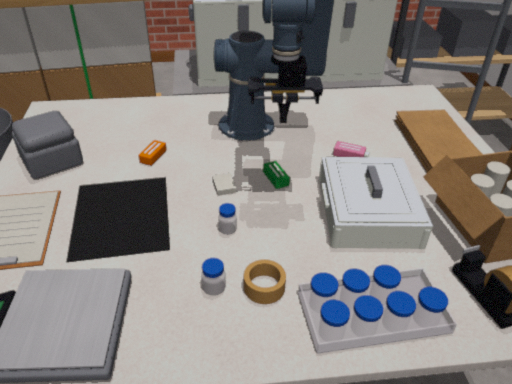

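The lid is home on the box at (372,200) and the bench has no bricks left. The jars, tape, labels and look-alikes stand where they were, and the arm is clear.

```bash
python3 -c "
from rig import bot
print(bot.hand_in())"
```

```text
the job is handed in; nothing more can be done
None
```

I took the lid off and laid it on the mat. All four blue bricks are seated in pockets of their own, caps in the notches, and the lid is back and pressed home. I handed the job in at about 58 s; the hand-in gave no verdict.

**Bricks:** All four read within about 4 mm of their pocket centres from above, less than 1 degree off square. The first brick to go in stopped about 3 mm high. I pressed it down, and its top then matched the second brick's. The other three met the floor within 0.2 mm of the expected height.

**Lid:** It gave way past the seals at 7–11 N. Probing the flange near both long sides read the same height, 71.0 mm at the TCP, so it is level across the box. I did not probe along its length.

**Bystanders:** The last scene picture shows the jars, tape, labels and the orange, green and pink look-alikes unmoved.

**What disagreed:** The fingers behaved about 21 mm shorter than the stated tool point. My first grasps of the lid bar and of the first brick closed on nothing because of it, without harm; I went deeper after that. The tool tilt also drifted up to about 1.7 degrees.

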